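# Refit the gate spring on a hanger track and load its hangers

### The arm

A 6-joint arm with a two-finger parallel gripper is mounted at the origin on the work surface; the furniture and walls round the work are solid. World frame = base frame: x ahead of the robot, y to its left, z up, the work surface at z = 0. Lengths are in m, angles in degrees, forces in N, time in s.
With the tool pointing down it reaches from about 0.4 to 0.825 m from the base axis. Payload 7 kg.
Tool frame: the origin (TCP) lies midway between the tips of the shut fingers; the grasp point (between the pads) lies r.hold_point_z behind it (r.hold_point_z is the distance from the TCP to the grasp point, in m); z points along the fingers, x is the direction in which the jaws open and shut, and the axes are right-handed (so a half turn about z gives the same grasp; the last joint's range is limited). The gripper opens to 88 mm and grips with 3 to 60 N. Pads are 19 mm wide; open, the fingers measure 130 mm over their backs; the gripper's body (78 mm by 193 mm) begins 47 mm behind the grasp point.
Start: joints at [-47.779, 20.546, 0.682, 0, -70.136, -16.507], TCP at [0.293, -0.608, 0.227] pointing down, gripper open.
Joint ranges: [-176.03, 176.03], [-82.01, 121.73], [-58.28, 71.71], [-173.87, 95.51], [-174.79, -0.11], [-173.66, 173.66]. Speed limits (degrees/s): [136.94, 136.94, 172.46, 180, 180, 180].

### API

Orientations are given as [roll, pitch, yaw] about the fixed x, y, z axes, in that order (R = Rz(yaw) Ry(pitch) Rx(roll)).
In Python, from plant import get_state, viewer, close_job, r gives the robot as it stands.
- The arm moves only by the tool apply_moves, never from a script. Its argument "plan" is a list of rows, each a list of 3 entries, a list of its own where there are three numbers: the closure in counts, from 0 (fully open) to 255 (shut), then the shift along the tool's x, y, z in units of 50 mm (1.0 is 50 mm), then the turn about the tool's z in units of 6 degrees (1.0 is 6 degrees). A call has 1 to 12 rows; each row shifts and turns the commanded pose from where the row before left it, along the tool's axes as they then stand; what a row does not reach is not made up. A row lasts 1/8 s, in which the tool goes at most 62.5 mm and 10.7 degrees, less where a joint would pass 70% of its speed; a pose out of reach is approached as far as the arm can. A call is refused whole if a number of a shift passes 1 or a number of a turn 1, either way. A call with a gripper value outside its range is refused whole. The fingers move at their own pace and stop on an object; "squeeze" is the grip in N (left out, the last holds). Time passes only in rows, so rows that do not move let the fingers close. It gives the time, the measured TCP pose, the force and the opening at its end, in the units of the state.
- get_state(): the state, without advancing time (a new reading comes with each control period).
- viewer.capture(name): name is "side" or "top" or "wrist"; returns a dict with "frame" (400x640x3 uint8, blue, green, red), "K" (3x3 intrinsics, pixels), "R" (3x3) and "t" (3): a world point X has camera coordinates R X + t; the wrist camera has in their place "mount" (4x4, takes a point from camera to tool coordinates, whose origin is the TCP and whose axes are the tool frame's). Camera axes: x right, y down, z forward; pixel columns grow to the right and rows downward; lengths in m; the calibration is good to about 2 mm. A picture is of the moment at which its call begins: read the wrist's pose just before it. There is no depth.
- close_job(): hands the job in, once; it reports no verdict.
The state is a dict: "time_s": time; "joints": joint angles; "qd": joint speeds; "joint_torque": joint torques, N m; "tcp_pos": TCP position; "eef_rot": TCP orientation; "contact_force": force on the tool from outside, world axes, zero at the start; "moment": the same for the moment, N m; "gripper_width": finger opening in m.
Only numpy, scipy, OpenCV 4.12 (cv2) and the standard library are available. Lean on these libraries where they do the work, as an engineer would, in place of code of your own. Each camera call takes 0.05 s, during which the arm holds its last target.

### The job

The return spring of the stop gate on this upturned overhead-track section has come off: it is still on the gate lever, but its hook end lies loose. With the spring puller from the tray, and without fingers on the spring, stretch it and set its hook on the anchor post, then prove the gate by pulling its lever through the full stroke and easing it back slowly until it is shut. Load every hanger from the tray onto the rail through its open end and slide them up to the shut gate, close one behind another, and leave the puller lying in the tray.

Things in the scene. Friction and masses are not known exactly. Their poses are not given: they have to be found in the camera images.
- post (a point): anchor post, a fixed upright steel pin 8 mm thick, top 23 mm over the deck, beside the rail. The point is on its axis, 14.5 mm over the deck, at the height of the spring's wire. Axes of the track: x across it (away from the robot), y along the rail towards its open end, z up. The track's deck, 108 x 236 mm, is 36 mm over the bench; the track is fixed
- hook_bend (a point): hook end of the spring, a level flat U of 4 mm wire, 20 mm wide inside. The point is the inner side of its cross bar, midway. y points along the spring away from the lever, x to the hook's open side. Seated, the post stands in the U against the cross bar (at y = -4 mm). Coil and hook can only swing level about the lever's stud and be drawn out along y; they cannot be lifted
- hook_pocket (a point): point inside the hook, 14 mm behind hook_bend (-y), axes the same. From hook_bend: the shank lies at x = -12 mm and runs back to the coil's end at y = -32; the free leg at x = +12 ends at y = -14. Between leg and coil (y = -14 to -30) the +x side is open, 16 mm wide: there the post enters, the hook coming from the post's -x side, before the spring is let back
- spring_hook (a joint): stretch of the spring in m: 0 loose; about 0.020 with its hook on the post and the gate shut; 0.050 at most. It pulls with 5 N at once plus 0.3 N per mm: about 11 N on the post, 17 N when drawn out by the 0.040 that brings the hook's open side to the post
- spring: the coil spring (24 mm across, coil 44 mm long unstretched) with its hook; origin on the lever's stud about which it swings (14 mm from the lever's pivot), at the height of its wire; y along the spring towards the hook. Unstretched, hook_bend is 94 mm from here
- gate_lever (a joint): gate lever angle in rad: 0 shut against its stop (its stop face then stands across the rail), 0.75 fully open. While the spring is off it stays where it is left; the hooked spring pulls it shut, and it snaps back if let go while open
- lever_grip (a point): the lever's handle: upright black round grip 18 mm thick, 46 mm high; the point is on its axis, 20 mm below its top and 61 mm over the deck (the lever's plate is 28 to 34 mm over the deck). It swings level, 65 mm from the pivot; from shut it moves towards the robot (the post's -x) as the gate opens, clockwise seen from above; 2 to 4 N are enough with the spring on
- lever_pivot (a point): upright axis of the gate lever, at the height of lever_grip's point
- gate_slot (a point): fixed point on top of the rail where the first hanger's centre comes when it stands against the shut gate; axes as the post's. The rail is a steel T: head 24 mm wide, 6 mm thick, top 24 mm over the deck, on an 8 mm web. The shut gate's stop face is 21 mm beyond (-y); that end of the rail is closed by an end stop. 3 N on the gate begin to push it open
- track_mouth (a point): tip of the rail's open end (rounded in plan), middle of the head's top, 191 mm from gate_slot along y; hangers enter here and slide along -y
- hanger_1_mid (a point): hanger 1 (may be absent): steel carriage 38 mm wide (x), 42 long (y, along the rail, either way round), 61 high in all. The point is 30 mm over its underside. On top (7 mm below the point) a lug 12 mm thick (x), 30 long, up to 31 above the point. Below, a channel 29 wide, 10 high, roof 15 below the point, over two 5 mm lips with a 16 mm slot. On the rail the point is 15 mm over the head's top
- hanger_2_mid (a point): hanger 2 (may be absent): steel carriage 38 mm wide (x), 42 long (y, along the rail, either way round), 61 high in all. The point is 30 mm over its underside. On top (7 mm below the point) a lug 12 mm thick (x), 30 long, up to 31 above the point. Below, a channel 29 wide, 10 high, roof 15 below the point, over two 5 mm lips with a 16 mm slot. On the rail the point is 15 mm over the head's top
- hanger_3_mid (a point): hanger 3 (may be absent): steel carriage 38 mm wide (x), 42 long (y, along the rail, either way round), 61 high in all. The point is 30 mm over its underside. On top (7 mm below the point) a lug 12 mm thick (x), 30 long, up to 31 above the point. Below, a channel 29 wide, 10 high, roof 15 below the point, over two 5 mm lips with a 16 mm slot. On the rail the point is 15 mm over the head's top
- puller: spring puller: flat-sided black handle 92 mm long (x), 24 wide (y), 30 high (z), a 6 mm steel shaft 22.5 mm up out of its +x end, and a 5 mm pin bent straight down at the shaft's end. Origin under the middle of the handle, x towards the pin. It lies level on handle and pin tip
- puller_grip (a point): middle of the puller's handle, 15 mm over its underside
- puller_tip (a point): lower end of the puller's pin, 125 mm from the handle's middle along x, level with the handle's underside; the pin is free below the shaft for 19 mm
- tray_floor (a point): middle of the floor of the shallow aluminium tool tray (inside 157 mm in x, 254 mm in y, walls 14 mm above the floor, floor 11 mm over the bench), fixed; point 1 mm over the floor
- test_weight_b: bare calibration weight with a knob, 29 mm across, 49 mm high, on the bench at the right, off the gate end of the track; origin under its middle; a bystander, leave alone
- test_weight_c: smaller bare calibration weight, 23 mm across, 39 mm high, beside the other; origin under its middle; a bystander, leave alone
- sample_jar: sample jar with yellow screw lid, 68 mm across, 73 mm high, near the ticket printer; origin under its middle; a bystander, leave alone
Not all that is in view belongs to the job. Leave any red look-alike of the part that bears hanger_2_mid alone.

How it is judged (in metres and radians):
On the way, in this order (a step that is already met when the one before it is completed fails the run):
1. the puller draws the spring out, by more than 25 mm (value of joint spring_hook above 0.025 m and contact force between puller and spring above 3 N), for 0.1 s.
2. the spring's hook holds on the anchor post, the puller is off it and the spring has shut the gate (y of post in the frame of hook_bend between -0.008 and 0 m and x of post in the frame of hook_bend between -0.01 and 0.01 m and value of joint gate_lever below 0.06 rad and contact force between puller and spring below 0.3 N), for 0.3 s.
3. the gate lever is pulled through its full stroke (past 0.66 rad) (value of joint gate_lever above 0.66 rad), for 0.1 s.
4. the gate lever is eased back shut (value of joint gate_lever below 0.06 rad and y of post in the frame of hook_bend between -0.008 and 0 m and x of post in the frame of hook_bend between -0.01 and 0.01 m), for 0.2 s.
At the end, for the whole second after the job is handed in: hook on the post against its cross bar; gate lever within 0.06 rad of shut; every hanger upright on the rail, the first within 12 mm of the gate, the next within 14 mm of its place behind it, none more than 98 mm behind the first place; puller lying wholly inside the tray (all of step 4 and x of hanger_1_mid in the frame of gate_slot between -0.005 and 0.005 m and z of hanger_1_mid in the frame of gate_slot between 0.01 and 0.02 m and y of hanger_1_mid in the frame of gate_slot between -0.01 and 0.098 m and angle between each of hanger_1_mid, hanger_2_mid, hanger_3_mid's own z axis and vertical below 0.15 rad and x of hanger_2_mid in the frame of gate_slot between -0.005 and 0.005 m and z of hanger_2_mid in the frame of gate_slot between 0.01 and 0.02 m and y of hanger_2_mid in the frame of gate_slot between -0.01 and 0.098 m and x of hanger_3_mid in the frame of gate_slot between -0.005 and 0.005 m and z of hanger_3_mid in the frame of gate_slot between 0.01 and 0.02 m and y of hanger_3_mid in the frame of gate_slot between -0.01 and 0.098 m and y of any of hanger_1_mid, hanger_2_mid, hanger_3_mid in the frame of gate_slot below 0.012 m and (y of hanger_1_mid in the frame of gate_slot between 0.03 and 0.056 m or y of hanger_2_mid in the frame of gate_slot between 0.03 and 0.056 m or y of hanger_3_mid in the frame of gate_slot between 0.03 and 0.056 m) and x of puller_grip in the frame of tray_floor between -0.079 and 0.079 m and x of puller_tip in the frame of tray_floor between -0.079 and 0.079 m and y of puller_grip in the frame of tray_floor between -0.128 and 0.128 m and y of puller_tip in the frame of tray_floor between -0.128 and 0.128 m and z of puller_grip in the frame of tray_floor between 0.005 and 0.028 m); the robot touches nothing.
It fails at once if the fingers touch the spring (contact force between the fingers and spring above 0.5 N).
It fails at once if with the spring on its post, the lever snaps back (faster than 2 rad/s) (velocity of joint gate_lever below -2 rad/s and (y of post in the frame of hook_bend between -0.008 and 0 m and x of post in the frame of hook_bend between -0.01 and 0.01 m)).
It fails at once if a bystander is moved by more than 3 cm (distance of any of test_weight_b, test_weight_c, sample_jar from where it was at the start of the episode above 0.03 m).
Of hanger_1, hanger_2, hanger_3 only 2 to 3 are there at a start; the rules pass over those that are not, and their reading is None.
At some moment in a run one of puller, hanger_1, hanger_2, hanger_3 may be knocked a few centimetres aside while the robot is not near it.
It also fails if it takes over 210 s, if anything falls off the work surface, if the arm or the gripper's body presses on something with over 40 N, if the wrist force passes 120 N, or if a joint passes its speed limit or range.

## Working session

There is one attempt and no reset: what is moved stays moved. The work goes in short steps, Python scripts to look and compute and a tool call to move; the robot and the scene stay as the last step left them, time stands still between calls to the robot, and variables do not carry over. Pictures are saved under pics/ and viewed, and the job is handed in when it is done.

Besides the shell and the picture viewer there is one more tool, called after "Emit:" by a JSON object that holds its "method" and its "body". apply_moves: Moves the arm, as the interface text tells. Its arguments: {"type":"object","properties":{"plan":{"type":"array","items":{"type":"array"}},"squeeze":{"type":"number"}},"required":["plan"]}

```bash
mkdir -p pics; ls; python3 - <<'E'
from plant import get_state, viewer, r
import cv2
print(get_state()); print(r.hold_point_z)
for n in ("side","top","wrist"):
    c=viewer.capture(n); cv2.imwrite(f"pics/a_{n}.png",c["frame"])
    print(n,{k:v for k,v in c.items() if k!="frame"})
E
```

```text
pics
{'time_s': 0.0, 'joints': array([-4.77785998e+01,  2.05913869e+01,  6.35133162e-01, -2.09131011e-02,
       -7.01337553e+01, -1.65062020e+01]), 'qd': array([-0.04361527, -0.06456243, -0.02182163, -0.01549204, -0.0404522 ,
       -0.01036273]), 'joint_torque': array([ 1.93058106e-03, -5.82721531e+01,  2.93064827e+01,  6.99710637e+00,
        7.12580950e-03, -1.54967652e-04]), 'tcp_pos': array([ 0.29265731, -0.6077386 ,  0.22563104]), 'eef_rot': array([-1.79993274e+02, -9.18858909e-02,  1.15708071e+02]), 'contact_force': array([-0.67506249, -0.19437384, -0.15005737]), 'moment': array([ 0.01236057, -0.00111861, -0.00551606]), 'gripper_width': 0.08782979445416413}
0.0188
side {'K': array([[412.50324816,   0.        , 324.68621445],
       [  0.        , 412.50324816, 202.30328025],
       [  0.        ,   0.        ,   1.        ]]), 'R': array([[-0.9966267 , -0.08114983,  0.01224458],
       [-0.06326226,  0.66460552, -0.74451151],
       [ 0.05227917, -0.74277467, -0.66749733]]), 't': array([ 0.52419022, -0.00733272,  1.73686981])}
top {'K': array([[448.80109095,   0.        , 322.5568066 ],
       [  0.        , 448.80109095, 189.94576468],
       [  0.        ,   0.        ,   1.        ]]), 'R': array([[-0.02587162, -0.99946052, -0.02023176],
       [-0.99581325,  0.02754163, -0.08716319],
       [ 0.08767338,  0.017892  , -0.99598858]]), 't': array([0.22356683, 0.49719682, 1.79814188])}
wrist {'K': array([[351.77612963,   0.        , 313.81680035],
       [  0.        , 351.77612963, 203.13030274],
       [  0.        ,   0.        ,   1.        ]]), 'mount': array([[ 9.99999240e-01,  6.63813839e-04, -1.03898775e-03,
         1.47734561e-04],
       [-3.28961794e-04,  9.55792277e-01,  2.94042540e-01,
        -8.05265935e-02],
       [ 1.18824597e-03, -2.94041975e-01,  9.55791769e-01,
        -1.56978795e-01],
       [ 0.00000000e+00,  0.00000000e+00,  0.00000000e+00,
         1.00000000e+00]])}
```

View pics/a_side.png

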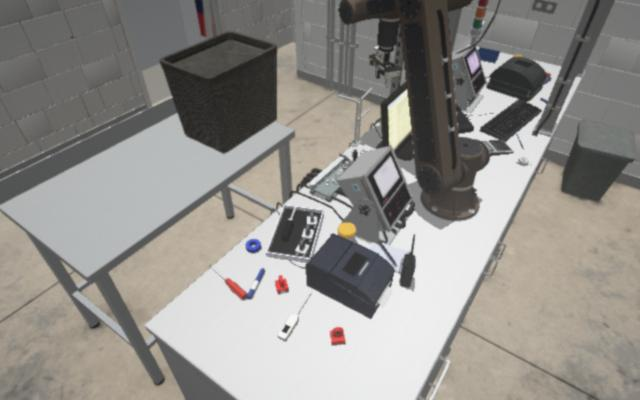

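View pics/a_top.png

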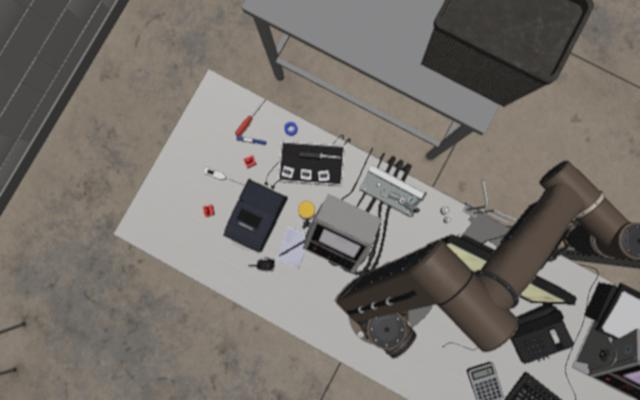

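View pics/a_wrist.png

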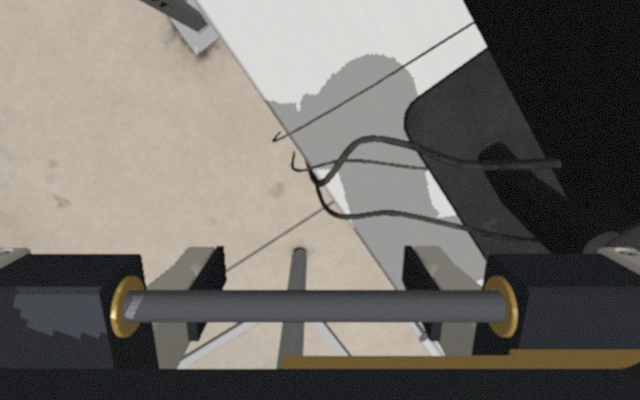

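```bash
python3 - <<'E'
import cv2
t=cv2.imread("pics/a_top.png"); s=cv2.imread("pics/a_side.png")
cv2.imwrite("pics/a_topc.png",cv2.resize(t[120:240,270:470],None,fx=4,fy=4,interpolation=cv2.INTER_CUBIC))
cv2.imwrite("pics/a_sidec.png",cv2.resize(s[140:290,240:400],None,fx=4,fy=4,interpolation=cv2.INTER_CUBIC))
E
```

```text
(no output)
```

View pics/a_topc.png

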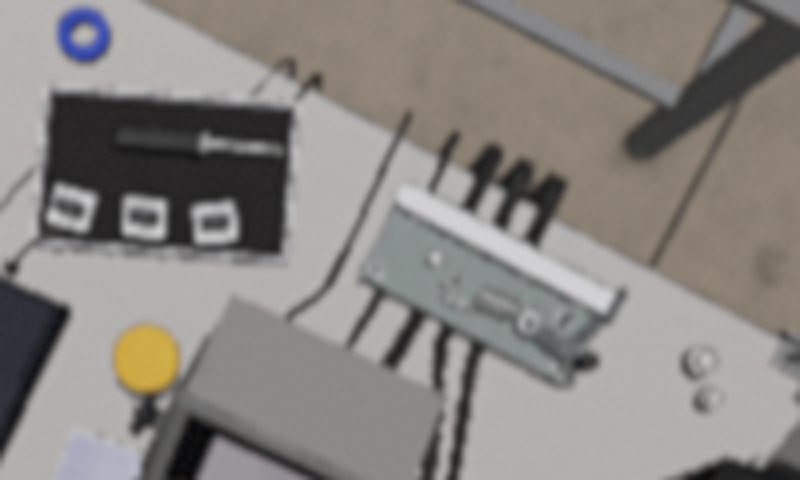

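View pics/a_sidec.png

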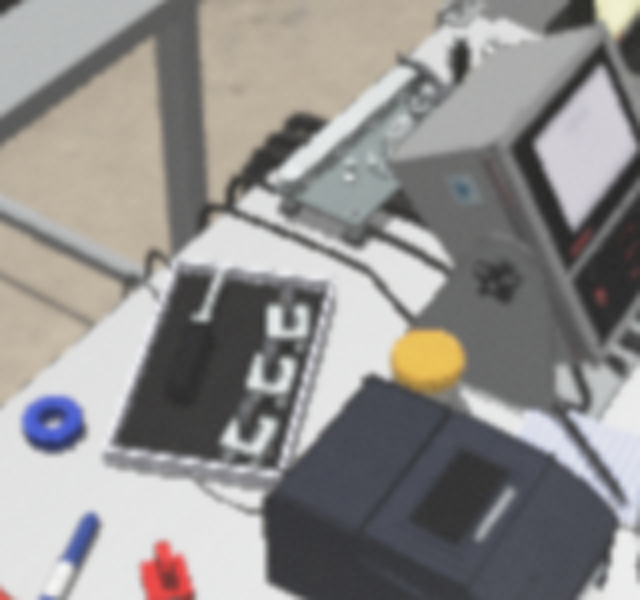

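```bash
cat > h.py <<'E'
import numpy as np, cv2
from scipy.spatial.transform import Rotation as Ro
from plant import get_state, viewer, r
def cam(n):
    s=get_state(); c=viewer.capture(n)
    if n=="wrist":
        Rt=Ro.from_euler("xyz",s["eef_rot"],degrees=True).as_matrix(); p=np.array(s["tcp_pos"])
        M=np.array(c["mount"]); Rc=Rt@M[:3,:3]; tc=Rt@M[:3,3]+p
        c["R"]=Rc.T; c["t"]=-Rc.T@tc
    return c
def save(c,name):
    cv2.imwrite(f"pics/{name}.png",c["frame"]); np.savez(f"pics/{name}.npz",K=c["K"],R=c["R"],t=c["t"])
def load(name):
    d=np.load(f"pics/{name}.npz"); return dict(K=d["K"],R=d["R"],t=d["t"])
def ray(c,u,v):
    d=c["R"].T@np.linalg.inv(c["K"])@np.array([u,v,1.]); o=-c["R"].T@c["t"]; return o,d/np.linalg.norm(d)
def onz(c,u,v,z):
    o,d=ray(c,u,v); return o+d*(z-o[2])/d[2]
def proj(c,X):
    q=c["K"]@(c["R"]@np.array(X,float)+c["t"]); return q[:2]/q[2]
def tri(c1,p1,c2,p2):
    o1,d1=ray(c1,*p1);o2,d2=ray(c2,*p2)
    A=np.stack([d1,-d2],1); s=np.linalg.lstsq(A,o2-o1,rcond=None)[0]
    a=o1+s[0]*d1;b=o2+s[1]*d2; return (a+b)/2,np.linalg.norm(a-b)
def tool(d,yaw=None):
    """world shift -> tool axes (units 50mm)"""
    R=Ro.from_euler("xyz",get_state()["eef_rot"],degrees=True).as_matrix()
    return R.T@np.array(d)/0.05
E
python3 - <<'E'
from h import *
for n in("side","top"):
    c=cam(n);save(c,"a_"+n)
T=load("a_top");S=load("a_side")
P=lambda x,y:(270+x/4,120+y/4)
for nm,(x,y),z in [("trayTL",(50,93),.025),("trayTR",(293,107),.025),("trayBR",(285,260),.025),("trayBL",(40,238),.025),("hangL",(72,208),.07),("hangM",(145,217),.07),("hangR",(215,222),.07),("pullgrip",(158,140),.04),("pulltip",(283,150),.03),("railopen?",(405,190),.06),("railend",(618,300),.06),("deckBL",(362,280),.036),("deckBR",(568,385),.036),("grip",(585,362),.1),("pivot",(530,320),.07),("monL",(235,296),.3),("monTR",(442,405),.3),("jar",(146,357),.073),("wb",(700,360),.05)]:
    print(nm,onz(T,*P(x,y),z).round(3))
Q=lambda x,y:(240+x/4,140+y/4)
print("monTop tri",tri(T,P(235,296),S,Q(392,155)), tri(T,P(442,405),S,Q(600,28)))
E
```

```text
trayTL [0.7   0.369 0.025]
trayTR [0.678 0.121 0.025]
trayBR [0.521 0.134 0.025]
trayBL [0.55  0.382 0.025]
hangL [0.574 0.345 0.07 ]
hangM [0.563 0.272 0.07 ]
hangR [0.556 0.203 0.07 ]
pullgrip [0.645 0.259 0.04 ]
pulltip [0.633 0.133 0.03 ]
railopen? [0.584 0.013 0.06 ]
railend [ 0.469 -0.193  0.06 ]
deckBL [0.497 0.057 0.036]
deckBR [ 0.387 -0.145  0.036]
grip [ 0.407 -0.151  0.1  ]
pivot [ 0.451 -0.104  0.07 ]
monL [0.464 0.184 0.3  ]
monTR [0.366 0.01  0.3  ]
jar [0.424 0.275 0.073]
wb [ 0.408 -0.274  0.05 ]
monTop tri (array([0.46790202, 0.18466244, 0.22845115]), np.float64(0.003677278393333927)) (array([0.32307016, 0.01250262, 0.26526575]), np.float64(0.08773531263973379))
```

```bash
python3 - <<'E'
import cv2
t=cv2.imread("pics/a_top.png"); s=cv2.imread("pics/a_side.png")
a=cv2.resize(t[160:310,420:640],(660,450),interpolation=cv2.INTER_CUBIC)
cv2.imwrite("pics/b1.png",a)
cv2.imwrite("pics/b2.png",cv2.resize(s[0:200,290:510],None,fx=3,fy=3,interpolation=cv2.INTER_CUBIC))
from h import *
print(proj(load("a_top"),[.293,-.608,.227]),proj(load("a_side"),[.293,-.608,.227]))
E
```

```text
[554.20740952 237.7123489 ] [381.82946054  81.91480184]
```

View pics/b1.png

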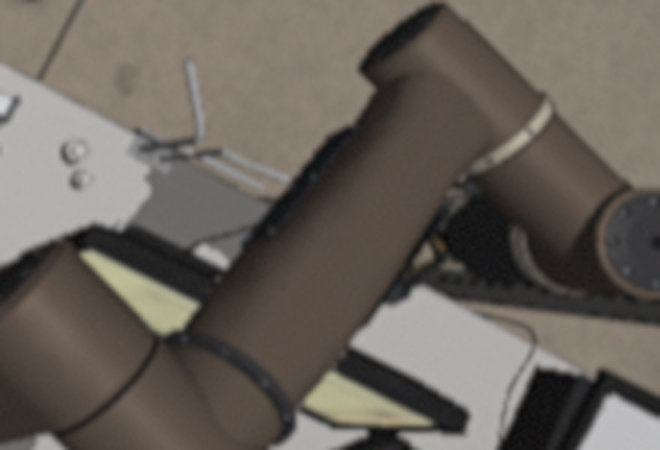

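View pics/b2.png

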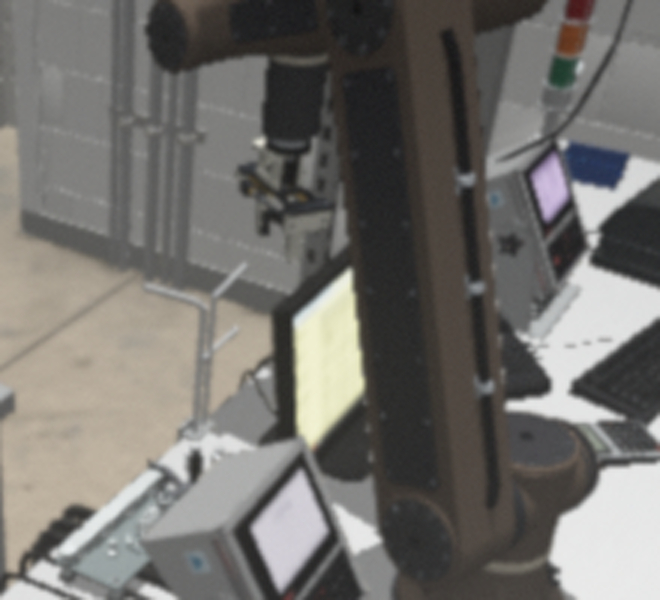

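```bash
python3 - <<'E'
from h import *
T=load("a_top");S=load("a_side")
for a,b in [((486.7,205),(360,100)),((483,181),(339,96)),((515,220),(372,88)),((447,236),(381,92)),((470,251),(410,85))]: print(tri(T,a,S,b))
E
```

```text
(array([ 0.40640109, -0.36970401,  0.2487589 ]), np.float64(0.015305253422936219))
(array([ 0.49551066, -0.35466229,  0.27060288]), np.float64(0.0032296620117699556))
(array([ 0.35223288, -0.45820977,  0.26603138]), np.float64(0.01286555788222685))
(array([ 0.31663024, -0.1927287 ,  0.38063462]), np.float64(0.009368069948038689))
(array([ 0.23297945, -0.25745996,  0.38685941]), np.float64(0.05991223153016348))
```

Emit:
{"method": "apply_moves", "body": {"plan": [[0,[0,0,-1],0],[0,[0,0,-1],0],[0,[0,0,-1],0],[0,[0,0,-0.8],0],[0,[0,0,0],0]]}}

```text
time_s: 0.88
tcp_pos: [0.2931, -0.609, 0.4207]
eef_rot: [180.0, 0.4, 115.7]
contact_force: [0.6, 0.1, -0.2]
gripper_width: 0.0878
```

```bash
python3 - <<'E'
from h import *
s=get_state();print(s["tcp_pos"],s["eef_rot"]);print(tool(np.array([.45,-.06,.42])-s["tcp_pos"]))
E
```

```text
[ 0.29309938 -0.60904514  0.42068467] [179.95233038   0.37113858 115.70607625]
[ 8.53291638  7.59049614 -0.0352646 ]
```

Emit:
{"method": "apply_moves", "body": {"plan": [[0,[0.85,0.76,0],0],[0,[0.85,0.76,0],0],[0,[0.85,0.76,0],0],[0,[0.85,0.76,0],0],[0,[0.85,0.76,0],0],[0,[0.85,0.76,0],0],[0,[0.85,0.76,0],0],[0,[0.85,0.76,0],0],[0,[0.85,0.76,0],0],[0,[0.85,0.76,0],0]]}}

```text
time_s: 2.12
tcp_pos: [0.4505, -0.0585, 0.4161]
eef_rot: [-180.0, -0.0, 115.7]
contact_force: [0.7, -0.9, -0.4]
gripper_width: 0.0871
```

Emit:
{"method": "apply_moves", "body": {"plan": [[0,[0,0,0],1],[0,[0,0,0],1],[0,[0,0,0],1],[0,[0,0,0],1],[0,[0,0,0],1],[0,[0,0,0],0.7],[0,[0,0,0.8],0],[0,[0,0,0.8],0],[0,[0,0,0.6],0],[0,[0,0,0],0],[0,[0,0,0],0]]}}

```text
time_s: 3.5
tcp_pos: [0.4513, -0.0605, 0.3077]
eef_rot: [179.9, 0.0, 81.5]
contact_force: [0.1, 0.5, 1.4]
gripper_width: 0.0874
```

```bash
python3 - <<'E'
from h import *
print(get_state()["tcp_pos"],get_state()["eef_rot"],get_state()["joints"])
c=cam("wrist");save(c,"c1")
E
```

```text
[ 0.45130093 -0.06045411  0.30766365] [1.79932922e+02 7.14602458e-03 8.15227948e+01] [ 1.73152948e+01 -3.52603120e+00 -1.77198512e+01  3.67513900e-02
 -7.57488972e+01 -1.15801525e+02]
```

View pics/c1.png

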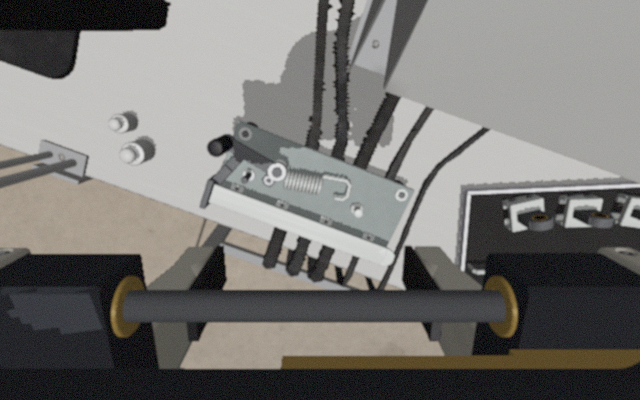

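```bash
python3 - <<'E'
import cv2
t=cv2.imread("pics/c1.png")
cv2.imwrite("pics/c1c.png",cv2.resize(t[110:275,190:430],(792,545),interpolation=cv2.INTER_CUBIC))
E
```

```text
(no output)
```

View pics/c1c.png

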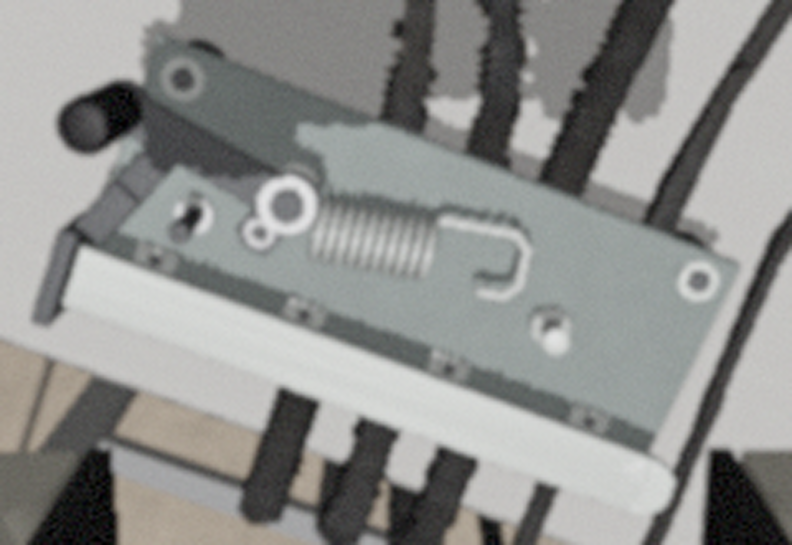

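```bash
python3 - <<'E'
from h import *
c=load("c1")
P=lambda x,y:(190+x/3.3,110+y/3.3)
pts={"post_top":(557,342,.059),"post_base":(549,318,.036),"hook_out_mid":(522,262,.0505),"hook_corner_a":(527,238,.0505),"leg_end":(482,290,.0505),"shank_start":(440,215,.0505),"coilA":(322,232,.0505),"coilB":(430,247,.0505),"ring_big":(287,203,.07),"ring_small":(258,232,.06),"gripTop":(85,130,.117),"gripBase":(125,100,.07),"deck_c1":(735,262,.036),"deck_c0":(160,45,.036),"mouth":(680,490,.060),"rail_end0":(70,275,.060),"rail_far_mouth":(655,510,.06),"rail_far_gate":(65,308,.06),"pin2":(185,225,.05),"rail_near_gate":(85,248,.06),"rail_near_mouth":(650,455,.06)}
X={k:onz(c,*P(*v[:2]),v[2]) for k,v in pts.items()}
for k in X: print(k,X[k].round(4))
d=lambda a,b:np.linalg.norm((X[a]-X[b])[:2])
yy=(X["rail_far_mouth"]-X["rail_far_gate"])[:2];print("ang",np.degrees(np.arctan2(yy[1],yy[0])),np.linalg.norm(yy))
yy=(X["rail_near_mouth"]-X["rail_near_gate"])[:2];print("ang",np.degrees(np.arctan2(yy[1],yy[0])),np.linalg.norm(yy))
yy=(X["deck_c1"]-X["deck_c0"])[:2];print("deck ang",np.degrees(np.arctan2(yy[1],yy[0])),np.linalg.norm(yy))
print(d("ring_big","gripTop"),d("ring_small","gripTop"),d("ring_big","ring_small"),d("ring_small","hook_out_mid"),d("ring_big","hook_out_mid"))
E
```

```text
post_top [ 0.5169 -0.0155  0.059 ]
post_base [ 0.5149 -0.0155  0.036 ]
hook_out_mid [ 0.487  -0.0241  0.0505]
hook_corner_a [ 0.4783 -0.0212  0.0505]
leg_end [ 0.4955 -0.0401  0.0505]
shank_start [ 0.4651 -0.0516  0.0505]
coilA [ 0.465  -0.0952  0.0505]
coilB [ 0.4764 -0.0569  0.0505]
ring_big [ 0.4487 -0.1032  0.07  ]
ring_small [ 0.4595 -0.1167  0.06  ]
gripTop [ 0.4087 -0.1526  0.117 ]
gripBase [ 0.4058 -0.151   0.07  ]
deck_c1 [0.503  0.0572 0.036 ]
deck_c0 [ 0.3913 -0.143   0.036 ]
mouth [0.5831 0.0245 0.06  ]
rail_end0 [ 0.4652 -0.187   0.06  ]
rail_far_mouth [0.5902 0.0143 0.06  ]
rail_far_gate [ 0.4771 -0.1917  0.06  ]
pin2 [ 0.4552 -0.1443  0.05  ]
rail_near_gate [ 0.4562 -0.1793  0.06  ]
rail_near_mouth [0.5668 0.0144 0.06  ]
ang 61.2438219084748 0.23498345626822487
ang 60.26084636529619 0.22309711760769232
deck ang 60.83534429443928 0.22921396408714062
0.06354743104752376 0.06220693911600299 0.017315805957837594 0.09665211100108448 0.0879485945387332
```

```bash
python3 - <<'E'
from h import *
T=load("a_top");S=load("a_side");W=load("c1")
P=lambda x,y:(270+x/4,120+y/4)
post=np.array([.516,-.0155]);Y=np.array([.488,.873]);X=np.array([.873,-.488])
for p in [(235,296),(442,405)]:
    q=onz(T,*P(*p),.23);print(q,(q[:2]-post)@X,(q[:2]-post)@Y,proj(W,q))
for p in [(385,95),(640,180),(600,166)]:
    for z in (.23,0):
        q=onz(W,*p,z);print(p,z,q.round(3),((q[:2]-post)@X).round(3),((q[:2]-post)@Y).round(3))
E
```

```text
[0.46962371 0.18459726 0.23      ] -0.13813396586024881 0.15205327770581997 [670.13069195 189.47354529]
[0.36706836 0.00268058 0.23      ] -0.13888944290523267 -0.05680699420324746 [394.53739508  74.25114374]
(385, 95) 0.23 [ 0.379 -0.004  0.23 ] -0.125 -0.057
(385, 95) 0 [0.386 0.04  0.   ] -0.141 -0.016
(640, 180) 0.23 [0.46  0.163 0.23 ] -0.136 0.129
(640, 180) 0 [0.546 0.371 0.   ] -0.162 0.352
(600, 166) 0.23 [0.446 0.135 0.23 ] -0.135 0.097
(600, 166) 0 [0.518 0.316 0.   ] -0.16 0.291
```

```bash
python3 - <<'E'
import cv2
t=cv2.imread("pics/c1.png")
cv2.imwrite("pics/c1d.png",cv2.resize(t[0:260,330:640],(775,650),interpolation=cv2.INTER_CUBIC)[:600])
E
```

```text
(no output)
```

View pics/c1d.png

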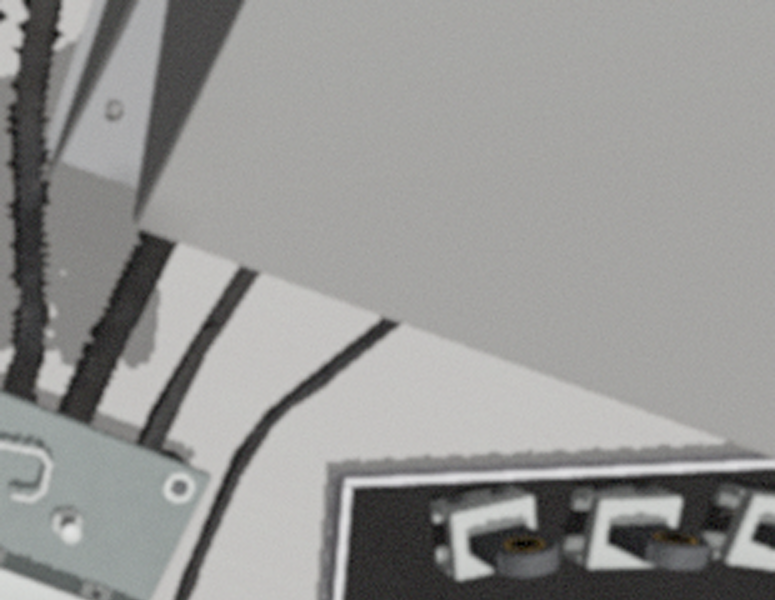

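Emit:
{"method": "apply_moves", "body": {"plan": [[0,[0,0,0],-1],[0,[0,0,0],-1],[0,[0,0,0],-1],[0,[0,0,0],-1],[0,[0,0,0],-1],[0,[0,0,0],-1],[0,[0,0,0],-1],[0,[0,0,0],-1],[0,[0,0,0],-1],[0,[0,0,0],-1],[0,[0,0,0],-1],[0,[0,0,0],-1]]}}

```text
time_s: 5.05
tcp_pos: [0.4514, -0.0603, 0.308]
eef_rot: [179.9, 0.1, 153.7]
contact_force: [0.2, 0.7, 0.6]
gripper_width: 0.0881
```

Emit:
{"method": "apply_moves", "body": {"plan": [[0,[0,0,0],-1],[0,[0,0,0],-1],[0,[0,0,0],-1],[0,[0,0,0],-0.5],[0,[0,0,0],0]]}}

```text
time_s: 5.68
tcp_pos: [0.4514, -0.0603, 0.3077]
eef_rot: [180.0, 0.1, 174.5]
contact_force: [-0.1, 0.3, 0.2]
gripper_width: 0.0874
```

```bash
python3 - <<'E'
from h import *
s=get_state();print(s["tcp_pos"],s["eef_rot"]);print(tool(np.array([.64,.20,.28])-s["tcp_pos"]))
E
```

```text
[ 0.45135058 -0.06027744  0.30773211] [1.79965381e+02 1.08788295e-01 1.74489229e+02]
[-3.25458757  5.54348068  0.56417231]
```

Emit:
{"method": "apply_moves", "body": {"plan": [[0,[-0.54,0.92,0.1],0],[0,[-0.54,0.92,0.1],0],[0,[-0.54,0.92,0.1],0],[0,[-0.54,0.92,0.1],0],[0,[-0.54,0.92,0.1],0],[0,[-0.54,0.92,0.1],0],[0,[0,0,0],0],[0,[0,0,0],0]]}}

```text
time_s: 6.68
tcp_pos: [0.6385, 0.199, 0.2765]
eef_rot: [-180.0, -0.0, 174.5]
contact_force: [-0.1, -0.5, -0.5]
gripper_width: 0.0877
```

```bash
python3 - <<'E'
from h import *
c=cam("wrist");save(c,"d1")
cv2.imwrite("pics/d1c.png",cv2.resize(c["frame"][0:260,150:480],(760,600),interpolation=cv2.INTER_CUBIC))
E
```

```text
(no output)
```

View pics/d1.png

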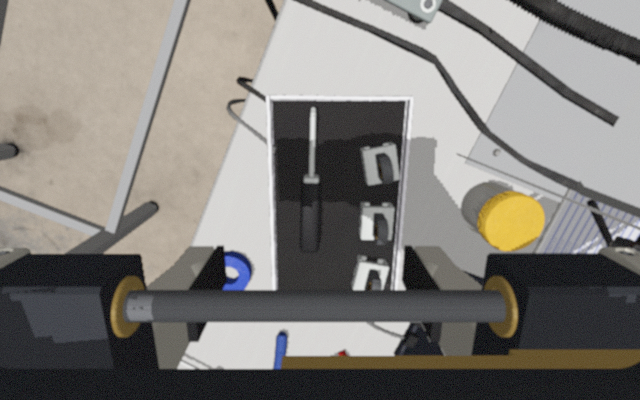

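View pics/d1c.png

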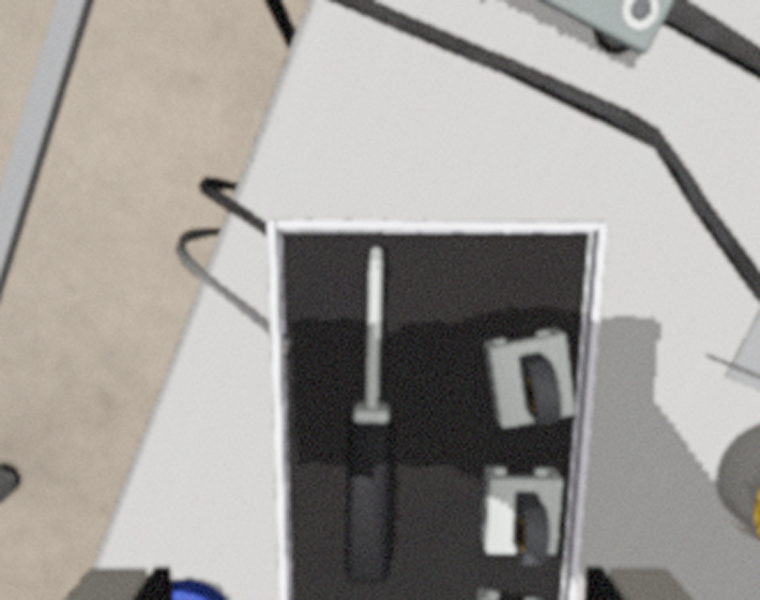

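```bash
python3 - <<'E'
from h import *
c=load("d1")
P=lambda x,y:(150+x*330/760,y*260/600)
for nm,x,y,z in [("pinend",376,250,.0355),("shaft_mid",374,330,.0355),("ferr",372,412,.036),("h_front",372,424,.041),("h_back",367,578,.041),("hL",348,500,.041),("hR",394,500,.041)]:
    print(nm,onz(c,*P(x,y),z).round(4))
# segmentation: shaft axis
im=cv2.imread("pics/d1.png");g=cv2.cvtColor(im,cv2.COLOR_BGR2GRAY)
for v in range(105,260,6): print(v,g[v,296:326])
E
```

```text
pinend [0.6323 0.1327 0.0355]
shaft_mid [0.6369 0.1701 0.0355]
ferr [0.6419 0.2106 0.036 ]
h_front [0.6423 0.2155 0.041 ]
h_back [0.6531 0.2984 0.041 ]
hL [0.6585 0.2542 0.041 ]
hR [0.635  0.2564 0.041 ]
105 [61 56 53 59 53 60 59 58 54 54 55 56 54 60 56 56 60 57 58 48 55 58 56 57
 54 57 50 56 65 52]
111 [ 59  50  55  54  59  52  61  57  57  56  52  58  50  64 120 170 195 195
 182 145  85  47  44  61  51  60  58  57  61  55]
117 [ 47  52  64  53  60  56  51  54  58  55  56  54  48 106 167 208 228 226
 208 164  99  39  38  41  53  54  56  58  61  63]
123 [ 49  56  54  58  60  53  49  51  56  52  53  50  61 114 176 212 229 227
 204 161  88  39  41  56  54  54  53  49  55  61]
129 [ 54  55  53  49  50  60  52  58  50  58  48  52  59 117 178 217 229 224
 201 151  82  38  45  58  62  50  59  56  58  52]
135 [ 55  62  59  52  62  50  62  54  53  59  56  50  66 123 186 220 230 224
 197 146  80  50  56  55  61  56  53  56  57  51]
141 [ 32  34  34  23  29  40  31  38  36  35  39  32  47  88 132 157 173 185
 168 118  63  33  52  56  53  55  56  50  44  34]
147 [ 40  30  20  39  44  37  35  33 
[... 1315 characters left out ...]
5
 28 39 48 51 56 57]
219 [52 54 58 48 42 39 46 64 70 67 66 68 63 64 67 62 63 65 58 57 49 45 41 32
 34 44 52 56 61 49]
225 [54 60 55 50 45 37 43 61 62 62 63 68 60 60 65 62 64 60 58 54 53 40 29 29
 23 42 48 52 50 57]
231 [55 50 57 46 41 41 54 55 59 58 59 59 57 55 63 64 56 62 54 44 48 41 25 33
 30 31 51 52 52 55]
237 [47 59 49 47 40 47 53 51 55 57 51 55 63 57 54 56 58 64 52 51 51 42 33 36
 25 54 56 55 52 53]
243 [55 50 49 35 34 41 51 45 55 46 55 54 52 51 58 61 58 53 51 51 45 43 31 45
 54 56 49 55 57 50]
249 [57 54 56 51 48 40 42 50 54 52 51 47 48 54 50 54 59 52 50 43 41 36 42 51
 53 49 56 55 51 55]
255 [53 56 60 59 53 53 48 57 59 56 53 52 59 56 55 52 52 59 53 56 54 57 59 54
 57 53 58 55 56 51]
```

Emit:
{"method": "apply_moves", "body": {"plan": [[156,[0,0,0],0.28],[156,[0,0,0.9],0],[156,[0,0,0.9],0],[156,[0,0,0.9],0],[156,[0,0,0],0],[156,[0,0,0],0]], "squeeze": 60}}

```text
time_s: 7.48
tcp_pos: [0.6396, 0.1989, 0.1441]
eef_rot: [179.9, 0.2, 172.8]
contact_force: [-0.6, -0.5, 1.4]
gripper_width: 0.0362
```

```bash
python3 - <<'E'
from h import *
c=cam("wrist");save(c,"d2")
s=get_state();print(s["tcp_pos"],s["eef_rot"],s["gripper_width"]);print(tool(np.array([.6442,.2315,.016])-s["tcp_pos"]))
E
```

```text
[0.63988941 0.19925363 0.14454335] [179.88777806   0.19976614 172.82153906] 0.03511750435959612
[0.00401785 0.64560864 2.57213806]
```

View pics/d2.png

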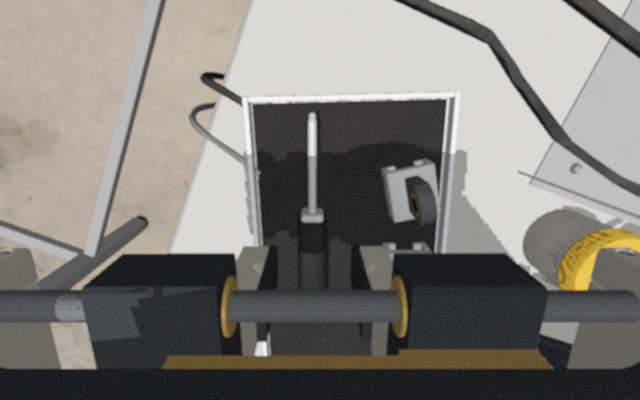

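Emit:
{"method": "apply_moves", "body": {"plan": [[156,[0,0.646,0.5],0],[156,[0,0,0.8],0],[156,[0,0,0.7],0],[156,[0,0,0.3],0],[156,[0,0,0.2],0],[156,[0,0,0.07],0],[156,[0,0,0],0]]}}

```text
time_s: 8.4
tcp_pos: [0.6431, 0.2312, 0.014]
eef_rot: [180.0, 0.1, 172.8]
contact_force: [-0.4, 0.2, 0.3]
gripper_width: 0.0338
```

```bash
python3 - <<'E'
from h import *
c=cam("wrist");save(c,"d3")
s=get_state();print(s["tcp_pos"],s["eef_rot"],s["gripper_width"],s["contact_force"])
E
```

```text
[0.64309839 0.23122169 0.01413852] [1.79947993e+02 7.08300576e-02 1.72837146e+02] 0.03390574712337458 [-0.36304565  0.3271117   0.08535107]
```

View pics/d3.png

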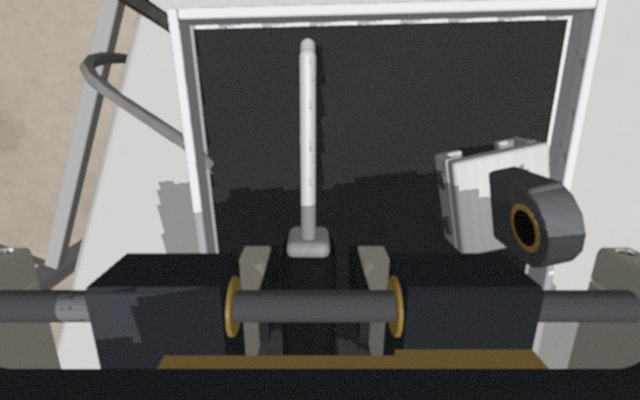

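Emit:
{"method": "apply_moves", "body": {"plan": [[156,[0,0,-0.05],0],[255,[0,0,0],0],[255,[0,0,0],0],[255,[0,0,0],0],[255,[0,0,0],0],[255,[0,0,0],0]], "squeeze": 60}}

```text
time_s: 9.2
tcp_pos: [0.6431, 0.2312, 0.0163]
eef_rot: [180.0, 0.1, 172.9]
contact_force: [0.3, -0.6, 5.7]
gripper_width: 0.0235
```

Emit:
{"method": "apply_moves", "body": {"plan": [[255,[0,0,-0.3],0],[255,[0,0,-0.7],0],[255,[0,0,-0.7],0],[255,[0,0,-0.7],0],[255,[0,0,0],0],[255,[0,0,0],0]]}}

```text
time_s: 9.95
tcp_pos: [0.6418, 0.2307, 0.1353]
eef_rot: [-180.0, -0.1, 172.8]
contact_force: [0.2, 0.3, -1.8]
gripper_width: 0.0235
```

```bash
python3 - <<'E'
from h import *
c=cam("wrist");save(c,"d4")
s=get_state();print(s["tcp_pos"],s["eef_rot"],s["gripper_width"],s["contact_force"])
E
```

```text
[0.64158806 0.23059526 0.1346177 ] [-1.79949923e+02 -9.93144697e-02  1.72819301e+02] 0.02364701766076717 [ 0.34058254  0.42471855 -0.47798809]
```

View pics/d4.png

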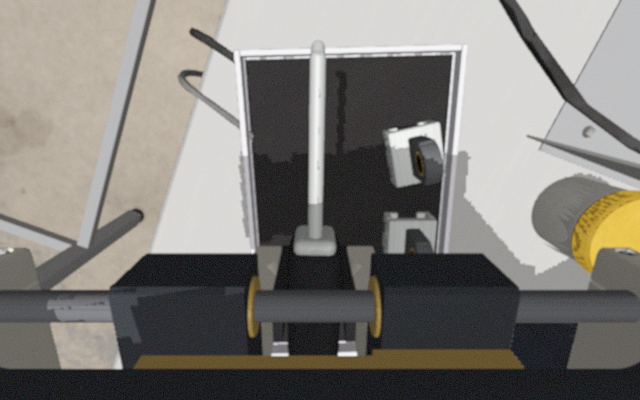

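```bash
cat >> h.py <<'E'
def tipTool(u,v,z=-.0195,M=None,K=None):
    c=viewer.capture("wrist") if M is None else dict(mount=M,K=K)
    M=np.array(c["mount"]);d=M[:3,:3]@np.linalg.inv(c["K"])@np.array([u,v,1.]);o=M[:3,3]
    return o+d*(z-o[2])/d[2]
E
python3 - <<'E'
from h import *
im=cv2.imread("pics/d4.png");g=cv2.cvtColor(im,cv2.COLOR_BGR2GRAY)
for v in (38,40,42,44,46,48): print(v,g[v,305:332])
for uv in [(318,39),(318,47),(316.5,130),(315.3,220)]: print(uv,tipTool(*uv).round(4))
E
```

```text
38 [215 217 216 218 217 216 216 216 218 217 217 218 215 214 218 217 216 217
 217 216 215 216 217 216 215 216 217]
40 [218 215 216 216 218 218 217 216 214 208 203 200 197 198 201 204 206 212
 217 215 216 217 214 217 216 217 216]
42 [216 216 216 217 217 218 213 208 197 193 193 196 199 200 198 192 186 187
 200 211 217 215 216 218 216 216 218]
44 [216 217 216 217 217 216 201 189 186 194 199 202 203 204 204 200 191 181
 181 194 210 216 216 217 217 215 217]
46 [215 215 213 214 214 206 187 178 185 192 200 204 203 202 201 199 191 180
 171 176 200 215 216 218 217 219 219]
48 [220 221 217 218 214 200 181 176 186 191 200 201 201 204 203 197 192 181
 167 177 213 231 235 236 237 238 235]
(318, 39) [ 0.0022 -0.0992 -0.0195]
(318, 47) [ 0.0023 -0.0966 -0.0195]
(316.5, 130) [ 0.0018 -0.0672 -0.0195]
(315.3, 220) [ 0.0014 -0.0305 -0.0195]
```

Emit:
{"method": "apply_moves", "body": {"plan": [[255,[0,0,-0.3],1],[255,[0,0,-0.3],1],[255,[0,0,-0.1],1],[255,[0,0,0],1],[255,[0,0,0],0.3],[255,[0,0,0],0],[255,[0,0,0],0]]}}

```text
time_s: 11.08
tcp_pos: [0.6424, 0.2309, 0.1703]
eef_rot: [-180.0, -0.0, 147.1]
contact_force: [0.4, 0.4, -1.2]
gripper_width: 0.0237
```

```bash
python3 - <<'E'
from h import *
s=get_state();print(s["tcp_pos"],s["eef_rot"]);print(tool(np.array([.5437,-.0175,.17])-s["tcp_pos"]))
E
```

```text
[0.64241557 0.23089056 0.17025942] [-1.79973029e+02 -9.62767223e-03  1.47114937e+02]
[-1.03935086 -5.24373666  0.00748218]
```

Emit:
{"method": "apply_moves", "body": {"plan": [[255,[-0.15,-0.75,0],0],[255,[-0.15,-0.75,0],0],[255,[-0.15,-0.75,0],0],[255,[-0.15,-0.75,0],0],[255,[-0.15,-0.75,0],0],[255,[-0.15,-0.75,0],0],[255,[-0.14,-0.74,0],0],[255,[0,0,0],0],[255,[0,0,0],0]]}}

```text
time_s: 12.2
tcp_pos: [0.5439, -0.0172, 0.1708]
eef_rot: [180.0, 0.0, 147.0]
contact_force: [-0.3, 0.2, -0.5]
gripper_width: 0.0236
```

```bash
python3 - <<'E'
from h import *
c=cam("wrist");save(c,"e1");save(cam("top"),"e1t")
s=get_state();print(s["tcp_pos"],s["eef_rot"])
cv2.imwrite("pics/e1c.png",cv2.resize(c["frame"][0:260,180:500],(800,650),interpolation=cv2.INTER_CUBIC)[:600])
E
```

```text
[ 0.54398553 -0.01660387  0.1706092 ] [1.79985967e+02 1.20176237e-02 1.47085809e+02]
```

View pics/e1.png

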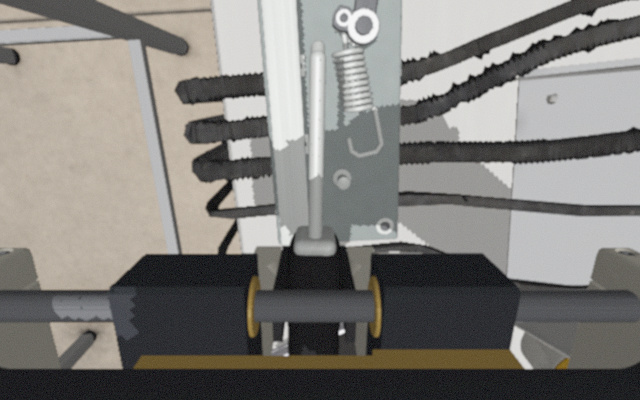

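View pics/e1c.png

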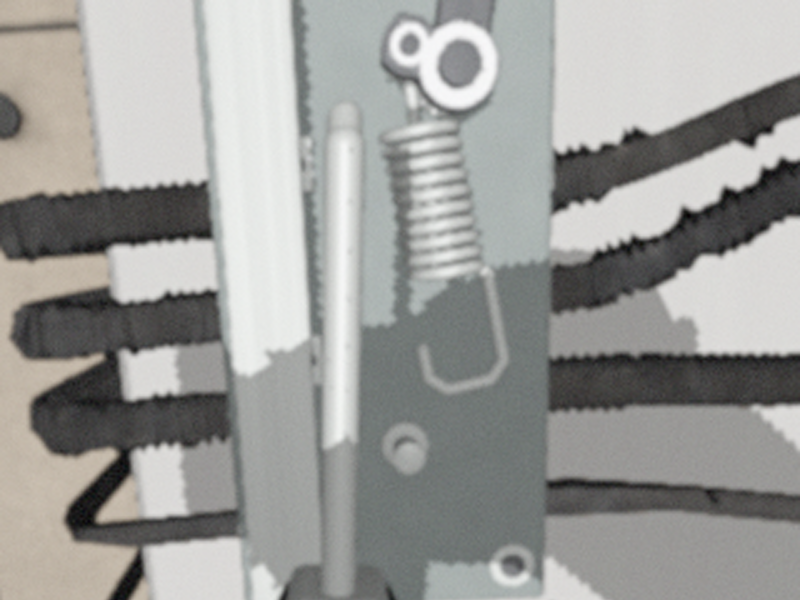

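```bash
python3 - <<'E'
from h import *
c=load("e1")
P=lambda x,y:(180+x/2.5,y/2.5)
q={k:onz(c,*P(x,y),z)[:2] for k,(x,y,z) in dict(post_top=(409,459,.059),post_base=(404,440,.036),bar=(466,384,.0505),legend=(424,346,.0505),legc=(431,372,.0505),shank0=(488,270,.0505),shank1=(504,356,.0505),stud=(409,43,.06),stud70=(409,43,.07),pivot=(459,61,.07),pivot75=(459,61,.075),corner=(512,566,.038),rnear=(303,150,.06),rfar=(210,150,.06),rn2=(316,450,.06),rf2=(240,450,.06)).items()}
for k in q: print(k,q[k].round(4))
post=q["post_top"]
st=q["stud"]
d=q["bar"]-st;L=np.linalg.norm(d);d/=L;x=np.array([d[1],-d[0]])
print("L",L,"dir",np.degrees(np.arctan2(d[1],d[0])),"post in hook frame",(post-q["bar"])@x,(post-q["bar"])@d+.002)
for k in("legend","legc","shank0","shank1"): print(k,((q[k]-q["bar"])@x).round(4),((q[k]-q["bar"])@d+.002).round(4))
print("shank dir",np.degrees(np.arctan2(*(q["shank1"]-q["shank0"])[::-1])), "pivot-stud",q["pivot"]-st)
for a,b in(("rn2","rnear"),("rf2","rfar")):
    e=q[a]-q[b];print("rail",np.degrees(np.arctan2(e[1],e[0])))
E
```

```text
post_top [ 0.5165 -0.0159]
post_base [ 0.5159 -0.0167]
bar [ 0.4892 -0.0248]
legend [ 0.4941 -0.0422]
legc [ 0.4965 -0.034 ]
shank0 [ 0.4659 -0.0512]
shank1 [ 0.4747 -0.0259]
stud [ 0.4551 -0.1162]
stud70 [ 0.4568 -0.115 ]
pivot [ 0.4479 -0.1041]
pivot75 [ 0.4489 -0.1037]
corner [0.5077 0.0421]
rnear [ 0.4946 -0.1092]
rfar [ 0.5167 -0.1236]
rn2 [ 0.5393 -0.0344]
rf2 [ 0.5592 -0.0473]
L 0.09751051118817691 dir 69.57319694533798 post in hook frame 0.022525787910202516 0.019829985805512138
legend 0.0107 -0.0126
legc 0.0101 -0.0041
shank0 -0.0126 -0.0309
shank1 -0.0131 -0.0041
shank dir 70.76094713577857 pivot-stud [-0.00721945  0.01206909]
rail 59.125004198032116
rail 60.83279748161068
```

Emit:
{"method": "apply_moves", "body": {"plan": [[255,[0,0,0],-0.82],[255,[0,0,0],0],[255,[0,0,0],0]]}}

```text
time_s: 12.68
tcp_pos: [0.5437, -0.0167, 0.1704]
eef_rot: [-180.0, -0.0, 151.9]
contact_force: [0.2, 0.8, -1.1]
gripper_width: 0.0238
```

```bash
python3 - <<'E'
from h import *
s=get_state();print(s["tcp_pos"],s["eef_rot"]);print(tool(np.array([.5323,.0481,.070])-s["tcp_pos"]))
E
```

```text
[ 0.54368162 -0.01672088  0.17041454] [-1.79990714e+02 -1.01622604e-02  1.51896936e+02]
[0.81112794 1.03666932 2.00826666]
```

Emit:
{"method": "apply_moves", "body": {"plan": [[255,[0.4,0.52,0],0],[255,[0.41,0.52,0],0],[255,[0,0,0],0],[255,[0,0,0.6],0],[255,[0,0,0.6],0],[255,[0,0,0.5],0],[255,[0,0,0.3],0],[255,[0,0,0],0],[255,[0,0,0],0]]}}

```text
time_s: 13.8
tcp_pos: [0.533, 0.0479, 0.0714]
eef_rot: [180.0, 0.1, 152.0]
contact_force: [0.5, -0.4, -1.2]
gripper_width: 0.0236
```

```bash
python3 - <<'E'
from h import *
c=cam("wrist");save(c,"e2")
s=get_state();print(s["tcp_pos"],s["eef_rot"])
a=cv2.resize(c["frame"][0:200,200:460],(780,600),interpolation=cv2.INTER_CUBIC);cv2.imwrite("pics/e2c.png",a)
for n in("side",):
  c=cam(n);save(c,"e2s");cv2.imwrite("pics/e2sc.png",cv2.resize(c["frame"][130:210,290:400],(770,560),interpolation=cv2.INTER_CUBIC))
E
```

```text
[0.53303878 0.04798896 0.07158023] [1.79928133e+02 6.85405601e-02 1.51957118e+02]
```

View pics/e2c.png

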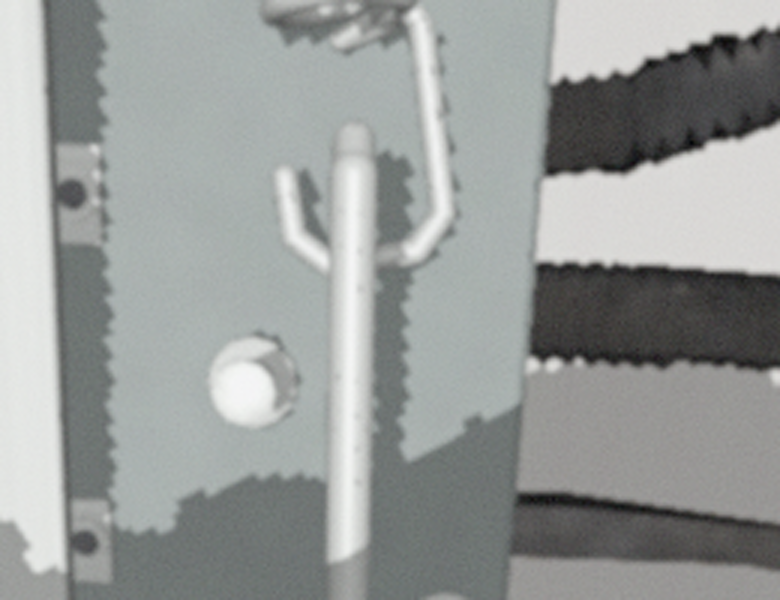

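View pics/e2sc.png

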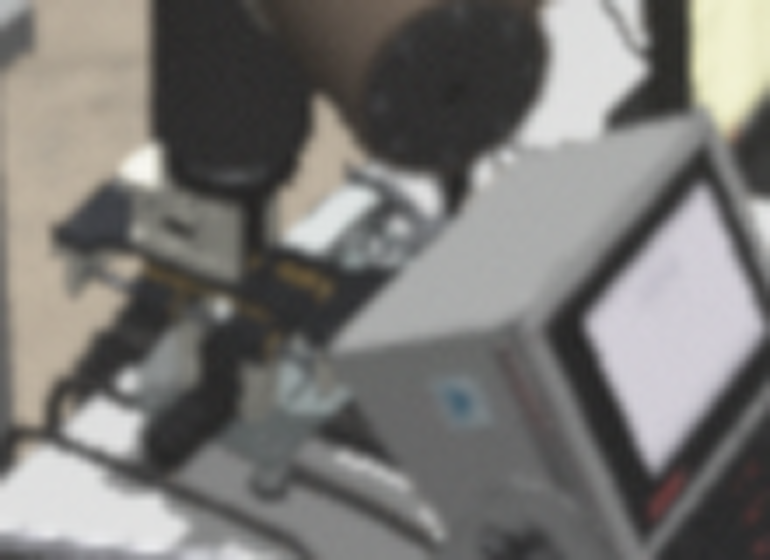

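```bash
cat >> h.py <<'E'
def pinxy(tip=(.0023,-.0965,.0053)):
    s=get_state();R=Ro.from_euler("xyz",s["eef_rot"],degrees=True).as_matrix()
    return np.array(s["tcp_pos"])+R@np.array(tip)
E
python3 - <<'E'
from h import *
c=load("e2");P=lambda x,y:(200+x/3,y/3)
print("pin",pinxy())
for k,x,y,z in [("legend",285,175,.0505),("legcorner",297,240,.0505),("bar",362,262,.0505),("shankc",446,215,.0505),("shank0",418,15,.0505),("post",246,392,.059)]: print(k,onz(c,*P(x,y),z).round(4))
E
```

```text
pin [ 0.48558548 -0.03608108  0.06617247]
legend [ 0.4949 -0.0415  0.0505]
legcorner [ 0.4979 -0.0322  0.0505]
bar [ 0.4903 -0.0244  0.0505]
shankc [ 0.4753 -0.0244  0.0505]
shank0 [ 0.4665 -0.0516  0.0505]
post [ 0.5157 -0.0156  0.059 ]
```

Emit:
{"method": "apply_moves", "body": {"plan": [[255,[0,0,0.2],0],[255,[0,0,0.2],0],[255,[0,0,0.08],0],[255,[0,0,0],0],[255,[0,0,0],0]]}}

```text
time_s: 14.52
tcp_pos: [0.5324, 0.0478, 0.0466]
eef_rot: [180.0, 0.0, 152.0]
contact_force: [-0.4, -0.3, -1.8]
gripper_width: 0.0235
```

```bash
python3 - <<'E'
from h import *
s=get_state();print(pinxy(),s["contact_force"],s["moment"])
d=np.array([np.cos(np.radians(69.5)),np.sin(np.radians(69.5)),0]);print(tool(d*.01))
E
```

```text
[ 0.48503804 -0.03626114  0.04133947] [-0.43267351 -0.312441   -1.77969618] [-0.0135984   0.01738599 -0.0407886 ]
[2.62456898e-02 1.98270431e-01 1.23682642e-05]
```

Emit:
{"method": "apply_moves", "body": {"plan": [[255,[0.013,0.1,0],0],[255,[0.013,0.1,0],0],[255,[0.013,0.1,0],0],[255,[0,0,0],0],[255,[0,0,0],0]]}}

```text
time_s: 15.15
tcp_pos: [0.5375, 0.0618, 0.0465]
eef_rot: [-180.0, -0.0, 152.0]
contact_force: [-0.3, -3.4, -0.2]
gripper_width: 0.0237
```

Emit:
{"method": "apply_moves", "body": {"plan": [[255,[0.013,0.1,0],0],[255,[0,0,0],0],[255,[0,0,0],0]]}}

```text
time_s: 15.52
tcp_pos: [0.5385, 0.0658, 0.0463]
eef_rot: [-179.9, -0.1, 151.9]
contact_force: [-2.3, -6.3, -1.1]
gripper_width: 0.0238
```

```bash
python3 - <<'E'
from h import *
c=cam("wrist");save(c,"f1")
s=get_state();print(pinxy(),s["contact_force"])
a=cv2.resize(c["frame"][0:200,200:460],(780,600),interpolation=cv2.INTER_CUBIC);cv2.imwrite("pics/f1c.png",a)
E
```

```text
[ 0.49113811 -0.01821583  0.04117135] [-1.79647354 -6.32983201 -0.76582116]
```

View pics/f1c.png

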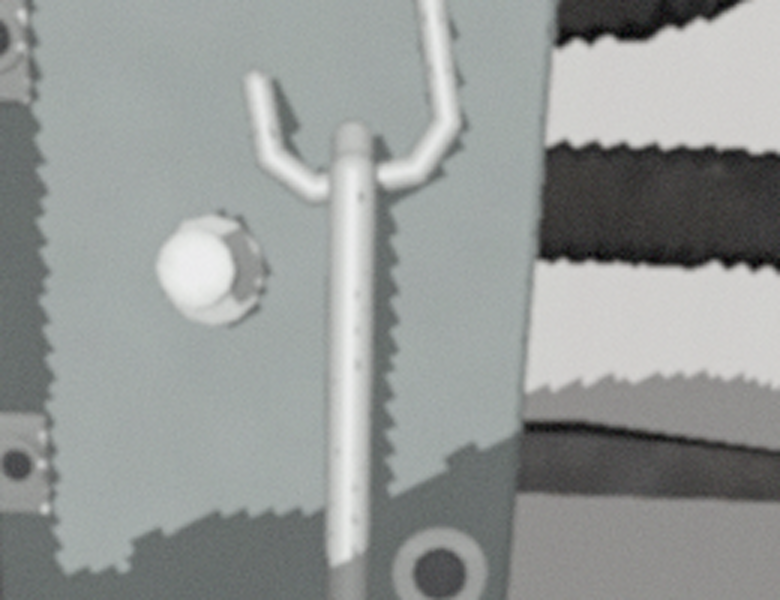

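Emit:
{"method": "apply_moves", "body": {"plan": [[255,[0.023,0.1,0],0],[255,[0.023,0.1,0],0],[255,[0.023,0.1,0],0],[255,[0.018,0.1,0],0],[255,[0.013,0.1,0],0],[255,[0.013,0.1,0],0],[255,[0,0,0],0],[255,[0,0,0],0]]}}

```text
time_s: 16.58
tcp_pos: [0.5452, 0.0926, 0.0454]
eef_rot: [-179.6, -0.2, 151.9]
contact_force: [-3.2, -13.2, -0.8]
gripper_width: 0.024
```

```bash
python3 - <<'E'
from h import *
c=cam("wrist");save(c,"f2")
s=get_state();print(pinxy(),s["contact_force"])
a=cv2.resize(c["frame"][0:200,200:460],(780,600),interpolation=cv2.INTER_CUBIC);cv2.imwrite("pics/f2c.png",a)
E
```

```text
[0.4977246  0.00847101 0.04078025] [ -5.44001793 -14.07120706  -0.39966166]
```

View pics/f2c.png

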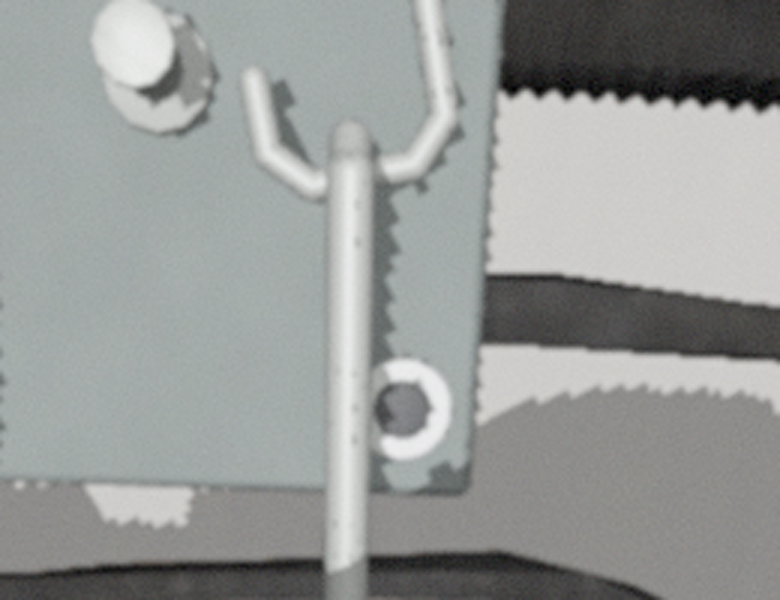

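```bash
python3 - <<'E'
from h import *
c=load("f2");P=lambda x,y:(200+x/3,y/3)
a=onz(c,*P(427,2),.0505);b=onz(c,*P(445,100),.0505);e=(b-a)[:2];print("shank ang",np.degrees(np.arctan2(e[1],e[0])),a,b)
for k,x,y,z in [("legend",251,72,.0505),("bar",358,180,.0505),("post",134,44,.059)]: print(k,onz(c,*P(x,y),z).round(4))
pin=np.array([.4977,.0085]);post=np.array([.516,-.016]);piv=np.array([.4485,-.104])
for th in (69,71,73):
    d=np.array([np.cos(np.radians(th)),np.sin(np.radians(th))])
    for L in(.1255,.1275,.1295):
        st=pin+.0025*d-L*d;print(th,L,st.round(4),np.linalg.norm(st-piv).round(4),np.linalg.norm(post-st).round(4))
E
```

```text
shank ang 74.86360346428437 [ 0.48092991 -0.00356349  0.0505    ] [0.48401021 0.00782385 0.0505    ]
legend [ 0.5049 -0.0071  0.0505]
bar [0.4987 0.0111 0.0505]
post [ 0.5162 -0.0149  0.059 ]
69 0.1255 [ 0.4536 -0.1063] 0.0056 0.1098
69 0.1275 [ 0.4529 -0.1082] 0.0061 0.1117
69 0.1295 [ 0.4522 -0.1101] 0.0071 0.1137
71 0.1255 [ 0.4577 -0.1078] 0.0099 0.1088
71 0.1275 [ 0.457  -0.1097] 0.0102 0.1107
71 0.1295 [ 0.4564 -0.1116] 0.0109 0.1127
73 0.1255 [ 0.4617 -0.1091] 0.0142 0.1078
73 0.1275 [ 0.4612 -0.111 ] 0.0145 0.1097
73 0.1295 [ 0.4606 -0.113 ] 0.015 0.1117
```

Emit:
{"method": "apply_moves", "body": {"plan": [[255,[0.02,0.1,0],0],[255,[0,0,0],0],[255,[-0.1,0.015,0],0],[255,[-0.1,0.012,0],0],[255,[-0.1,0.011,0],0],[255,[-0.11,0.008,0],0],[255,[0,0,0],0],[255,[0,0,0],0]]}}

```text
time_s: 17.62
tcp_pos: [0.5648, 0.0892, 0.0449]
eef_rot: [-179.5, -0.3, 151.9]
contact_force: [-7.0, -13.8, -0.4]
gripper_width: 0.0233
```

```bash
cat > pic.py <<'E'
import sys
from h import *
n=sys.argv[1]
c=cam("wrist");save(c,n)
s=get_state();print(pinxy().round(4),s["tcp_pos"].round(4),s["eef_rot"].round(2),s["contact_force"].round(1))
cv2.imwrite(f"pics/{n}c.png",cv2.resize(c["frame"][0:200,200:460],(780,600),interpolation=cv2.INTER_CUBIC))
E
python3 pic.py f3
```

```text
[0.5172 0.0052 0.0405] [0.5648 0.0893 0.045 ] [-179.51   -0.3   151.86] [ -6.1 -14.5  -0.2]
```

View pics/f3c.png

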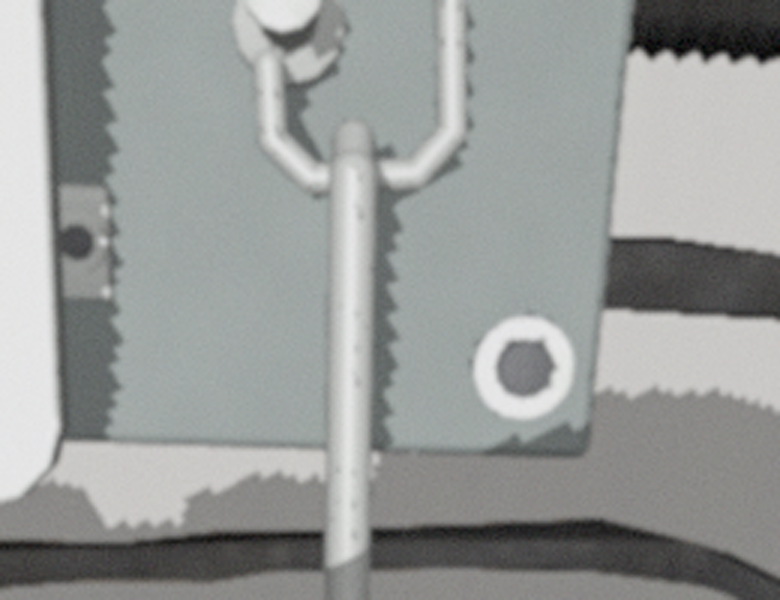

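```bash
python3 - <<'E'
from h import *
c=load("f3");P=lambda x,y:(200+x/3,y/3)
for k,x,y,z in [("legend",268,52,.0505),("bar",358,178,.0505),("post",284,8,.059),("postbase edge",320,80,.036),("shank0",453,5,.0505),("shank1",453,125,.0505)]: print(k,onz(c,*P(x,y),z).round(4))
a=onz(c,*P(268,52),.0505)[:2];b=onz(c,*P(358,178),.0505)[:2]
s=np.array([.4612,-.111]);post=np.array([.516,-.0158])
d=b-s;L=np.linalg.norm(d);d/=L;x=np.array([d[1],-d[0]]);print("L",L,(post-b)@x,(post-b)@d+.002,"leg",(a-b)@x,(a-b)@d+.002, np.degrees(np.arctan2(d[1],d[0])))
E
```

```text
legend [ 0.5213 -0.0114  0.0505]
bar [0.5181 0.0076 0.0505]
post [ 0.5176 -0.0129  0.059 ]
postbase edge [ 0.5159 -0.0077  0.036 ]
shank0 [ 0.4977 -0.0049  0.0505]
shank1 [0.504  0.0078 0.0505]
L 0.13154639385744418 0.008222744056909767 -0.02000888210838831 leg 0.011089061759347527 -0.013721406321227718 64.36698567053016
```

Emit:
{"method": "apply_moves", "body": {"plan": [[255,[0.003,0.07,0],0],[255,[0,0,0],0],[255,[-0.1,0,0],0],[255,[-0.1,-0.002,0],0],[255,[0,0,0],0],[255,[0,0,0],0]]}}

```text
time_s: 18.42
tcp_pos: [0.5745, 0.0874, 0.0447]
eef_rot: [-179.5, -0.4, 151.8]
contact_force: [-8.2, -14.0, 0.6]
gripper_width: 0.0235
```

```bash
python3 pic.py f4
```

```text
[0.5268 0.0034 0.0403] [0.5745 0.0874 0.0447] [-179.46   -0.35  151.83] [ -7.9 -13.6   0.1]
```

View pics/f4c.png

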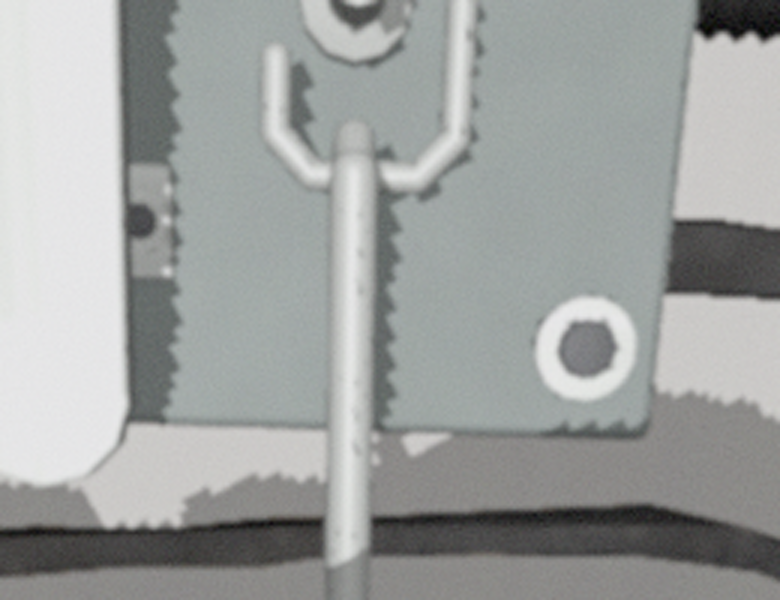

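Emit:
{"method": "apply_moves", "body": {"plan": [[255,[-0.07,-0.005,0],0],[255,[-0.07,-0.005,0],0],[255,[-0.07,-0.005,0],0],[255,[0,0,0],0],[255,[0,0,0],0]]}}

```text
time_s: 19.1
tcp_pos: [0.5829, 0.082, 0.0445]
eef_rot: [-179.5, -0.4, 151.8]
contact_force: [-10.2, -12.3, -0.0]
gripper_width: 0.0236
```

```bash
python3 pic.py f5
```

```text
[ 0.5352 -0.0021  0.0402] [0.5828 0.0819 0.0445] [-179.45   -0.41  151.8 ] [-10.2 -12.6  -0.4]
```

View pics/f5c.png

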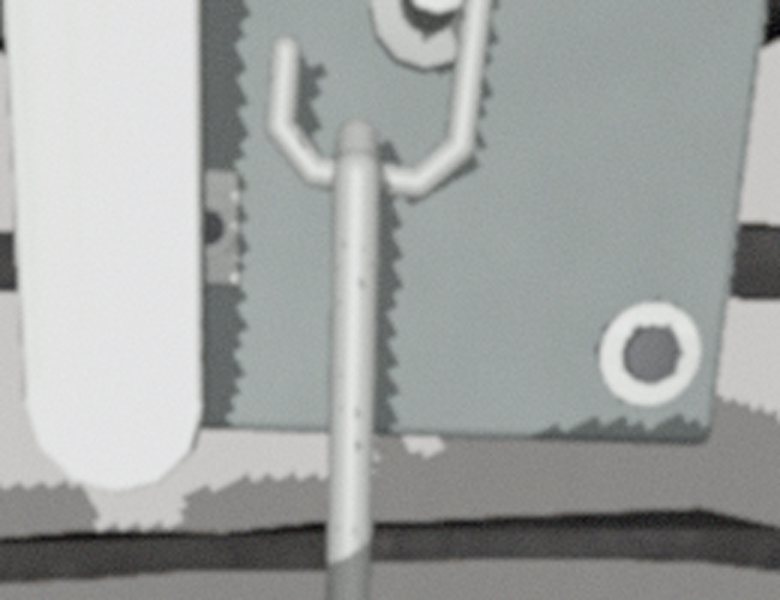

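Emit:
{"method": "apply_moves", "body": {"plan": [[255,[-0.02,-0.08,0],0],[255,[-0.01,-0.08,0],0],[255,[0,-0.08,0],0],[255,[0,-0.06,0],0],[255,[0,0,0],0],[255,[0,0,0],0]]}}

```text
time_s: 19.9
tcp_pos: [0.5778, 0.0692, 0.0448]
eef_rot: [-179.6, -0.4, 151.8]
contact_force: [-9.3, -9.2, -0.3]
gripper_width: 0.0235
```

```bash
python3 pic.py f6
```

```text
[ 0.5302 -0.0147  0.0402] [0.5778 0.0693 0.0448] [-179.59   -0.36  151.81] [-9.2 -8.7 -0.2]
```

View pics/f6c.png

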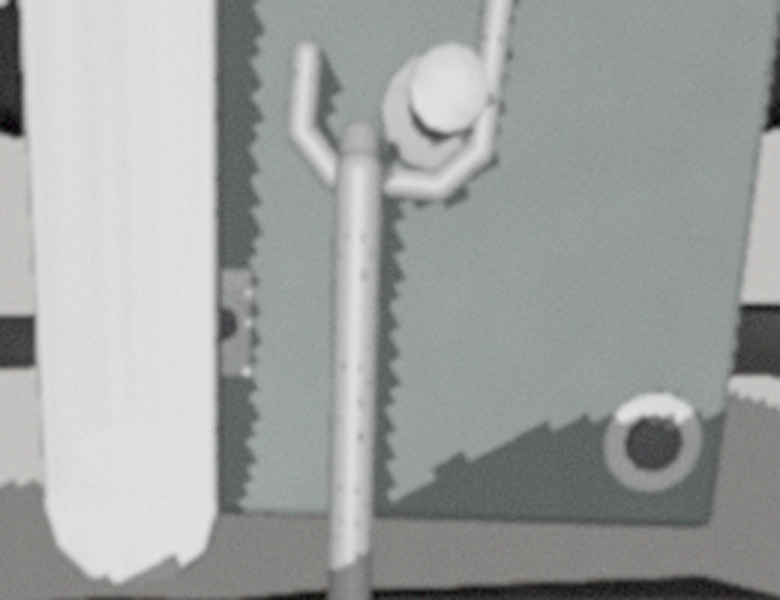

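Emit:
{"method": "apply_moves", "body": {"plan": [[255,[-0.01,-0.06,0],0],[255,[-0.01,-0.06,0],0],[255,[0,-0.04,0],0],[255,[0,0,0],0],[255,[0,0,0],0]]}}

```text
time_s: 20.58
tcp_pos: [0.5771, 0.0639, 0.0455]
eef_rot: [-179.9, -0.2, 151.8]
contact_force: [-7.8, -0.7, -1.0]
gripper_width: 0.0239
```

```bash
python3 pic.py f7
```

```text
[ 0.5294 -0.0201  0.0404] [0.5771 0.0639 0.0454] [-179.86   -0.23  151.82] [-7.  -0.8 -1.6]
```

View pics/f7c.png

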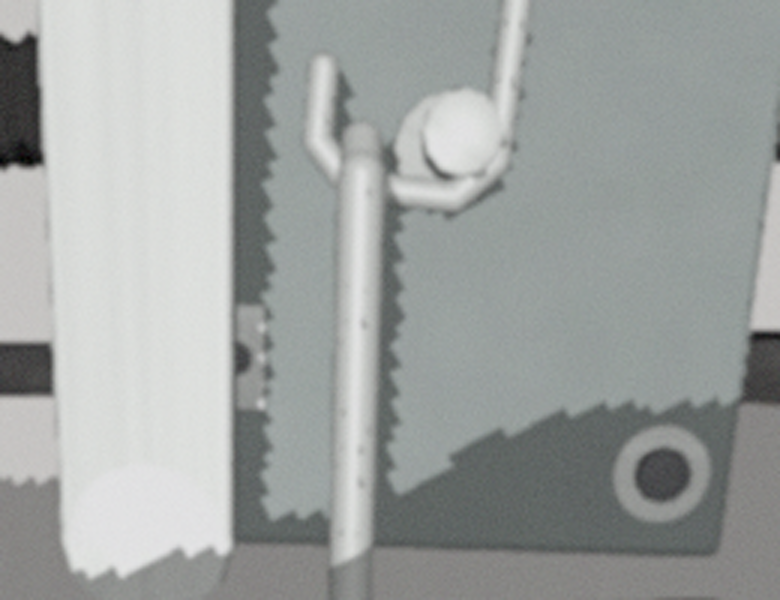

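Emit:
{"method": "apply_moves", "body": {"plan": [[255,[0.03,-0.04,0],0],[255,[0.02,-0.03,0],0],[255,[0,0,0],0],[255,[0,0,0],0]]}}

```text
time_s: 21.12
tcp_pos: [0.5759, 0.0625, 0.0466]
eef_rot: [180.0, -0.0, 151.9]
contact_force: [-3.6, 1.7, -1.0]
gripper_width: 0.0234
```

```bash
python3 pic.py f8
```

```text
[ 0.5285 -0.0216  0.0413] [0.5759 0.0624 0.0466] [180.    -0.   151.95] [-2.8  0.2 -0.5]
```

View pics/f8c.png

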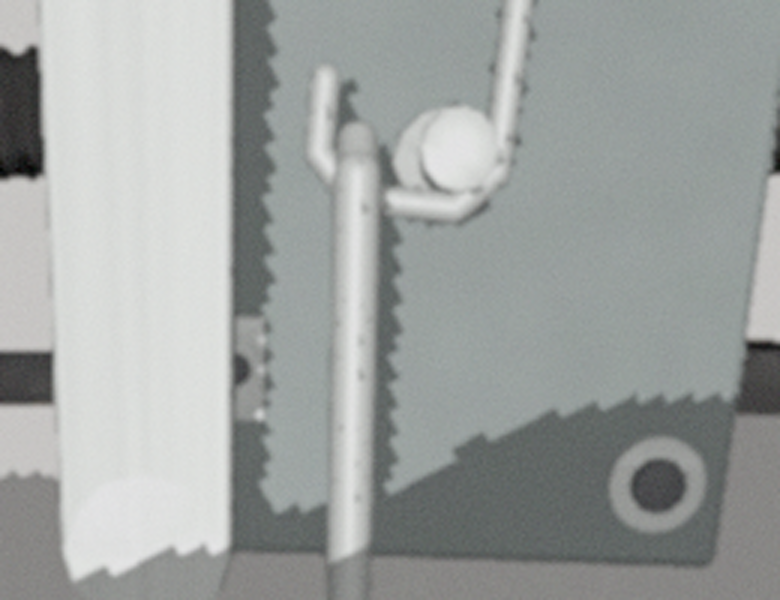

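Emit:
{"method": "apply_moves", "body": {"plan": [[255,[0.04,-0.02,0],0],[255,[0,0,0],0],[255,[0,0,0],0]]}}

```text
time_s: 21.55
tcp_pos: [0.5737, 0.0625, 0.0466]
eef_rot: [180.0, 0.0, 152.0]
contact_force: [-1.4, 0.5, -0.8]
gripper_width: 0.0235
```

```bash
python3 pic.py f9
```

```text
[ 0.5263 -0.0216  0.0413] [0.5737 0.0625 0.0466] [1.8000e+02 1.0000e-02 1.5196e+02] [-1.8 -0.9 -1.5]
```

View pics/f9c.png

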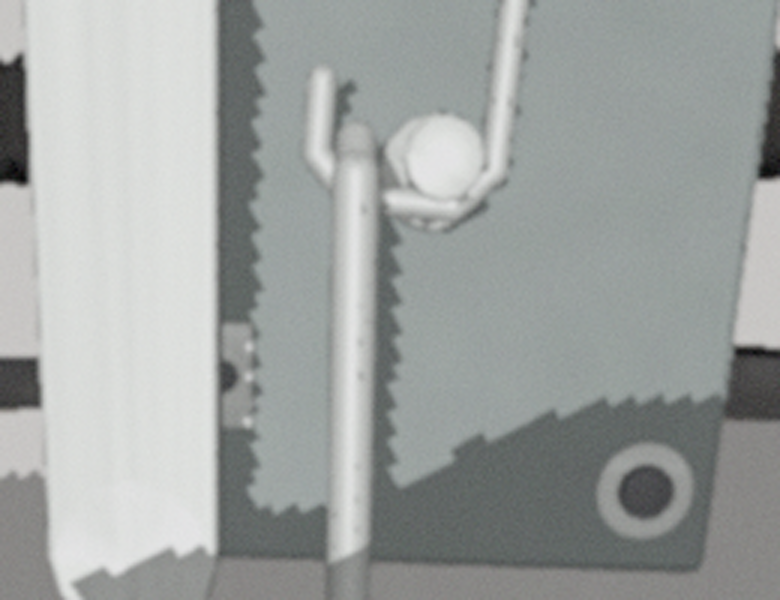

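Emit:
{"method": "apply_moves", "body": {"plan": [[255,[0.01,0,0],0],[255,[0,0,-0.1],0],[255,[0,0,-0.15],0],[255,[0,0,-0.2],0],[255,[0,0,-0.3],0],[255,[0,0,-0.3],0],[255,[0,0,0],0]]}}

```text
time_s: 22.48
tcp_pos: [0.5743, 0.0632, 0.101]
eef_rot: [179.8, 0.1, 152.0]
contact_force: [0.3, 0.8, -0.6]
gripper_width: 0.0238
```

```bash
python3 pic.py f10
```

```text
[ 0.5262 -0.0211  0.0945] [0.5736 0.063  0.1   ] [1.7991e+02 6.0000e-02 1.5195e+02] [-0.4 -1.  -1.2]
```

View pics/f10c.png

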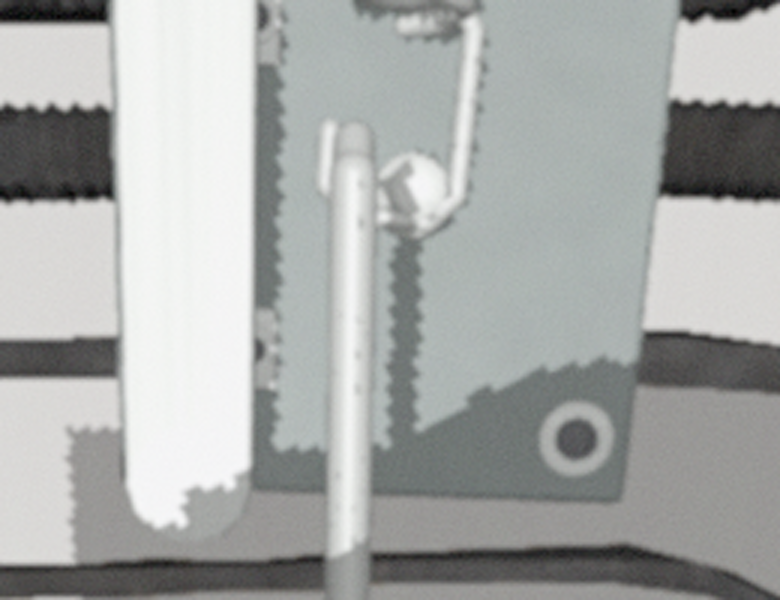

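Emit:
{"method": "apply_moves", "body": {"plan": [[255,[0,0.3,-0.5],-1],[255,[0,0.5,-0.5],-1],[255,[0,0.5,0],-1],[255,[0,0.5,0],-0.48],[255,[0,0,0],0],[255,[0,0,0],0]]}}

```text
time_s: 23.28
tcp_pos: [0.6003, 0.1477, 0.1482]
eef_rot: [-179.9, -0.1, 172.8]
contact_force: [-0.5, -0.2, -1.1]
gripper_width: 0.0237
```

```bash
python3 - <<'E'
from h import *
s=get_state();print(s["tcp_pos"],s["eef_rot"]);print(tool(np.array([.644,.241,.10])-s["tcp_pos"]))
E
```

```text
[0.60028472 0.1477113  0.14821923] [-1.79944686e+02 -8.17786465e-02  1.72799070e+02]
[-0.63491187  1.96158094  0.96158601]
```

Emit:
{"method": "apply_moves", "body": {"plan": [[255,[-0.21,0.65,0],0],[255,[-0.21,0.65,0.2],0],[255,[-0.21,0.66,0.2],0],[255,[0,0,0.5],0],[255,[0,0,0],0],[255,[0,0,0],0]]}}

```text
time_s: 24.02
tcp_pos: [0.6446, 0.2405, 0.1047]
eef_rot: [-180.0, 0.0, 172.8]
contact_force: [-0.5, 0.3, -0.3]
gripper_width: 0.0238
```

```bash
python3 - <<'E'
from h import *
c=cam("wrist");save(c,"g1")
s=get_state();print(s["tcp_pos"],s["eef_rot"]);print(tool(np.array([.644,.241,.018])-s["tcp_pos"]))
E
```

```text
[0.64485985 0.24065504 0.10528051] [1.79967815e+02 6.50539428e-02 1.72796701e+02]
[0.01990828 0.0037079  1.74559101]
```

View pics/g1.png

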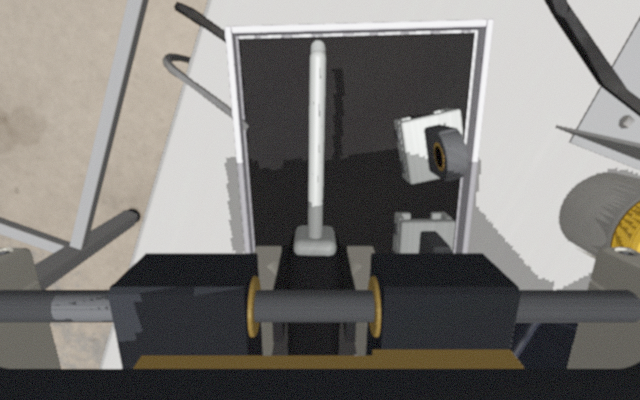

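Emit:
{"method": "apply_moves", "body": {"plan": [[255,[0,0,0.6],0],[255,[0,0,0.6],0],[255,[0,0,0.35],0],[255,[0,0,0.19],0],[255,[0,0,0.02],0],[255,[0,0,0],0],[200,[0,0,0],0],[155,[0,0,0],0],[155,[0,0,0],0],[155,[0,0,0],0]]}}

```text
time_s: 25.32
tcp_pos: [0.6445, 0.2411, 0.0162]
eef_rot: [180.0, 0.0, 172.8]
contact_force: [-0.1, -0.3, 0.0]
gripper_width: 0.0343
```

Emit:
{"method": "apply_moves", "body": {"plan": [[155,[0,0,-0.3],0],[155,[0,0,-0.6],0],[155,[0,0,-0.9],0],[155,[0,0,-0.9],0],[80,[0,0,-0.9],0],[0,[0,0,-0.9],0],[0,[0,0,0],0],[0,[0,0,0],0]]}}

```text
time_s: 26.32
tcp_pos: [0.6441, 0.241, 0.2418]
eef_rot: [179.9, 0.0, 172.8]
contact_force: [-0.6, -0.3, -0.5]
gripper_width: 0.0688
```

```bash
python3 - <<'E'
from h import *
c=cam("wrist");save(c,"g2")
s=get_state();print(s["tcp_pos"],s["eef_rot"],s["joints"])
E
```

```text
[0.6438528  0.24087115 0.24086838] [-1.79990474e+02 -3.95775443e-02  1.72828198e+02] [ 3.67005479e+01  2.13040054e+01  3.68671157e+00 -2.15699913e-02
 -7.24178402e+01 -4.38658248e+01]
```

View pics/g2.png

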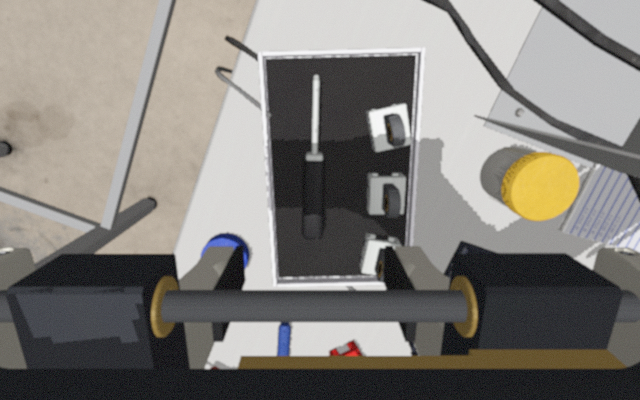

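Emit:
{"method": "apply_moves", "body": {"plan": [[0,[0,0,-0.5],1],[0,[0,0,-0.5],1],[0,[0,0,-0.2],1],[0,[0,0,0],0.63],[0,[0,0,0],0],[0,[0,0,0],0]]}}

```text
time_s: 27.12
tcp_pos: [0.6441, 0.2409, 0.3001]
eef_rot: [-179.9, -0.0, 151.1]
contact_force: [0.4, 0.4, -1.0]
gripper_width: 0.088
```

```bash
python3 - <<'E'
from h import *
s=get_state();print(s["tcp_pos"],s["eef_rot"]);print(tool(np.array([.473,-.06,.30])-s["tcp_pos"]))
E
```

```text
[0.64414537 0.24093219 0.30013194] [-1.79919561e+02 -4.18237676e-02  1.51136369e+02]
[ 0.09232226 -6.92327221  0.01242586]
```

Emit:
{"method": "apply_moves", "body": {"plan": [[0,[0.01,-0.99,0],0],[0,[0.01,-0.99,0],0],[0,[0.01,-0.99,0],0],[0,[0.01,-0.99,0],0],[0,[0.01,-0.99,0],0],[0,[0.01,-0.99,0],0],[0,[0.01,-0.98,0],0],[0,[0,0,0],0],[0,[0,0,0],0]]}}

```text
time_s: 28.25
tcp_pos: [0.474, -0.06, 0.3011]
eef_rot: [180.0, 0.0, 151.1]
contact_force: [-0.7, -0.6, -0.1]
gripper_width: 0.0877
```

```bash
python3 - <<'E'
from h import *
c=cam("wrist");save(c,"h1")
cv2.imwrite("pics/h1c.png",cv2.resize(c["frame"][30:250,230:470],(654,600),interpolation=cv2.INTER_CUBIC))
s=get_state();print(s["tcp_pos"],s["eef_rot"],s["joints"])
E
```

```text
[ 0.47416854 -0.05963583  0.30096624] [ 1.79997235e+02 -3.60736727e-03  1.51088148e+02] [ 1.64894088e+01 -9.24044963e-01 -1.60918410e+01 -4.67267663e-03
 -7.48327682e+01 -4.54000383e+01]
```

View pics/h1.png

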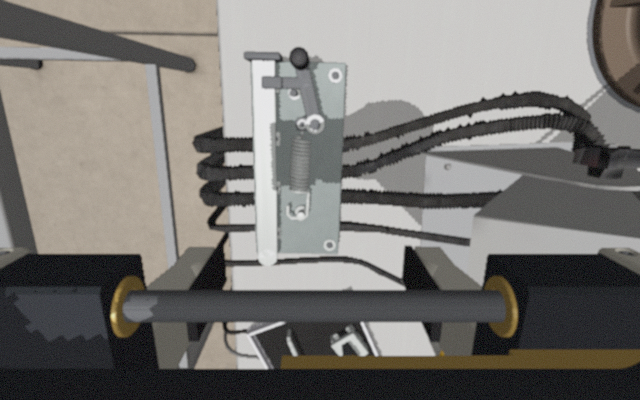

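View pics/h1c.png

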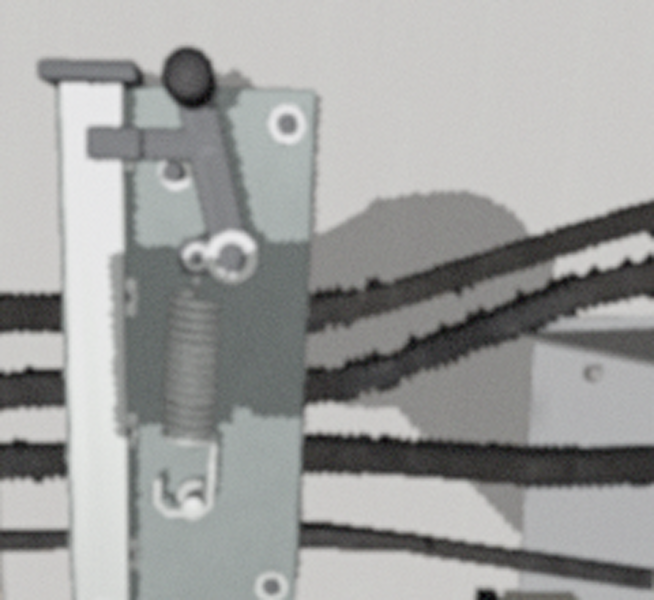

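```bash
python3 - <<'E'
from h import *
c=load("h1");P=lambda x,y:(230+x*240/654,30+y*220/600)
q={}
for k,x,y,z in [("gripTop",188,76,.117),("pivot",231,258,.075),("stud",196,258,.066),("post",193,505,.059),("endstop",90,70,.06),("gate_face",115,158,.065),("gate_back",115,127,.065),("railN1",126,200,.06),("railF1",63,200,.06),("railN2",134,500,.06),("railF2",76,500,.06)]:
    q[k]=onz(c,*P(x,y),z);print(k,q[k].round(4))
m=onz(c,268,265,.06);print("mouth tip",m)
g=q["gripTop"][:2]-q["pivot"][:2];Y=np.array([np.cos(np.radians(60.8)),np.sin(np.radians(60.8))]);X=np.array([Y[1],-Y[0]])
print("grip rel pivot",np.linalg.norm(g),g@X,g@Y)
cen=(q["railN2"]+q["railF2"])[:2]/2-(q["railN1"]+q["railF1"])[:2]/2;print("rail ang",np.degrees(np.arctan2(cen[1],cen[0])),np.linalg.norm((q["railN2"]-q["railF2"])[:2]))
post=np.array([.516,-.016])
for k in q: v=q[k][:2]-post;print(k,(v@X).round(4),(v@Y).round(4))
v=m[:2]-post;print("mouth",v@X,v@Y)
E
```

```text
gripTop [ 0.4312 -0.1648  0.117 ]
pivot [ 0.4487 -0.1035  0.075 ]
stud [ 0.4613 -0.1097  0.066 ]
post [ 0.5153 -0.0174  0.059 ]
endstop [ 0.4626 -0.1907  0.06  ]
gate_face [ 0.4702 -0.1581  0.065 ]
gate_back [ 0.4644 -0.1678  0.065 ]
railN1 [ 0.475  -0.1426  0.06  ]
railF1 [ 0.4971 -0.1548  0.06  ]
railN2 [ 0.5366 -0.0322  0.06  ]
railF2 [ 0.5589 -0.0445  0.06  ]
mouth tip [0.58359507 0.01985871 0.06      ]
grip rel pivot 0.06372467869662962 0.014576791749720366 -0.062035085373310844
rail ang 60.807631521110636 0.025436120158232812
gripTop -0.0015 -0.1713
pivot -0.0161 -0.1092
stud -0.0021 -0.1085
post 0.0001 -0.0015
endstop 0.0386 -0.1786
gate_face 0.0294 -0.1464
gate_back 0.029 -0.1577
railN1 0.026 -0.1305
railF1 0.0512 -0.1304
railN2 0.0259 -0.0041
railF2 0.0513 -0.0039
mouth 0.041511205609773935 0.0642787683347205
```

```bash
python3 - <<'E'
from h import *
Y=np.array([np.cos(np.radians(60.8)),np.sin(np.radians(60.8))]);X=np.array([Y[1],-Y[0]]);post=np.array([.516,-.016])
for n in("h1","c1","a_top"):
    c=load(n)
    for x,y in((-.144,-.206),(-.144,-.128),(-.10,-.206)):
        for z in(.15,.35):
            p=post+x*X+y*Y;print(n,x,y,z,p.round(3),proj(c,[*p,z]).round(0))
E
```

```text
h1 -0.144 -0.206 0.15 [ 0.29  -0.126] [479.   7.]
h1 -0.144 -0.206 0.35 [ 0.29  -0.126] [ 856. -196.]
h1 -0.144 -0.128 0.15 [ 0.328 -0.057] [466. 110.]
h1 -0.144 -0.128 0.35 [ 0.328 -0.057] [738. 136.]
h1 -0.1 -0.206 0.15 [ 0.328 -0.147] [423.   6.]
h1 -0.1 -0.206 0.35 [ 0.328 -0.147] [ 671. -197.]
c1 -0.144 -0.206 0.15 [ 0.29  -0.126] [204.   3.]
c1 -0.144 -0.206 0.35 [ 0.29  -0.126] [ -33. -194.]
c1 -0.144 -0.128 0.15 [ 0.328 -0.057] [296.  41.]
c1 -0.144 -0.128 0.35 [ 0.328 -0.057] [260. -65.]
c1 -0.1 -0.206 0.15 [ 0.328 -0.147] [190.  58.]
c1 -0.1 -0.206 0.35 [ 0.328 -0.147] [-46.  -9.]
a_top -0.144 -0.206 0.15 [ 0.29  -0.126] [413. 242.]
a_top -0.144 -0.206 0.35 [ 0.29  -0.126] [424. 243.]
a_top -0.144 -0.128 0.15 [ 0.328 -0.057] [395. 232.]
a_top -0.144 -0.128 0.35 [ 0.328 -0.057] [403. 232.]
a_top -0.1 -0.206 0.15 [ 0.328 -0.147] [419. 231.]
a_top -0.1 -0.206 0.35 [ 0.328 -0.147] [431. 231.]
```

```bash
python3 - <<'E'
from h import *
c=cam("top");save(c,"h2")
cv2.imwrite("pics/h2c.png",cv2.resize(c["frame"][150:300,350:550],(800,600),interpolation=cv2.INTER_CUBIC))
E
```

```text
(no output)
```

View pics/h2c.png

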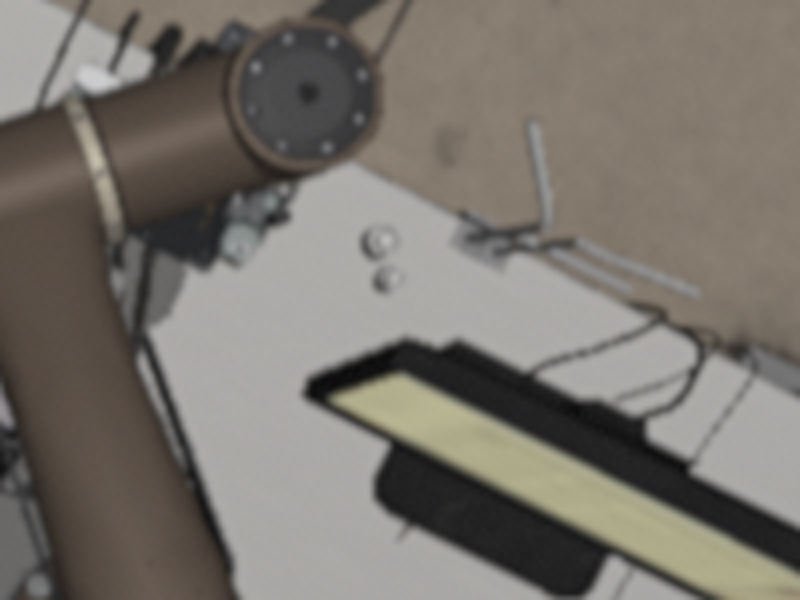

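```bash
python3 - <<'E'
from h import *
T=load("h2");S=load("a_side")
for a in((426,247),(451,235)):
    for b in((381,103),(383,147),(292+330/3,85+0)): print(a,b,tri(T,a,S,b))
s=cv2.imread("pics/a_side.png");cv2.imwrite("pics/h3.png",cv2.resize(s[60:180,350:440],(600,800),interpolation=cv2.INTER_CUBIC)[:600])
E
```

```text
(426, 247) (381, 103) (array([ 0.2995934 , -0.12741555,  0.36748104]), np.float64(0.04326204025295899))
(426, 247) (383, 147) (array([ 0.27742387, -0.17568638,  0.13178579]), np.float64(0.019842359561516493))
(426, 247) (402.0, 85) (array([ 0.26779733, -0.10639597,  0.45648928]), np.float64(0.028419337420861723))
(451, 235) (381, 103) (array([ 0.31387699, -0.2220801 ,  0.31702659]), np.float64(0.000583901225487976))
(451, 235) (383, 147) (array([ 0.29266382, -0.28864414,  0.05736491]), np.float64(0.03188208571593931))
(451, 235) (402.0, 85) (array([ 0.27963544, -0.19060697,  0.4184612 ]), np.float64(0.07248913215617046))
```

View pics/h3.png

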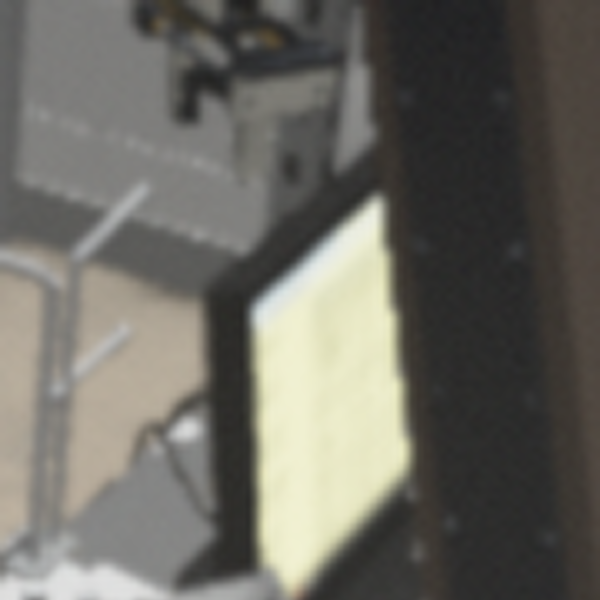

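```bash
python3 - <<'E'
from h import *
s=get_state();print(tool(np.array([.4312,-.1648,.14])-s["tcp_pos"]))
E
```

```text
[-0.26491199 -2.26077076  3.21727541]
```

Emit:
{"method": "apply_moves", "body": {"plan": [[174,[-0.09,-0.75,0],0],[174,[-0.09,-0.75,0],0],[174,[-0.085,-0.76,0],0],[174,[0,0,0.8],0],[174,[0,0,0.8],0],[174,[0,0,0.8],0],[174,[0,0,0.8],0],[174,[0,0,0],0],[174,[0,0,0],0]], "squeeze": 5}}

```text
time_s: 29.48
tcp_pos: [0.432, -0.1651, 0.1422]
eef_rot: [-180.0, 0.1, 151.1]
contact_force: [0.7, -0.3, -0.4]
gripper_width: 0.0275
```

```bash
python3 - <<'E'
from h import *
c=cam("wrist");save(c,"i1");s=get_state();print(s["tcp_pos"],s["eef_rot"],s["gripper_width"])
t=cam("top");save(t,"i1t");cv2.imwrite("pics/i1tc.png",cv2.resize(t["frame"][150:300,350:550],(800,600),interpolation=cv2.INTER_CUBIC))
E
```

```text
[ 0.43227216 -0.16511955  0.14263552] [1.79962177e+02 1.18076935e-01 1.51118485e+02] 0.027912231991589733
```

View pics/i1.png

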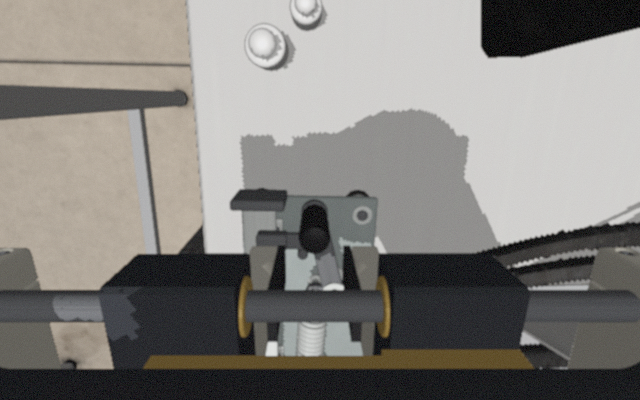

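View pics/i1tc.png

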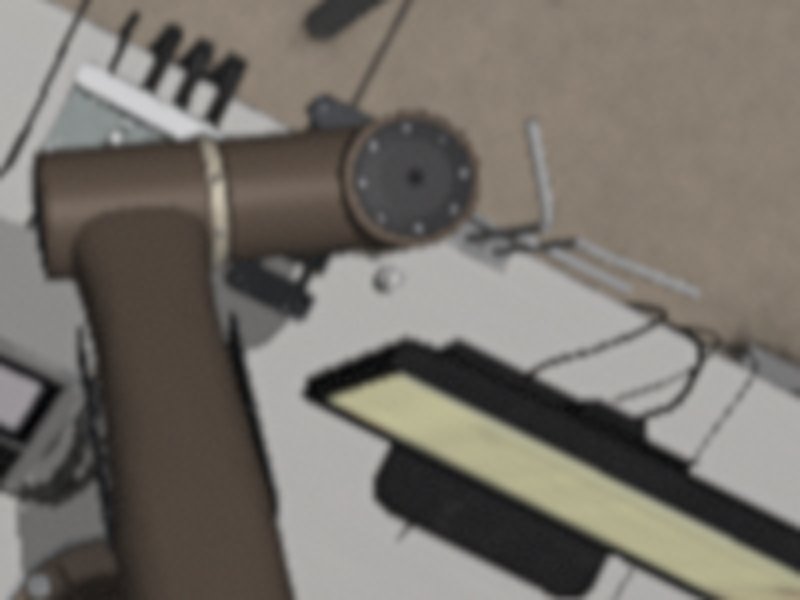

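```bash
python3 - <<'E'
from h import *
c=load("i1")
im=cv2.imread("pics/i1.png");cv2.imwrite("pics/i1c.png",cv2.resize(im[180:300,240:400],(800,600),interpolation=cv2.INTER_CUBIC))
print(proj(c,[.4323,-.1651,.1426]),proj(c,[.4312,-.1648,.117]),onz(c,314,238,.117))
E
```

```text
[312.27328886 265.8523045 ] [314.55538855 244.30723986] [ 0.42962929 -0.1682994   0.117     ]
```

View pics/i1c.png

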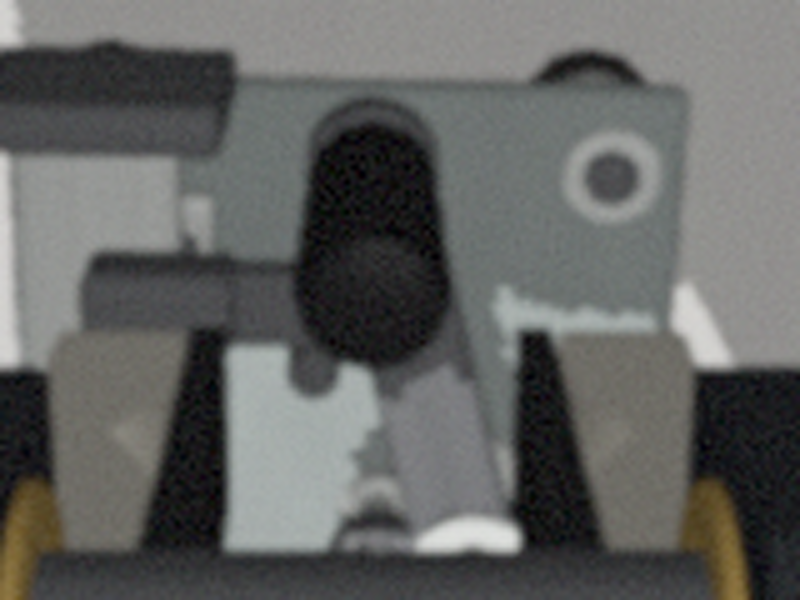

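Emit:
{"method": "apply_moves", "body": {"plan": [[174,[0.015,-0.06,0.3],0],[174,[0,0,0.3],0],[174,[0,0,0.3],0],[174,[0,0,0.19],0],[174,[0,0,0],0],[174,[0,0,0],0]]}}

```text
time_s: 30.32
tcp_pos: [0.4292, -0.1676, 0.0873]
eef_rot: [180.0, 0.1, 151.1]
contact_force: [0.3, -0.3, -0.8]
gripper_width: 0.0276
```

```bash
python3 - <<'E'
from h import *
c=cam("wrist");save(c,"i2");s=get_state();print(s["tcp_pos"],s["eef_rot"],s["gripper_width"],s["contact_force"])
cv2.imwrite("pics/i2c.png",cv2.resize(c["frame"][150:310,220:420],(750,600),interpolation=cv2.INTER_CUBIC))
E
```

```text
[ 0.4292204  -0.16756517  0.08728643] [1.79968420e+02 6.39726513e-02 1.51062665e+02] 0.027870253311244354 [-0.20897816 -0.65190947  0.39611117]
```

View pics/i2c.png

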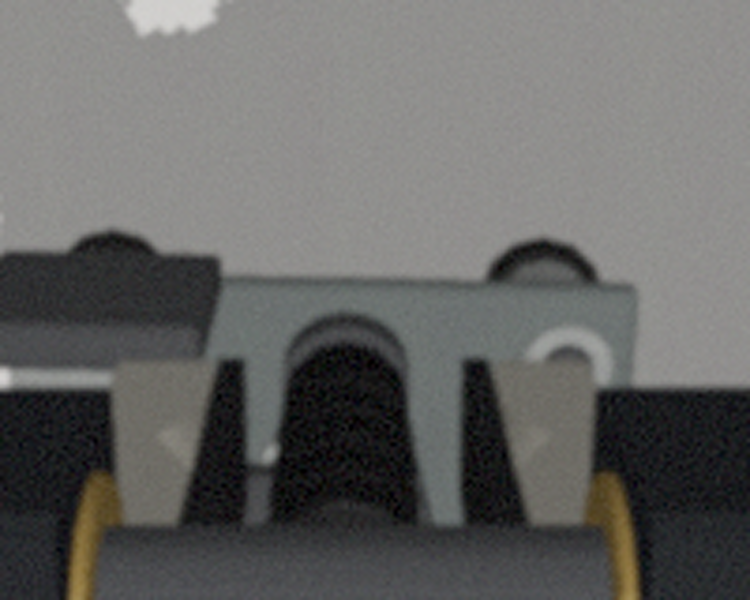

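Emit:
{"method": "apply_moves", "body": {"plan": [[195,[0,0,0],0],[195,[0,0,0],0],[195,[0.1,-0.011,0],0],[195,[0.1,-0.011,0],0],[195,[0.1,-0.011,0],0],[195,[0,0,0],0]]}}

```text
time_s: 31.12
tcp_pos: [0.4145, -0.1616, 0.0868]
eef_rot: [180.0, 0.0, 151.1]
contact_force: [1.4, -1.7, 1.5]
gripper_width: 0.0208
```

Emit:
{"method": "apply_moves", "body": {"plan": [[195,[0.112,0.015,0],0],[195,[0.112,0.015,0],0],[195,[0.112,0.015,0],0],[195,[0.092,0.037,0],0],[195,[0.092,0.037,0],0],[195,[0.092,0.037,0],0],[195,[0.02,0,0],0],[195,[0,0,0],0],[195,[0,0,0],0]]}}

```text
time_s: 32.25
tcp_pos: [0.3911, -0.1395, 0.0865]
eef_rot: [180.0, 0.0, 151.1]
contact_force: [2.4, -0.4, -2.2]
gripper_width: 0.0208
```

```bash
python3 - <<'E'
from h import *
c=cam("wrist");save(c,"i3");s=get_state();print(s["tcp_pos"],s["eef_rot"],s["gripper_width"],s["contact_force"])
cv2.imwrite("pics/i3c.png",cv2.resize(c["frame"][150:310,220:420],(750,600),interpolation=cv2.INTER_CUBIC))
Y=np.array([np.cos(np.radians(60.8)),np.sin(np.radians(60.8))]);X=np.array([Y[1],-Y[0]])
d=s["tcp_pos"][:2]-np.array([.4487,-.1035]);x,y=d@X,d@Y;print(x,y,np.hypot(x,y),np.degrees(np.arctan2(x,-y)))
E
```

```text
[ 0.39110641 -0.13955834  0.08654939] [1.79984324e+02 8.18158995e-03 1.51047688e+02] 0.0209406269391016 [ 3.17998797 -1.14356238 -1.25982522]
-0.032683305339301326 -0.059573714901716694 0.06795017259060512 -28.750034120534245
```

View pics/i3c.png

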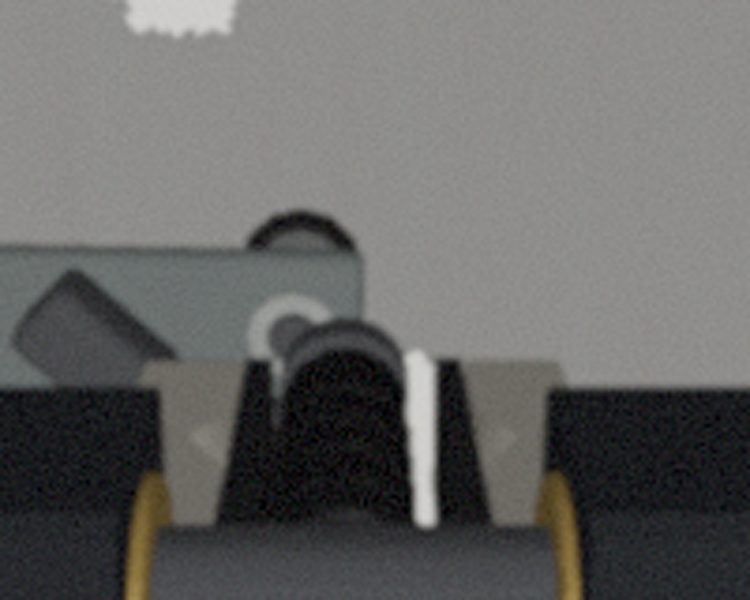

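Emit:
{"method": "apply_moves", "body": {"plan": [[195,[0.03,0.01,0],0],[195,[0,0,0],0],[195,[0,0,0],0],[195,[-0.05,-0.01,0],0],[195,[-0.046,-0.019,0],0],[195,[-0.046,-0.019,0],0],[195,[-0.046,-0.018,0],0],[195,[-0.046,-0.018,0],0],[195,[-0.046,-0.018,0],0],[195,[-0.046,-0.018,0],0],[195,[-0.056,-0.008,0],0],[195,[-0.056,-0.008,0],0]]}}

```text
time_s: 33.8
tcp_pos: [0.4057, -0.1551, 0.0865]
eef_rot: [-180.0, -0.0, 151.1]
contact_force: [2.0, 0.5, 0.3]
gripper_width: 0.0208
```

Emit:
{"method": "apply_moves", "body": {"plan": [[195,[-0.056,-0.008,0],0],[195,[-0.056,-0.007,0],0],[195,[-0.056,-0.007,0],0],[195,[-0.056,-0.007,0],0],[195,[-0.05,0.005,0],0],[195,[-0.05,0.005,0],0],[195,[-0.05,0.005,0],0],[195,[-0.05,0.006,0],0],[195,[-0.05,0.006,0],0],[195,[-0.05,0.006,0],0],[195,[0,0,0],0]]}}

```text
time_s: 35.17
tcp_pos: [0.4289, -0.1676, 0.0865]
eef_rot: [-180.0, 0.0, 151.1]
contact_force: [3.1, -0.7, -0.9]
gripper_width: 0.0207
```

```bash
python3 - <<'E'
from h import *
c=cam("wrist");save(c,"i4");s=get_state();print(s["tcp_pos"],s["eef_rot"],s["gripper_width"],s["contact_force"])
cv2.imwrite("pics/i4c.png",cv2.resize(c["frame"][150:310,220:420],(750,600),interpolation=cv2.INTER_CUBIC))
Y=np.array([np.cos(np.radians(60.8)),np.sin(np.radians(60.8))]);X=np.array([Y[1],-Y[0]])
d=s["tcp_pos"][:2]-np.array([.4487,-.1035]);x,y=d@X,d@Y;print(x,y,np.hypot(x,y),np.degrees(np.arctan2(x,-y)))
E
```

```text
[ 0.42887364 -0.16760137  0.0865803 ] [1.79997883e+02 1.41277586e-02 1.51050568e+02] 0.020673790668571012 [ 2.22807804  0.02981819 -0.39378307]
0.013965604066534762 -0.06562797915719033 0.0670974645213947 12.013319423072145
```

View pics/i4c.png

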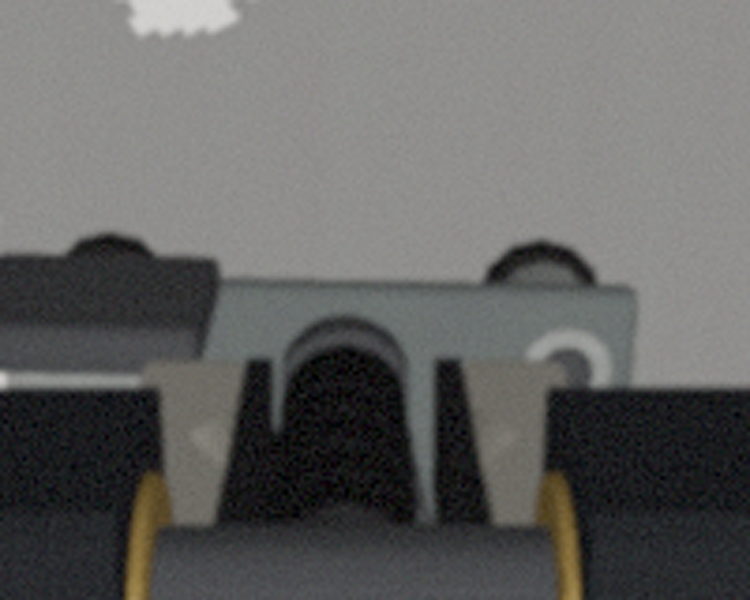

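Emit:
{"method": "apply_moves", "body": {"plan": [[195,[-0.02,0,0],0],[195,[-0.02,0,0],0],[195,[-0.02,0,0],0],[195,[0,0,0],0],[195,[0,0,0],0]]}}

```text
time_s: 35.85
tcp_pos: [0.4312, -0.169, 0.0865]
eef_rot: [-180.0, -0.0, 151.0]
contact_force: [0.6, 0.2, -0.1]
gripper_width: 0.0209
```

```bash
python3 - <<'E'
from h import *
for i in range(3): s=get_state();print(s["contact_force"])
E
```

```text
[ 0.5503891   0.20122879 -0.07650349]
[ 0.5503891   0.20122879 -0.07650349]
[ 0.5503891   0.20122879 -0.07650349]
```

Lever is at its stop. Open and rise, then look.

Emit:
{"method": "apply_moves", "body": {"plan": [[180,[0,0,0],0],[165,[0,0,0],0],[165,[0,0,-0.2],0],[165,[0,0,-0.6],0],[165,[0,0,-0.9],0],[100,[0,0.2,-0.9],0],[0,[0,0.8,-0.9],0],[0,[0,0.9,-0.9],0],[0,[0,0.4,0],0],[0,[0,0,0],0],[0,[0,0,0],0]]}}

```text
time_s: 37.22
tcp_pos: [0.4857, -0.0694, 0.305]
eef_rot: [-179.9, -0.1, 151.1]
contact_force: [0.4, 0.2, 0.1]
gripper_width: 0.0846
```

```bash
python3 - <<'E'
from h import *
c=cam("wrist");save(c,"j1")
cv2.imwrite("pics/j1c.png",cv2.resize(c["frame"][30:250,230:470],(654,600),interpolation=cv2.INTER_CUBIC))
s=get_state();print(s["tcp_pos"],s["eef_rot"])
print(tool(np.array([.60,.21,.30])-s["tcp_pos"]))
E
```

```text
[ 0.48576157 -0.0696456   0.30507021] [-1.79939738e+02 -6.76365385e-02  1.51028811e+02]
[0.71005689 5.99981096 0.09593208]
```

View pics/j1c.png

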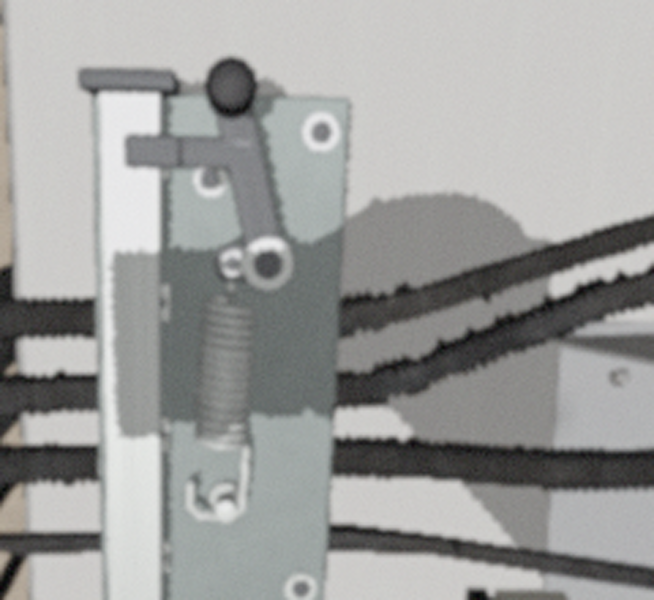

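Emit:
{"method": "apply_moves", "body": {"plan": [[0,[0.1,0.85,0],0],[0,[0.1,0.85,0],0],[0,[0.1,0.85,0],0],[0,[0.1,0.85,0],0],[0,[0.1,0.85,0],0],[0,[0.1,0.85,0],0],[0,[0.1,0.85,0],0],[0,[0,0,0],-1],[0,[0,0,0],-1],[0,[0,0,0],-1],[0,[0,0,0],-0.5],[0,[0,0,0],0]]}}

```text
time_s: 38.78
tcp_pos: [0.5999, 0.2072, 0.3052]
eef_rot: [-180.0, -0.0, 172.0]
contact_force: [0.3, 0.1, -0.6]
gripper_width: 0.0878
```

```bash
python3 - <<'E'
from h import *
c=cam("wrist");save(c,"k1")
cv2.imwrite("pics/k1c.png",cv2.resize(c["frame"][40:250,230:450],(785,750),interpolation=cv2.INTER_CUBIC)[:600])
s=get_state();print(s["tcp_pos"],s["eef_rot"])
E
```

```text
[0.59987495 0.20731122 0.30530228] [-1.79959674e+02 -4.03587114e-02  1.71926308e+02]
```

View pics/k1.png

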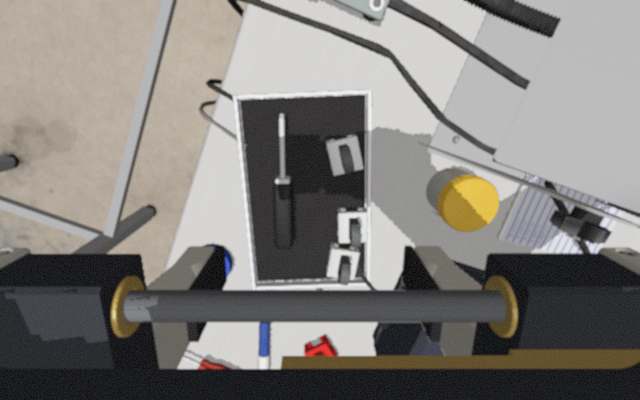

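View pics/k1c.png

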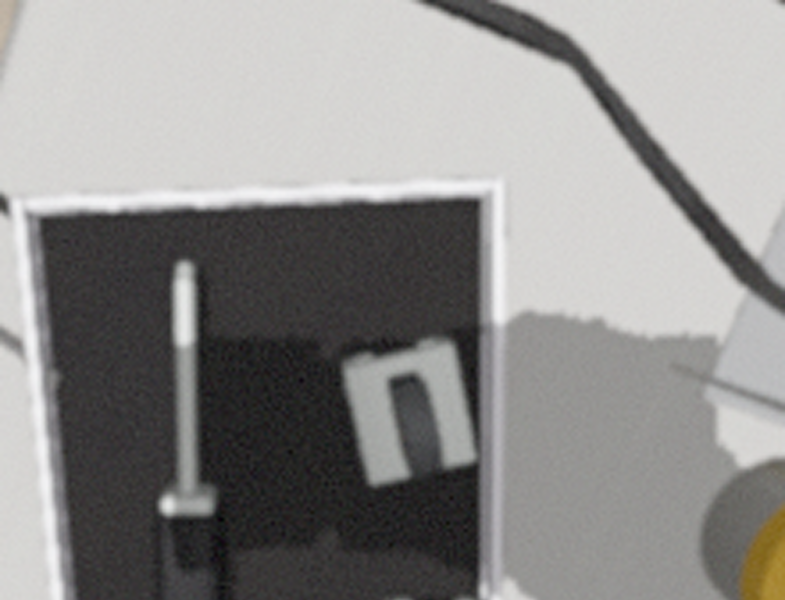

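```bash
cat > hg.py <<'E'
from h import *
def body(c,pts,P,z=.034):
    q=np.array([onz(c,*P(*p),z)[:2] for p in pts]); cen=q.mean(0)
    e=(q[2]+q[3]-q[0]-q[1])/2; w=(q[1]+q[2]-q[0]-q[3])/2
    return cen,np.degrees(np.arctan2(e[1],e[0])),np.linalg.norm(e),np.degrees(np.arctan2(w[1],w[0])),np.linalg.norm(w)
E
python3 - <<'E'
from hg import *
c=load("k1");P=lambda x,y:(230+x/3.568,40+y/3.571)
print(body(c,[(345,365),(455,340),(475,462),(368,487)],P))
for k,x,y,z in [("lugtop far",407,378,.060),("lug top?",418,430,.072),("lug base bottom",425,475,.034)]: print(k,onz(c,*P(x,y),z))
E
```

```text
(array([0.56014161, 0.20333191]), np.float64(93.38504942499128), np.float64(0.04279617848731678), np.float64(-174.89961102223725), np.float64(0.03793816067476597))
lugtop far [0.56168351 0.18701924 0.06      ]
lug top? [0.56090826 0.20186571 0.072     ]
lug base bottom [0.55763652 0.22503246 0.034     ]
```

Emit:
{"method": "apply_moves", "body": {"plan": [[110,[0,0,0],1],[110,[0,0,0],1],[110,[0,0,0],1],[110,[0,0,0],1],[110,[0,0,0],1],[110,[0,0,0],1],[110,[0,0,0],1],[110,[0,0,0],1],[110,[0,0,0],1],[110,[0,0,0],1],[110,[0,0,0],1],[110,[0,0,0],1]], "squeeze": 30}}

```text
time_s: 40.33
tcp_pos: [0.5999, 0.2077, 0.3055]
eef_rot: [-180.0, 0.0, 99.7]
contact_force: [0.3, 0.3, 0.3]
gripper_width: 0.05
```

Emit:
{"method": "apply_moves", "body": {"plan": [[110,[0,0,0.8],0.97],[110,[0,0,0.8],0],[110,[0,0,0],0],[110,[0,0,0],0]]}}

```text
time_s: 40.83
tcp_pos: [0.6008, 0.2082, 0.2274]
eef_rot: [179.9, 0.0, 94.2]
contact_force: [0.1, 0.2, 0.2]
gripper_width: 0.0496
```

```bash
python3 - <<'E'
from h import *
c=cam("wrist");save(c,"k2")
s=get_state();print(s["tcp_pos"],s["eef_rot"],s["gripper_width"])
print(tool(np.array([.5602,.2033,.042])-s["tcp_pos"]))
E
```

```text
[0.60100295 0.20847538 0.22787632] [ 1.79849004e+02 -4.10968776e-02  9.42265197e+01] 0.049697895623127895
[-0.04574921 -0.83126224  3.7153168 ]
```

View pics/k2.png

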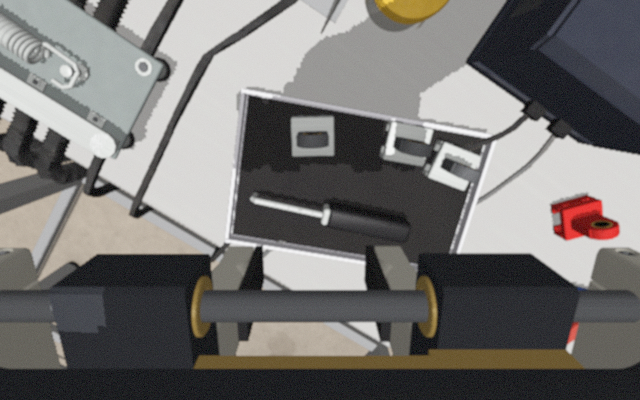

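```bash
python3 - <<'E'
import cv2
im=cv2.imread("pics/k2.png");cv2.imwrite("pics/k2c.png",cv2.resize(im[80:230,270:490],(792,540),interpolation=cv2.INTER_CUBIC))
E
```

```text
(no output)
```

View pics/k2c.png

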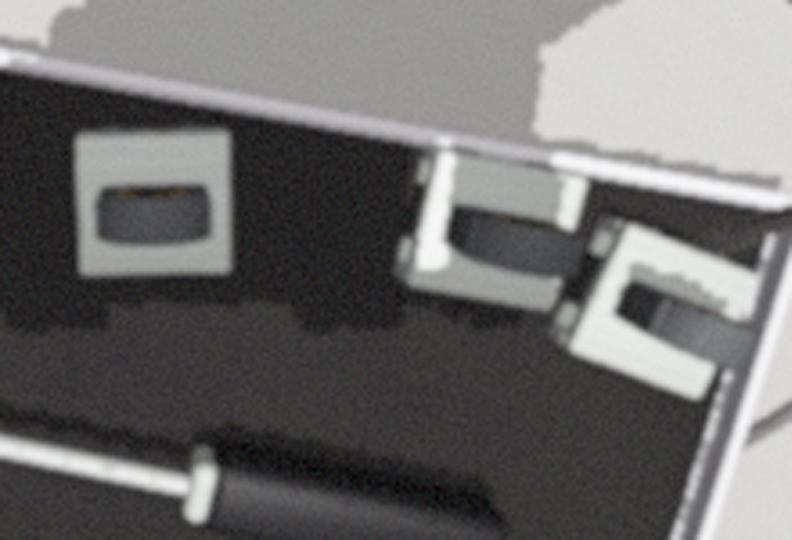

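```bash
python3 - <<'E'
from hg import *
c=load("k2");P=lambda x,y:(270+x/3.6,80+y/3.6)
# order: p0,p1 = one end edge, p2,p3 = other end ; long axis = image horizontal
print("A",body(c,[(75,135),(80,275),(232,272),(231,130)],P))
print("B",body(c,[(440,150),(408,282),(557,308),(588,178)],P))
print("C",body(c,[(625,222),(570,347),(702,400),(762,280)],P))
for n,p in(("A lug top",(154,222)),("A lugtop near",(154,195))): print(n,onz(c,*P(*p),.072))
T=load("a_top")
for p,z in(((286,197),.12),((286,197),0.)): print("printer",onz(T,*p,z))
print("printer corner wrist",onz(c,470,60,.12),onz(c,470,60,.0),onz(c,470,60,.15))
E
```

```text
A (array([0.56035237, 0.20387111]), np.float64(95.70291595763075), np.float64(0.04213416967364087), np.float64(5.434168443630506), np.float64(0.038147532819683215))
B (array([0.5605175 , 0.29873473]), np.float64(84.13784108916842), np.float64(0.04210069124307863), np.float64(-4.968278911585717), np.float64(0.03633274692270239))
C (array([0.57997397, 0.34886363]), np.float64(72.50990206205468), np.float64(0.04261484084085037), np.float64(-14.766190877929478), np.float64(0.03686929331078883))
A lug top [0.56032744 0.20386981 0.072     ]
A lugtop near [0.55381895 0.20339322 0.072     ]
printer [0.47121033 0.34974271 0.12      ]
printer [0.48014408 0.3617625  0.        ]
printer corner wrist [0.4895717  0.30892847 0.12      ] [0.47562059 0.35746537 0.        ] [0.49305948 0.29679424 0.15      ]
```

```bash
python3 - <<'E'
from h import *
T=load("a_top");S=load("a_side")
print(tri(T,(286,197.5),S,(332.5,234.5)))
print(tri(T,(259,180),S,(307,265)))
E
```

```text
(array([0.47075457, 0.35042234, 0.11333054]), np.float64(0.0019608654764864016))
(array([0.54685611, 0.46040727, 0.0738049 ]), np.float64(0.003316569339155487))
```

Emit:
{"method": "apply_moves", "body": {"plan": [[110,[-0.04,-0.82,0],-0.2],[110,[0,0,0.8],0],[110,[0,0,0.8],0],[110,[0,0,0.8],0],[110,[0,0,0],0],[110,[0,0,0],0]]}}

```text
time_s: 41.62
tcp_pos: [0.5607, 0.204, 0.1082]
eef_rot: [179.8, -0.1, 95.5]
contact_force: [0.6, 0.8, 0.3]
gripper_width: 0.0496
```

```bash
python3 - <<'E'
from h import *
c=cam("wrist");save(c,"k3")
s=get_state();print(s["tcp_pos"],s["eef_rot"],s["gripper_width"])
print(tool(np.array([.5603,.2039,.042])-s["tcp_pos"]))
E
```

```text
[0.56075908 0.2041119  0.10841066] [ 1.79800063e+02 -8.69239833e-02  9.54565200e+01] 0.04991996492251758
[-0.00536078 -0.0141777   1.32816529]
```

View pics/k3.png

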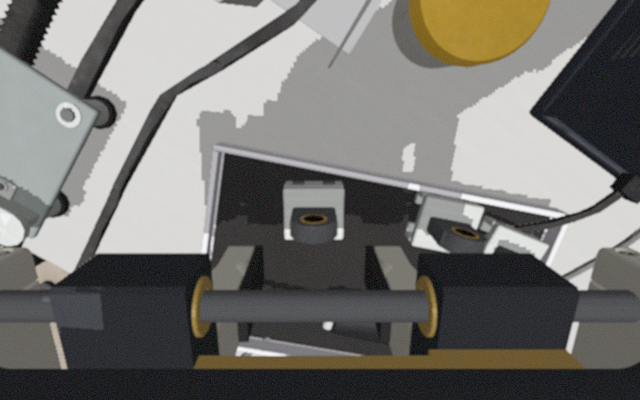

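Emit:
{"method": "apply_moves", "body": {"plan": [[110,[0,-0.01,0.5],0],[110,[0,0,0.5],0],[110,[0,0,0.33],0],[110,[0,0,0],0],[255,[0,0,0],0],[255,[0,0,0],0],[255,[0,0,0],0],[255,[0,0,0],0],[255,[0,0,-0.3],0],[255,[0,0,-0.6],0],[255,[0,0,0],0]]}}

```text
time_s: 43.05
tcp_pos: [0.5601, 0.204, 0.0872]
eef_rot: [179.8, -0.1, 95.5]
contact_force: [-0.4, 0.5, -2.2]
gripper_width: 0.0299
```

```bash
python3 - <<'E'
from h import *
c=cam("wrist");save(c,"k4")
s=get_state();print(s["tcp_pos"],s["eef_rot"],s["gripper_width"])
E
```

```text
[0.55915381 0.20352423 0.08567732] [ 1.79892060e+02 -7.45732679e-02  9.54268568e+01] 0.02982741577468909
```

View pics/k4.png

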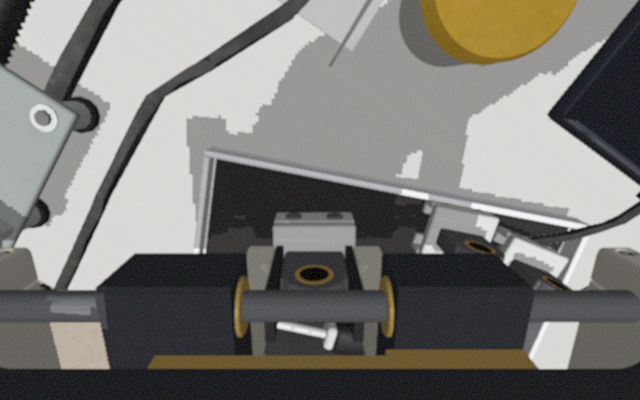

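```bash
python3 - <<'E'
from h import *
im=cv2.imread("pics/k4.png");cv2.imwrite("pics/k4c.png",cv2.resize(im[190:300,250:380],(709,600),interpolation=cv2.INTER_CUBIC))
c=load("f5");P=lambda x,y:(200+x/3,y/3)
a=onz(c,*P(27,380),.06);b=onz(c,*P(202,380),.06);t=onz(c,*P(120,488),.06);a2=onz(c,*P(12,100),.06);b2=onz(c,*P(202,100),.06)
print((a+b)/2,np.linalg.norm(a-b),(a2+b2)/2,np.linalg.norm(a2-b2),t)
c=load("f7");a=onz(c,*P(66,480),.06);b=onz(c,*P(232,480),.06);a2=onz(c,*P(45,100),.06);b2=onz(c,*P(232,100),.06)
print((a+b)/2,np.linalg.norm(a-b),(a2+b2)/2,np.linalg.norm(a2-b2))
for q in ((.5578,-.02),): pass
Y=np.array([.4879,.8729]);X=np.array([.8729,-.4879]);o=np.array([.5497,-.0348])
for p in ((a+b)/2,(a2+b2)/2,t): d=p[:2]-o;print(d@X,d@Y)
E
```

```text
[0.57666038 0.00792415 0.06      ] 0.023060628020526417 [ 0.55974111 -0.02125134  0.06      ] 0.023317812780997777 [0.58356611 0.02052678 0.06      ]
[0.57383862 0.00332211 0.06      ] 0.022588516907637766 [ 0.55052335 -0.03767722  0.06      ] 0.023018283084538696
0.0024708242810053457 0.04505402549416276
0.00212249520992714 -0.0021098099079130965
0.002567790834138813 0.0648180245820207
```

View pics/k4c.png

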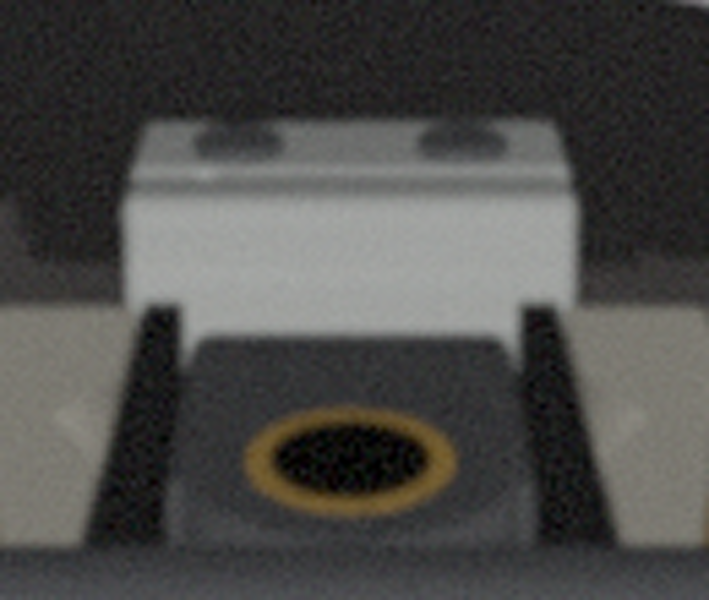

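```bash
python3 - <<'E'
from h import *
for uv,z in [((272.9,224.8),.008),((355.5,224.8),.008),((314,252.4),.008),((314,213),.020)]: print(uv,tipTool(*uv,z=z).round(4))
E
```

```text
(272.9, 224.8) [-0.0208 -0.0183  0.008 ]
(355.5, 224.8) [ 0.0205 -0.0184  0.008 ]
(314, 252.4) [-0.0002 -0.0033  0.008 ]
(314, 213) [-0.0002 -0.0205  0.02  ]
```

Emit:
{"method": "apply_moves", "body": {"plan": [[255,[0,0,0],1],[255,[0,0,0],1],[255,[0,0,0],1],[255,[0,0,0],1],[255,[0,0,0],1],[255,[0,0,0],0.77],[255,[0,0,0],0],[255,[0,0,0],0]]}}

```text
time_s: 44.3
tcp_pos: [0.5585, 0.203, 0.0838]
eef_rot: [-180.0, 0.0, 60.9]
contact_force: [0.7, -0.6, -2.0]
gripper_width: 0.0296
```

```bash
python3 - <<'E'
from h import *
s=get_state();print(s["tcp_pos"],s["eef_rot"],s["gripper_width"])
print(tool(np.array([.592,.197,.0435])-s["tcp_pos"]))
E
```

```text
[0.55848791 0.20301513 0.0838276 ] [-1.79980546e+02  4.23909010e-02  6.09145823e+01] 0.029558145818960636
[0.22127793 0.64447593 0.80616977]
```

Emit:
{"method": "apply_moves", "body": {"plan": [[255,[0.11,0.32,0],0],[255,[0.11,0.32,0],0],[255,[0,0,0],0],[255,[0,0,0.4],0],[255,[0,0,0.35],0],[255,[0,0,0.05],0],[255,[0,0,0.02],0],[255,[0,0,0],0]]}}

```text
time_s: 45.3
tcp_pos: [0.5923, 0.1974, 0.0438]
eef_rot: [180.0, -0.0, 60.8]
contact_force: [-0.2, -0.7, -1.1]
gripper_width: 0.0298
```

Emit:
{"method": "apply_moves", "body": {"plan": [[140,[0,0,0],0],[120,[0,0,0],0],[110,[0,0,0],0],[110,[0,0,-0.4],0],[110,[0,0,-0.8],0],[110,[0,0,-0.8],0],[150,[0,0,0],-1],[150,[0,0,0],-1],[150,[0,0,0],-1],[150,[0,0,0],-1],[150,[0,0,0],-1],[150,[0,0,0],-1]]}}

```text
time_s: 46.8
tcp_pos: [0.592, 0.1972, 0.1434]
eef_rot: [180.0, -0.0, 97.0]
contact_force: [-0.5, -0.2, 0.2]
gripper_width: 0.0364
```

Emit:
{"method": "apply_moves", "body": {"plan": [[150,[0,0,0],-1],[150,[0,0,0],-1],[150,[0,0,0],-1],[150,[0,0,0],-1],[150,[0,0,0],-1],[150,[0,0,0],-1],[150,[0,0,0],-1],[150,[0,0,0],-1],[150,[0,0,0],-1],[150,[0,0,0],0],[150,[0,0,0],0]]}}

```text
time_s: 48.18
tcp_pos: [0.592, 0.1972, 0.1433]
eef_rot: [180.0, 0.0, 150.7]
contact_force: [-0.6, -0.3, 1.1]
gripper_width: 0.0359
```

```bash
python3 - <<'E'
from h import *
c=cam("wrist");save(c,"l1")
s=get_state();print(s["tcp_pos"],s["eef_rot"],s["gripper_width"],s["joints"])
E
```

```text
[0.59198245 0.19716313 0.1432896 ] [1.79997484e+02 4.60436431e-04 1.50708168e+02] 0.03608064440514144 [ 3.63225645e+01  1.94224100e+01 -1.24554453e+01 -7.29337441e-04
 -5.81196634e+01 -6.56140112e+01]
```

View pics/l1.png

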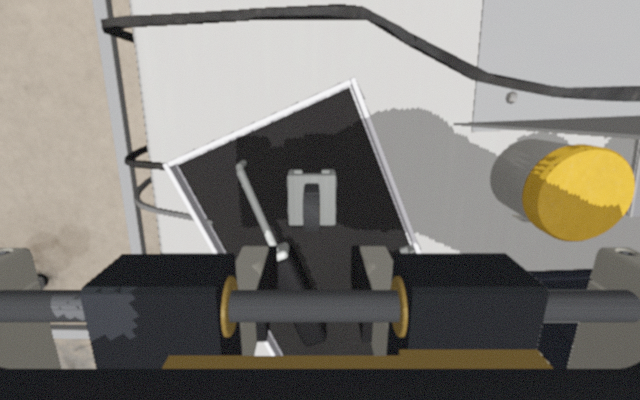

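Emit:
{"method": "apply_moves", "body": {"plan": [[150,[0,0,0.6],0],[150,[0,0,0.6],0],[150,[0,0,0.5],0],[150,[0,0,0.27],0],[150,[0,0,0],0],[255,[0,0,0],0],[255,[0,0,0],0],[255,[0,0,0],0],[255,[0,0,0],0],[255,[0,0,0],0]], "squeeze": 40}}

```text
time_s: 49.48
tcp_pos: [0.5921, 0.1973, 0.0452]
eef_rot: [180.0, 0.0, 150.8]
contact_force: [-0.9, 0.0, 2.9]
gripper_width: 0.0121
```

Emit:
{"method": "apply_moves", "body": {"plan": [[255,[0,0,-0.4],0],[255,[0,0,-0.8],0],[255,[0,0,-0.8],0],[255,[0,0,0],0],[255,[0,0,0],0]]}}

```text
time_s: 50.1
tcp_pos: [0.5913, 0.197, 0.1441]
eef_rot: [-180.0, -0.1, 150.8]
contact_force: [0.4, 0.7, -1.8]
gripper_width: 0.0122
```

```bash
python3 - <<'E'
from h import *
c=cam("wrist");save(c,"l2")
s=get_state();print(s["tcp_pos"],s["eef_rot"],s["gripper_width"],s["contact_force"])
o=np.array([.5497,-.0348])+.0015*np.array([.8729,-.4879]);t=o+.112*np.array([.4879,.8729])
print(t,tool(np.array([*t,.12])-s["tcp_pos"]))
E
```

```text
[0.591148   0.19676073 0.14353966] [-1.79912421e+02 -7.37377654e-02  1.50789627e+02] 0.011660771943812718 [-1.07035774  1.29293299 -0.65827895]
[0.60565415 0.06223295] [-1.56687244 -2.20610352  0.47214981]
```

View pics/l2.png

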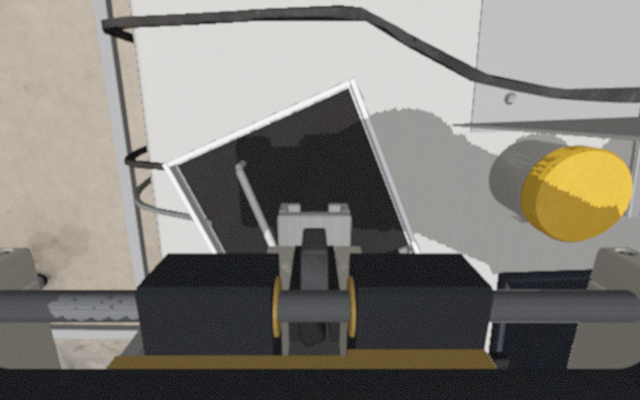

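Emit:
{"method": "apply_moves", "body": {"plan": [[255,[-0.39,-0.55,0.1],0],[255,[-0.39,-0.55,0.1],0],[255,[-0.39,-0.55,0.1],0],[255,[-0.39,-0.55,0.17],0],[255,[0,0,0],0],[255,[0,0,0.4],0],[255,[0,0,0.36],0],[255,[0,0,0],0],[255,[0,0,0],0]]}}

```text
time_s: 51.28
tcp_pos: [0.6067, 0.0635, 0.0835]
eef_rot: [-180.0, 0.0, 150.9]
contact_force: [1.0, -0.3, -1.1]
gripper_width: 0.0119
```

```bash
python3 - <<'E'
from h import *
c=cam("wrist");save(c,"l3")
cv2.imwrite("pics/l3c.png",cv2.resize(c["frame"][110:270,220:400],(675,600),interpolation=cv2.INTER_CUBIC))
s=get_state();print(s["tcp_pos"],s["eef_rot"],s["gripper_width"],s["contact_force"])
E
```

```text
[0.60687125 0.06352291 0.08380331] [1.79978420e+02 3.19008568e-02 1.50844785e+02] 0.011987386494359964 [-0.52136637 -0.51912089 -2.48805131]
```

View pics/l3.png

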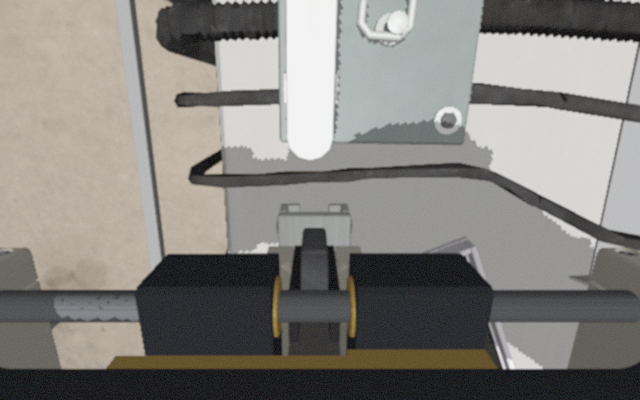

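View pics/l3c.png

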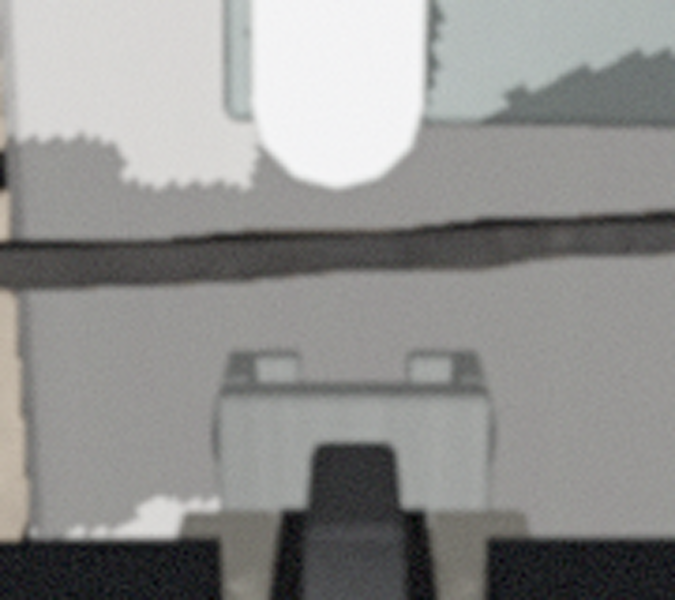

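```bash
python3 - <<'E'
from h import *
P=lambda x,y:(220+x/3.75,110+y/3.75)
im=cv2.cvtColor(cv2.imread("pics/l3.png"),cv2.COLOR_BGR2GRAY)
def T(p,z): return tipTool(*P(*p),z=z).round(4)
print("hang",T((218,390),.011),T((490,390),.011))
for y in(10,60,100): print("rail",T((252,y),.0238),T((426 if y<90 else 425,y),.0238))
print("tip",T((339,187),.0238))
E
```

```text
hang [-0.0175 -0.023   0.011 ] [ 0.0191 -0.023   0.011 ]
rail [-0.0128 -0.0719  0.0238] [ 0.0103 -0.072   0.0238]
rail [-0.013  -0.0654  0.0238] [ 0.0104 -0.0654  0.0238]
rail [-0.0131 -0.0601  0.0238] [ 0.0104 -0.0601  0.0238]
tip [-0.0013 -0.0482  0.0238]
```

Emit:
{"method": "apply_moves", "body": {"plan": [[255,[-0.042,0,0.05],0],[255,[0,0,0],0],[255,[0,-0.2,0],0],[255,[0,-0.2,0],0],[255,[0,-0.15,0],0],[255,[0,-0.1,0],0],[255,[0,-0.1,0],0],[255,[0,0,0],0],[255,[0,0,0],0]]}}

```text
time_s: 52.9
tcp_pos: [0.5902, 0.0294, 0.0808]
eef_rot: [180.0, 0.0, 150.8]
contact_force: [-0.4, -0.2, -0.6]
gripper_width: 0.012
```

```bash
cat > pl.py <<'E'
import sys
from h import *
n=sys.argv[1]
c=cam("wrist");save(c,n)
cv2.imwrite(f"pics/{n}c.png",cv2.resize(c["frame"][110:270,220:400],(675,600),interpolation=cv2.INTER_CUBIC))
s=get_state();print(s["time_s"],s["tcp_pos"].round(4),s["eef_rot"].round(2),s["gripper_width"],s["contact_force"].round(1))
E
python3 pl.py l4
```

```text
52.95 [0.5902 0.0295 0.0808] [1.7999e+02 1.0000e-02 1.5082e+02] 0.011932229901898126 [-0.6  1.  -1.8]
```

View pics/l4c.png

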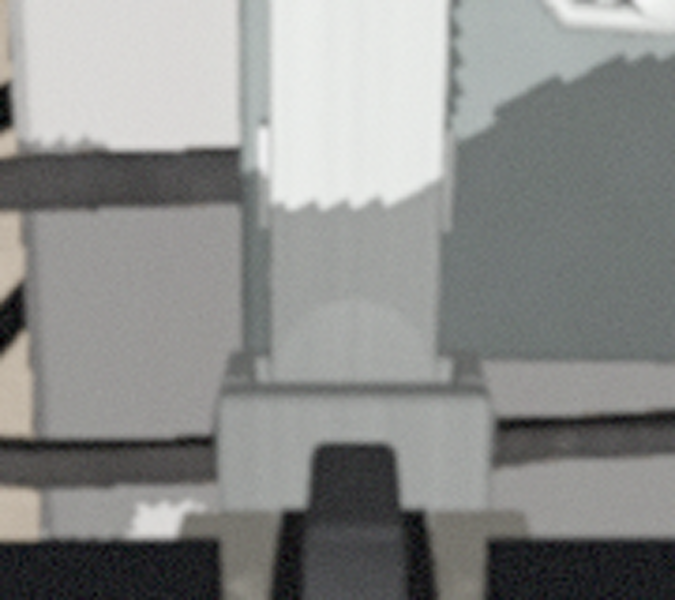

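Emit:
{"method": "apply_moves", "body": {"plan": [[255,[0,-0.2,0],0],[255,[0,-0.3,0],0],[255,[0,-0.3,0],0],[255,[0,-0.3,0],0],[255,[0,-0.3,0],0],[255,[0,-0.3,0],0],[255,[0,-0.3,0],0],[255,[0,-0.3,0],0],[255,[0,-0.2,0],0],[255,[0,0,0],0]]}}

```text
time_s: 54.2
tcp_pos: [0.5287, -0.0804, 0.0808]
eef_rot: [180.0, 0.0, 150.8]
contact_force: [0.6, -0.2, -1.6]
gripper_width: 0.0118
```

```bash
python3 pl.py l5
```

```text
54.25 [ 0.5291 -0.08    0.0809] [1.7999e+02 2.0000e-02 1.5078e+02] 0.012065888468313678 [ 0.6 -0.2 -1.5]
```

View pics/l5c.png

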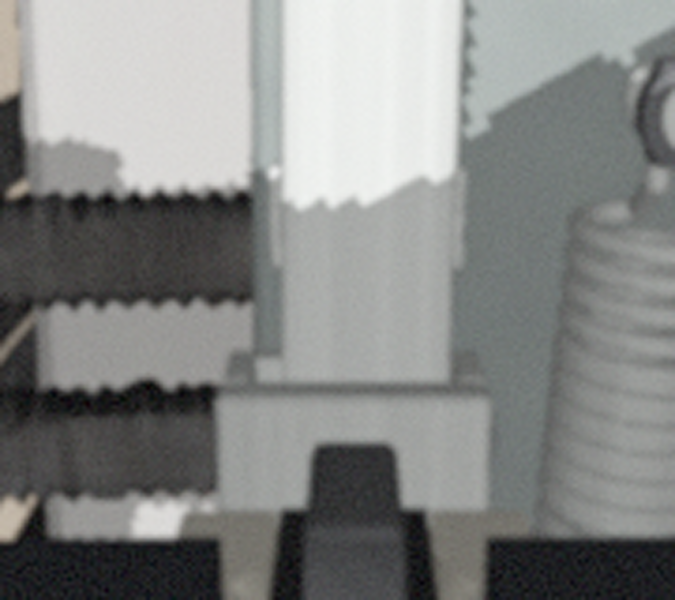

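Emit:
{"method": "apply_moves", "body": {"plan": [[255,[0.02,-0.2,0],0],[255,[0.01,-0.3,0],0],[255,[0,-0.3,0],0],[255,[0,-0.2,0],0],[255,[0,-0.1,0],0],[255,[0,0,0],0],[255,[0,0,0],0]]}}

```text
time_s: 55.12
tcp_pos: [0.5012, -0.127, 0.0808]
eef_rot: [180.0, 0.0, 150.8]
contact_force: [0.8, 0.4, -1.5]
gripper_width: 0.0118
```

```bash
python3 pl.py l6
```

```text
55.175 [ 0.5012 -0.1269  0.0808] [1.8000e+02 1.0000e-02 1.5083e+02] 0.011549648359541769 [ 0.6  1.  -0.8]
```

View pics/l6c.png

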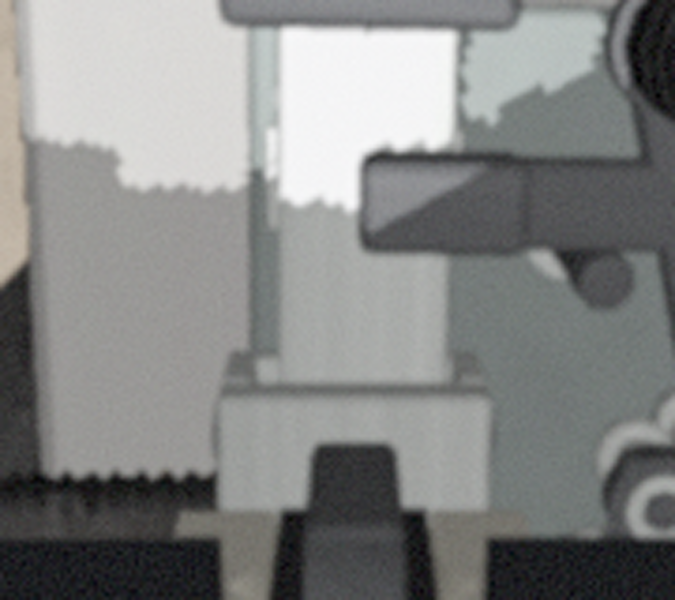

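Emit:
{"method": "apply_moves", "body": {"plan": [[255,[0,-0.12,0],0],[255,[0,-0.12,0],0],[255,[0,-0.1,0],0],[255,[0,0,0.03],0],[255,[0,0,0],0]]}}

```text
time_s: 55.8
tcp_pos: [0.4926, -0.142, 0.0792]
eef_rot: [-180.0, -0.0, 150.8]
contact_force: [-0.0, 1.2, -1.8]
gripper_width: 0.0116
```

```bash
python3 pl.py l7
```

```text
55.85 [ 0.4926 -0.1419  0.0792] [-180.     -0.    150.81] 0.011497942954778202 [-0.4  0.1 -1.7]
```

View pics/l7c.png

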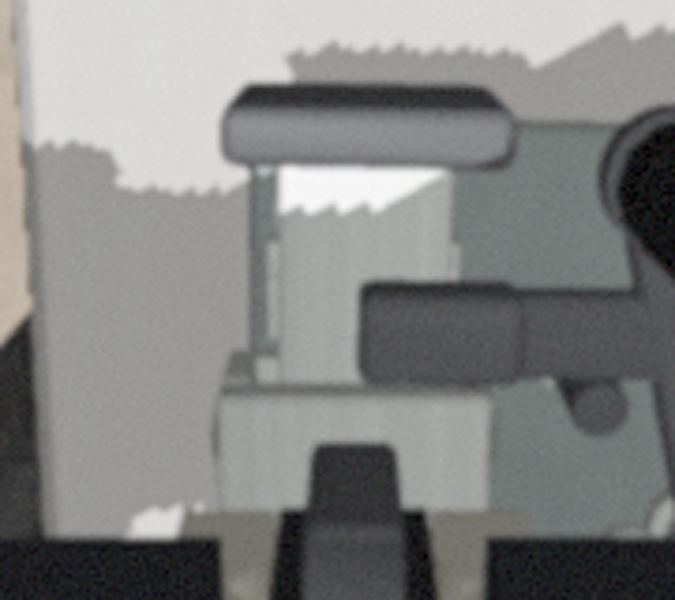

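Emit:
{"method": "apply_moves", "body": {"plan": [[255,[0,0,0.01],0],[200,[0,0,0],0],[175,[0,0,0],0],[175,[0,0,0],0],[175,[0,0,-0.5],0],[175,[0,0,-0.9],0],[175,[0,0.3,-0.9],0],[175,[0,0.9,-0.9],0],[100,[0,0.9,-0.9],0],[0,[0,0.5,0],0],[0,[0,0,0],0]]}}

```text
time_s: 57.22
tcp_pos: [0.5556, -0.0284, 0.2814]
eef_rot: [-180.0, -0.0, 150.9]
contact_force: [-0.8, -0.3, 0.2]
gripper_width: 0.052
```

```bash
python3 - <<'E'
from h import *
c=cam("wrist");save(c,"m1")
s=get_state();print(s["tcp_pos"],s["eef_rot"])
cv2.imwrite("pics/m1c.png",cv2.resize(c["frame"][0:250,180:480],(720,600),interpolation=cv2.INTER_CUBIC))
print(tool(np.array([.565,.25,.30])-s["tcp_pos"]))
E
```

```text
[ 0.55487209 -0.02926437  0.28097397] [-1.79947082e+02 -8.72358596e-02  1.50874603e+02]
[ 2.54211616  4.9773041  -0.38124773]
```

View pics/m1c.png

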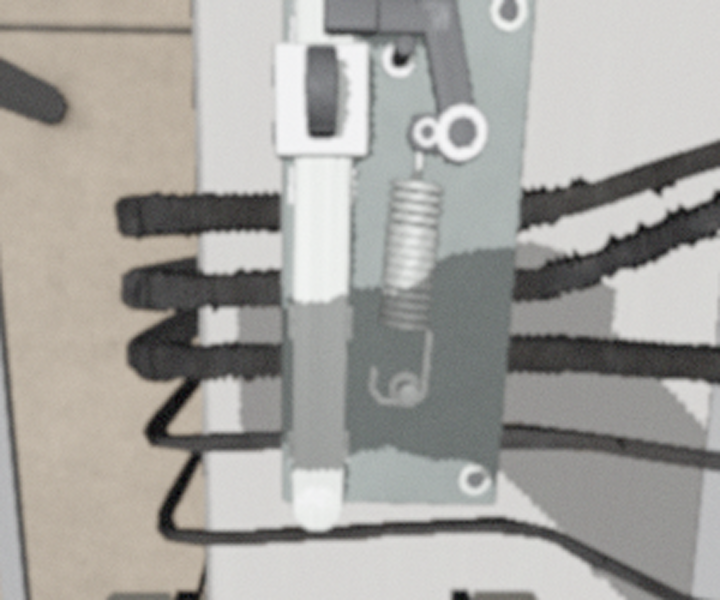

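Emit:
{"method": "apply_moves", "body": {"plan": [[150,[0.5,0.8,0],-1],[150,[0.5,0.8,0],-1],[150,[0.3,0.8,0],-1],[150,[0.3,0.8,0],-0.93],[150,[0.2,0.9,0],0],[150,[0,0.9,0],0],[150,[0,0,0],0],[150,[0,0,0],0]]}}

```text
time_s: 58.28
tcp_pos: [0.5346, 0.2383, 0.2812]
eef_rot: [-179.9, -0.1, 174.4]
contact_force: [-0.1, 0.3, -0.5]
gripper_width: 0.0364
```

```bash
python3 - <<'E'
from h import *
s=get_state();print(s["tcp_pos"],s["eef_rot"],s["joints"])
print(tool(np.array([.5605,.2987,.16])-s["tcp_pos"]))
E
```

```text
[0.53464951 0.23826732 0.28115263] [-1.79916245e+02 -8.06183377e-02  1.74382193e+02] [ 4.31441398e+01  1.04541831e+01 -5.98565136e+00 -5.63993817e-03
 -7.36762903e+01 -4.87602970e+01]
[-0.3996178   1.25699955  2.42065789]
```

Emit:
{"method": "apply_moves", "body": {"plan": [[150,[-0.2,0.63,0],0],[150,[-0.2,0.63,0],0],[150,[0,0,0.8],0],[150,[0,0,0.8],0],[150,[0,0,0.8],0],[150,[0,0,0],0],[150,[0,0,0],0]]}}

```text
time_s: 59.15
tcp_pos: [0.5621, 0.2995, 0.1639]
eef_rot: [180.0, 0.1, 174.4]
contact_force: [-0.4, 0.5, 0.7]
gripper_width: 0.0364
```

```bash
python3 - <<'E'
from h import *
c=cam("wrist");save(c,"n1")
s=get_state();print(s["tcp_pos"],s["eef_rot"])
cv2.imwrite("pics/n1c.png",cv2.resize(c["frame"][90:270,220:440],(733,600),interpolation=cv2.INTER_CUBIC))
E
```

```text
[0.56229533 0.30002613 0.16441322] [1.79894988e+02 1.34000335e-01 1.74369283e+02]
```

View pics/n1.png

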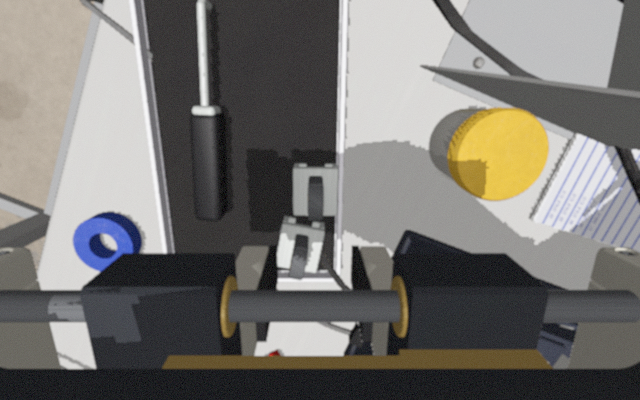

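View pics/n1c.png

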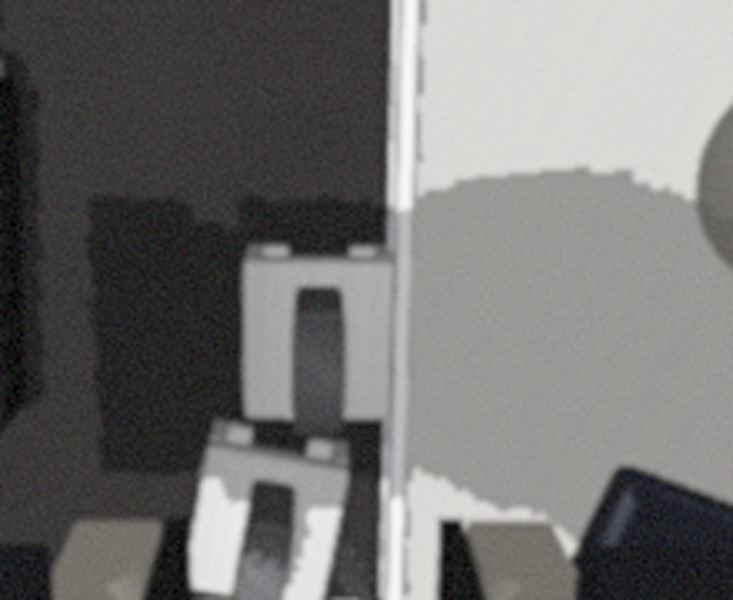

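```bash
python3 - <<'E'
from hg import *
c=load("n1");P=lambda x,y:(220+x/3.332,90+y/3.333)
b=body(c,[(244,258),(392,260),(391,420),(244,418)],P);print(b)
print("lug",onz(c,*P(320,300),.06),onz(c,*P(319,425),.034))
s=get_state();print(tool(np.array([*b[0],.052])-s["tcp_pos"]))
E
```

```text
(array([0.56034175, 0.29801598]), np.float64(84.27904062270667), np.float64(0.04200503513035065), np.float64(173.62399747593824), np.float64(0.037401322181135496))
lug [0.55823943 0.28143137 0.06      ] [0.56220837 0.32058818 0.034     ]
[ 0.0401964  -0.04796303  2.24809236]
```

Emit:
{"method": "apply_moves", "body": {"plan": [[150,[0.04,-0.05,0.6],0],[150,[0,0,0.6],0],[150,[0,0,0.6],0],[150,[0,0,0.42],0],[150,[0,0,0],0],[255,[0,0,0],0],[255,[0,0,0],0],[255,[0,0,0],0],[255,[0,0,0],0],[255,[0,0,0],0]], "squeeze": 40}}

```text
time_s: 60.45
tcp_pos: [0.5597, 0.2981, 0.052]
eef_rot: [179.9, 0.1, 174.4]
contact_force: [1.9, -0.5, 3.8]
gripper_width: 0.0115
```

Emit:
{"method": "apply_moves", "body": {"plan": [[255,[0,0,-0.2],0],[255,[0,0,-0.4],0],[255,[0,0,-0.7],0],[255,[0,0,-0.7],0],[255,[0,0,0],0],[255,[0,0,0],0]]}}

```text
time_s: 61.2
tcp_pos: [0.5579, 0.2972, 0.1503]
eef_rot: [-180.0, -0.1, 174.4]
contact_force: [0.6, -0.4, -2.7]
gripper_width: 0.012
```

```bash
python3 pl.py n2
```

```text
61.25 [0.5578 0.2971 0.1498] [-1.7991e+02 -1.3000e-01  1.7437e+02] 0.01195461109312766 [-0.1  0.3 -2.2]
```

View pics/n2.png

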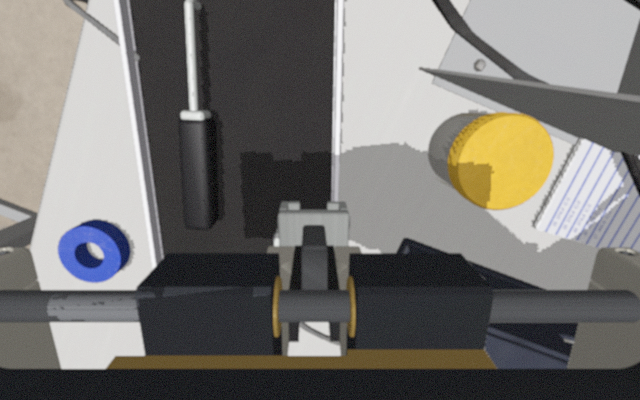

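Emit:
{"method": "apply_moves", "body": {"plan": [[255,[-0.5,-0.5,0],1],[255,[-0.3,-0.5,0],1],[255,[0,-0.5,0],1],[255,[0,-0.5,0],0.93],[255,[0,0,0],0],[255,[0,0,0],0]]}}

```text
time_s: 62.0
tcp_pos: [0.5732, 0.1961, 0.1503]
eef_rot: [-179.9, -0.0, 150.9]
contact_force: [0.3, 0.0, -2.1]
gripper_width: 0.0115
```

```bash
python3 - <<'E'
from h import *
s=get_state();print(s["tcp_pos"],s["eef_rot"],s["joints"])
print(tool(np.array([.6097,.0644,.12])-s["tcp_pos"]))
E
```

```text
[0.57318937 0.19607307 0.15032354] [-1.79935425e+02 -3.76378838e-02  1.50858977e+02] [ 3.73366041e+01  1.75135765e+01 -1.42607000e+01 -1.02701224e-02
 -5.82999546e+01 -6.64722032e+01]
[-1.9205757  -1.94385953  0.60740055]
```

Emit:
{"method": "apply_moves", "body": {"plan": [[255,[-0.48,-0.3,0],0],[255,[-0.48,-0.5,0],0],[255,[-0.48,-0.55,0.1],0],[255,[-0.48,-0.59,0.1],0],[255,[0,0,0.5],0],[255,[0,0,0.45],0],[255,[0,0,0.1],0],[255,[0,0,0],0],[255,[0,0,0],0]]}}

```text
time_s: 63.12
tcp_pos: [0.6106, 0.0652, 0.0896]
eef_rot: [179.9, 0.1, 150.9]
contact_force: [-0.5, 0.9, -1.0]
gripper_width: 0.0117
```

```bash
python3 pl.py n3
```

```text
63.175 [0.6106 0.0651 0.0896] [1.7993e+02 6.0000e-02 1.5085e+02] 0.011936696970821099 [-0.3 -0.4 -0.6]
```

View pics/n3c.png

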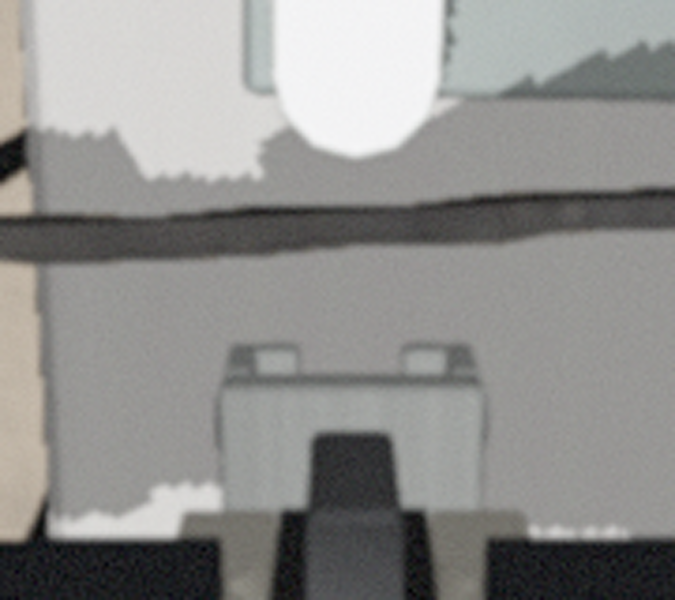

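```bash
python3 - <<'E'
from h import *
P=lambda x,y:(220+x/3.75,110+y/3.75)
def T(p,z): return tipTool(*P(*p),z=z).round(4)
print("hang",T((222,380),.018),T((483,382),.018))
for y in(10,60): print("rail",T((274,y),.0296),T((442,y),.0296))
print("tip",T((358,157),.0296))
E
```

```text
hang [-0.0177 -0.0221  0.018 ] [ 0.0188 -0.0218  0.018 ]
rail [-0.0102 -0.0717  0.0296] [ 0.0128 -0.0717  0.0296]
rail [-0.0103 -0.065   0.0296] [ 0.0129 -0.065   0.0296]
tip [ 0.0013 -0.0515  0.0296]
```

Emit:
{"method": "apply_moves", "body": {"plan": [[255,[0.014,0,0.03],0],[255,[0,0,0],0],[255,[0,-0.2,0],0],[255,[0,-0.2,0],0],[255,[0,-0.2,0],0],[255,[0,-0.1,0],0],[255,[0,-0.1,0],0],[255,[0,0,0],0],[255,[0,0,0],0]]}}

```text
time_s: 64.65
tcp_pos: [0.59, 0.0302, 0.0872]
eef_rot: [180.0, 0.0, 150.8]
contact_force: [0.6, -0.3, -1.9]
gripper_width: 0.0119
```

```bash
python3 pl.py n4
```

```text
64.7 [0.59   0.0302 0.0871] [180.     0.   150.82] 0.01166621379116314 [-0.2 -0.5 -1.6]
```

View pics/n4c.png

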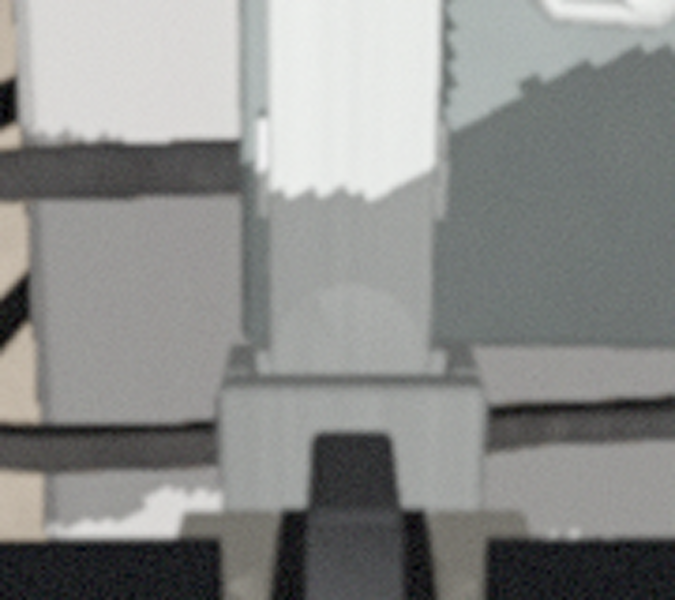

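Emit:
{"method": "apply_moves", "body": {"plan": [[255,[0.01,-0.2,0],0],[255,[0.01,-0.3,0],0],[255,[0.01,-0.3,0],0],[255,[0,-0.3,0],0],[255,[0,-0.3,0],0],[255,[0,-0.3,0],0],[255,[0,-0.3,0],0],[255,[0,-0.3,0],0],[255,[0,-0.3,0],0],[255,[0,-0.2,0],0],[255,[0,0,0],0],[255,[0,0,0],0]]}}

```text
time_s: 66.2
tcp_pos: [0.5205, -0.0913, 0.0872]
eef_rot: [180.0, 0.0, 150.8]
contact_force: [0.5, 0.7, -1.5]
gripper_width: 0.0119
```

```bash
python3 pl.py n5
```

```text
66.25 [ 0.5205 -0.0912  0.0872] [1.7999e+02 1.0000e-02 1.5083e+02] 0.011963131871132135 [ 0.5  0.6 -1.9]
```

View pics/n5c.png

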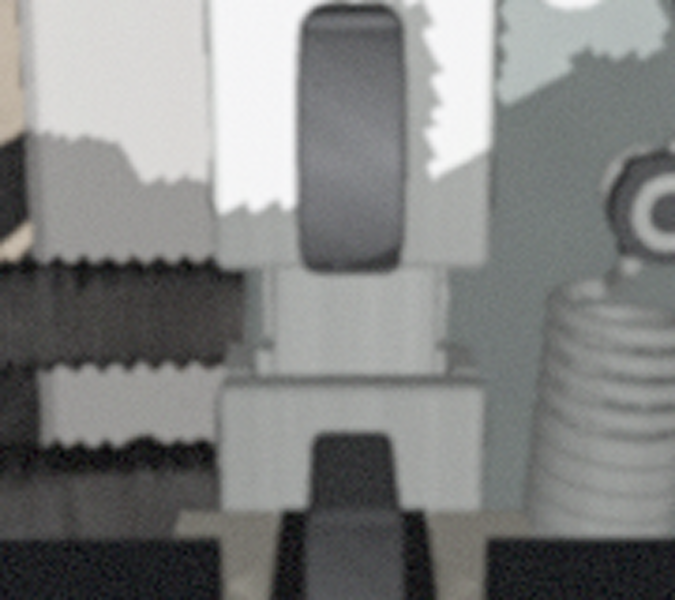

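Emit:
{"method": "apply_moves", "body": {"plan": [[255,[0,-0.1,0],0],[255,[0,-0.1,0],0],[255,[0,-0.07,0],0],[255,[0,0,0.02],0],[255,[0,0,0],0]]}}

```text
time_s: 66.88
tcp_pos: [0.5136, -0.1033, 0.0861]
eef_rot: [-180.0, -0.0, 150.8]
contact_force: [-0.3, -0.3, -1.6]
gripper_width: 0.0119
```

```bash
python3 pl.py n6
```

```text
66.925 [ 0.5137 -0.1032  0.0861] [180.     0.   150.81] 0.01158085326308404 [-0.   0.1 -1.1]
```

View pics/n6c.png

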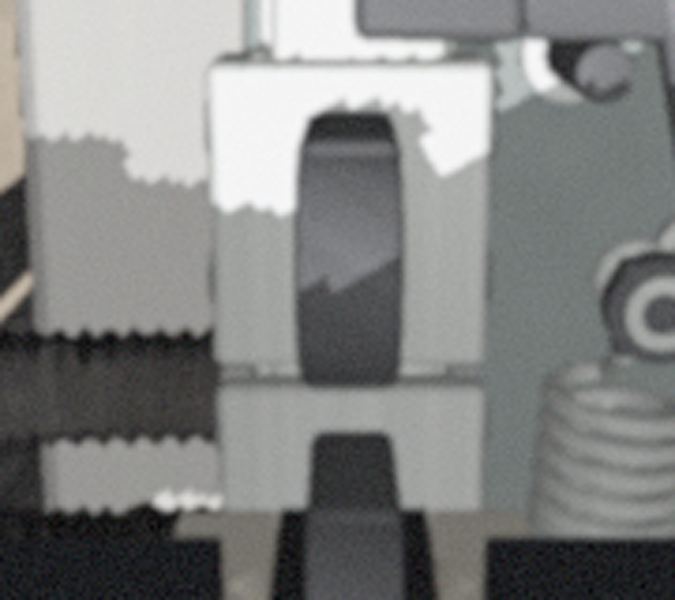

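Emit:
{"method": "apply_moves", "body": {"plan": [[255,[0,-0.03,0],0],[255,[0,0,0.01],0],[200,[0,0,0],0],[175,[0,0,0],0],[175,[0,0,0],0],[175,[0,0,-0.5],0],[175,[0,0,-0.9],0],[175,[0,0.3,-0.9],0],[150,[0,0.9,-0.9],0],[150,[0,0.9,-0.9],0],[150,[0,0.5,0],0],[150,[0,0,0],0]]}}

```text
time_s: 68.42
tcp_pos: [0.5758, 0.009, 0.2882]
eef_rot: [-180.0, -0.1, 150.9]
contact_force: [-0.3, -0.2, -0.6]
gripper_width: 0.0358
```

```bash
python3 - <<'E'
from h import *
c=cam("wrist");save(c,"o1")
s=get_state();print(s["tcp_pos"],s["eef_rot"])
cv2.imwrite("pics/o1c.png",cv2.resize(c["frame"][0:250,180:480],(720,600),interpolation=cv2.INTER_CUBIC))
E
```

```text
[0.57511889 0.0080869  0.28779522] [-1.79935963e+02 -8.99664975e-02  1.50874098e+02]
```

View pics/o1c.png

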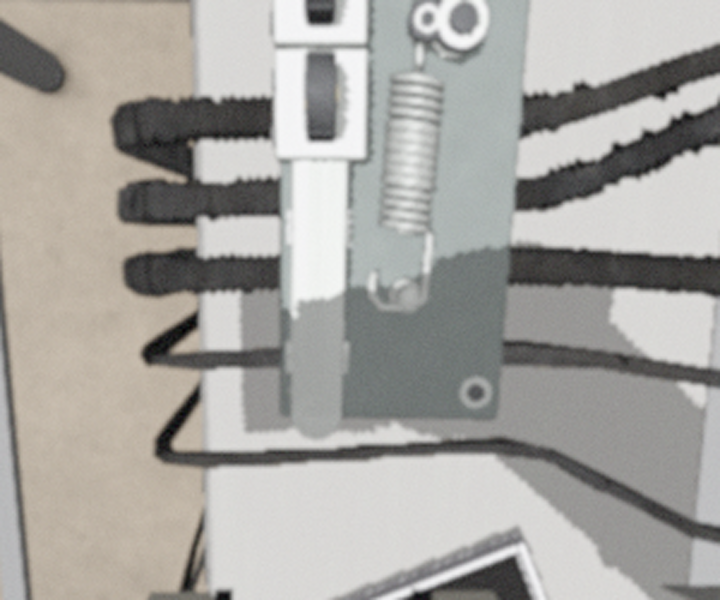

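Emit:
{"method": "apply_moves", "body": {"plan": [[150,[0.4,0.9,0],-1],[150,[0.4,0.9,0],-1],[150,[0.4,0.9,0],-0.17],[150,[0.4,0.9,0],0],[150,[0.4,0.9,0],0],[150,[0.2,0.9,0],0],[150,[0,0.5,0],0],[150,[0,0,0],0],[150,[0,0,0],0]]}}

```text
time_s: 69.6
tcp_pos: [0.5698, 0.3211, 0.2882]
eef_rot: [-179.9, -0.0, 163.8]
contact_force: [0.7, 0.7, -0.9]
gripper_width: 0.0363
```

```bash
python3 - <<'E'
from h import *
s=get_state();print(s["tcp_pos"],s["eef_rot"],s["joints"])
print(tool(np.array([.58,.349,.16])-s["tcp_pos"]))
E
```

```text
[0.56982048 0.32108429 0.28818168] [-1.79913261e+02 -4.74279229e-02  1.63795450e+02] [ 4.64515757e+01  1.69255443e+01  3.44003482e+00 -2.35048188e-03
 -7.66133232e+01 -6.26555439e+01]
[-0.04181688  0.59682893  2.56269923]
```

Emit:
{"method": "apply_moves", "body": {"plan": [[150,[-0.04,0.6,0.2],0],[150,[0,0,0.8],0],[150,[0,0,0.8],0],[150,[0,0,0.6],0],[150,[0,0,0],0],[150,[0,0,0],0]]}}

```text
time_s: 70.35
tcp_pos: [0.5811, 0.3502, 0.1708]
eef_rot: [179.9, 0.1, 163.8]
contact_force: [0.6, 1.0, -0.5]
gripper_width: 0.0362
```

```bash
python3 - <<'E'
from h import *
c=cam("wrist");save(c,"p1")
s=get_state();print(s["tcp_pos"],s["eef_rot"])
cv2.imwrite("pics/p1c.png",cv2.resize(c["frame"][90:270,220:440],(733,600),interpolation=cv2.INTER_CUBIC))
E
```

```text
[0.58125402 0.35059013 0.17117031] [1.79875321e+02 9.79843258e-02 1.63815841e+02]
```

View pics/p1.png

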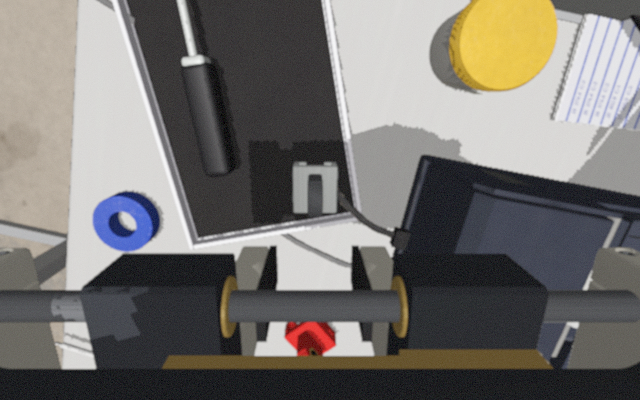

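View pics/p1c.png

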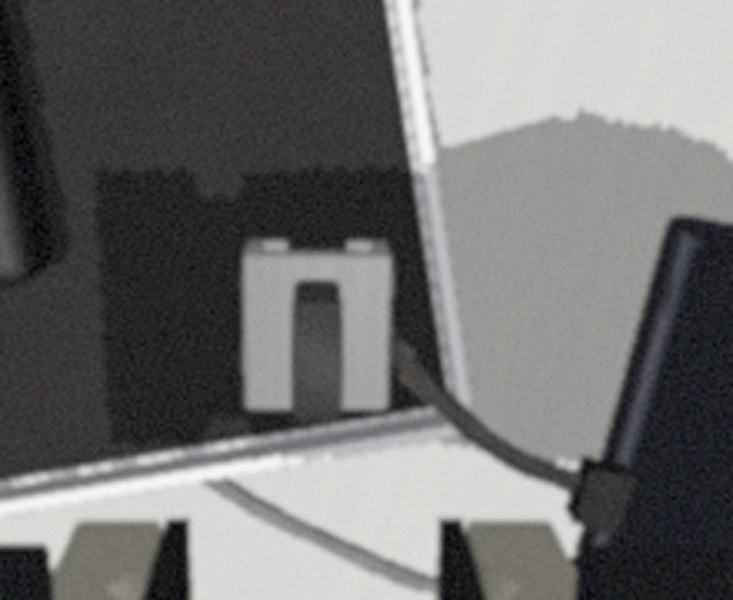

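```bash
python3 - <<'E'
from hg import *
c=load("p1");P=lambda x,y:(220+x/3.332,90+y/3.333)
b=body(c,[(243,252),(393,252),(391,411),(244,412)],P);print(b)
s=get_state();print(tool(np.array([*b[0],.057])-s["tcp_pos"]))
E
```

```text
(array([0.57912978, 0.34897779]), np.float64(73.72430266515192), np.float64(0.04272662553664641), np.float64(164.08203513180086), np.float64(0.03847637139115036))
[ 0.03571786 -0.04777909  2.28324997]
```

Emit:
{"method": "apply_moves", "body": {"plan": [[150,[0.036,-0.12,0.6],0],[150,[0,0,0.6],0],[150,[0,0,0.6],0],[150,[0,0,0.2],0],[150,[0,0,0],0]]}}

```text
time_s: 71.03
tcp_pos: [0.5773, 0.3455, 0.0698]
eef_rot: [180.0, 0.0, 163.8]
contact_force: [0.0, -0.1, 0.3]
gripper_width: 0.0361
```

Emit:
{"method": "apply_moves", "body": {"plan": [[150,[0,0,0.14],0],[150,[0,0,0.14],0],[150,[0,0,0],0]]}}

```text
time_s: 71.4
tcp_pos: [0.5801, 0.346, 0.0573]
eef_rot: [179.8, 0.3, 163.8]
contact_force: [9.2, -2.4, 2.9]
gripper_width: 0.0366
```

Emit:
{"method": "apply_moves", "body": {"plan": [[150,[0,0,-0.1],0],[150,[0.03,0,-0.04],0],[150,[0,0,0],0],[150,[0,0,0],0]], "squeeze": 40}}

```text
time_s: 71.9
tcp_pos: [0.5766, 0.3464, 0.0637]
eef_rot: [179.9, 0.1, 163.9]
contact_force: [3.3, -2.2, 6.5]
gripper_width: 0.0362
```

```bash
python3 pl.py p2
```

```text
71.95 [0.5766 0.3464 0.0636] [1.7987e+02 1.1000e-01 1.6386e+02] 0.036084780664129616 [ 2.9 -1.6  7.6]
```

View pics/p2.png

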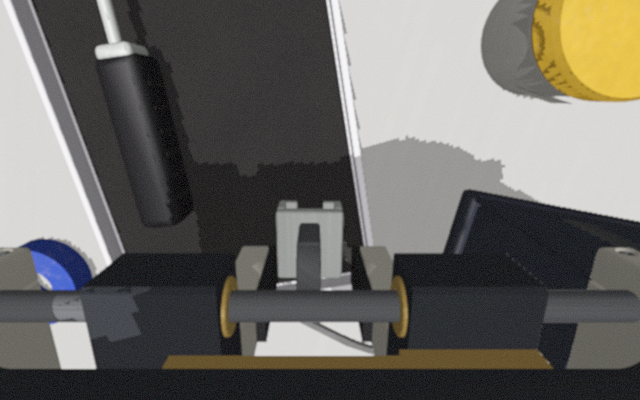

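Emit:
{"method": "apply_moves", "body": {"plan": [[150,[-0.03,0,-0.3],0],[130,[0,0,-0.6],0],[110,[0,0,-0.6],1],[110,[0,0,0],1],[110,[0,0,0],1],[110,[0,0,0],1],[110,[0,0,0],1],[110,[0,0,0],1],[110,[0,0,0],1],[110,[0,0,0],1],[110,[0,0,0],1],[110,[0,0,0],1]]}}

```text
time_s: 73.45
tcp_pos: [0.5766, 0.3454, 0.1376]
eef_rot: [-180.0, -0.0, 103.7]
contact_force: [0.5, -0.7, 0.2]
gripper_width: 0.0501
```

Emit:
{"method": "apply_moves", "body": {"plan": [[110,[0,0,0],1],[110,[0,0,0],1],[110,[0,0,0],1],[110,[0,0,0],1],[110,[0,0,0],1],[110,[0,0,0],0],[110,[0,0,0],0]]}}

```text
time_s: 74.32
tcp_pos: [0.5768, 0.3454, 0.1373]
eef_rot: [-180.0, -0.0, 74.0]
contact_force: [-1.0, -0.1, -0.2]
gripper_width: 0.0497
```

```bash
python3 - <<'E'
from h import *
c=cam("wrist");save(c,"p3")
s=get_state();print(s["time_s"],s["tcp_pos"],s["eef_rot"],s["gripper_width"],s["contact_force"])
E
```

```text
74.375 [0.57681707 0.34534729 0.13725291] [-1.79997206e+02 -3.45156882e-03  7.39478255e+01] 0.04971854041173453 [-0.15765041  0.22862033  0.59885338]
```

View pics/p3.png

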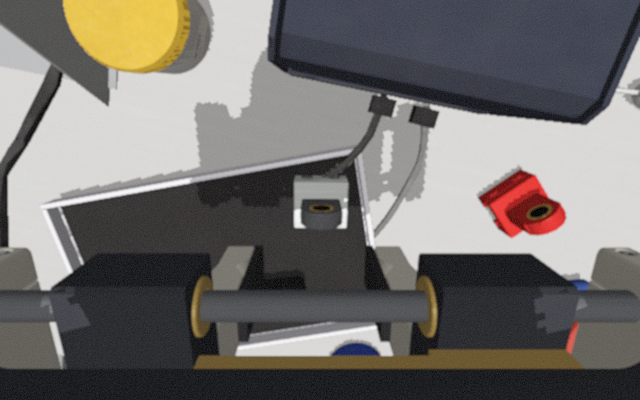

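```bash
python3 - <<'E'
import cv2
im=cv2.imread("pics/p3.png");cv2.imwrite("pics/p3c.png",cv2.resize(im[160:250,270:370],(666,600),interpolation=cv2.INTER_CUBIC))
E
```

```text
(no output)
```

View pics/p3c.png

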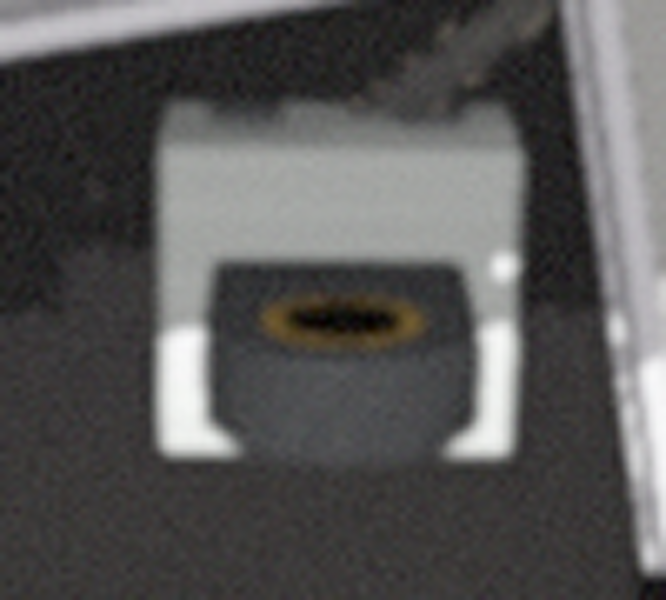

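```bash
python3 - <<'E'
from hg import *
c=load("p3");P=lambda x,y:(270+x/6.66,160+y/6.667)
b=body(c,[(157,145),(157,458),(516,458),(523,145)],P);print(b)
s=get_state();print(tool(np.array([*b[0],.042])-s["tcp_pos"]))
E
```

```text
(array([0.57998576, 0.34947538]), np.float64(73.98887722404015), np.float64(0.04223470552402619), np.float64(-16.28781575567124), np.float64(0.0381970211993844))
[0.09675176 0.03816652 1.90506227]
```

Emit:
{"method": "apply_moves", "body": {"plan": [[110,[0.097,0.038,0.5],0],[110,[0,0,0.6],0],[110,[0,0,0.5],0],[110,[0,0,0.3],0],[110,[0,0,0],0],[255,[0,0,0],0],[255,[0,0,0],0],[255,[0,0,0],0],[255,[0,0,0],0],[255,[0,0,-0.3],0],[255,[0,0,-0.6],0],[255,[0,0,-0.2],0]]}}

```text
time_s: 75.88
tcp_pos: [0.5809, 0.3502, 0.0995]
eef_rot: [179.9, -0.2, 73.8]
contact_force: [-0.0, -0.4, -0.7]
gripper_width: 0.0296
```

Emit:
{"method": "apply_moves", "body": {"plan": [[255,[-0.5,0,0],1],[255,[-0.6,0,0],1],[255,[-0.6,0,0],0.2],[255,[-0.6,0,0],0],[255,[0,0,0],0],[255,[0,0,0],0]]}}

```text
time_s: 76.62
tcp_pos: [0.5325, 0.2424, 0.0959]
eef_rot: [180.0, 0.2, 60.7]
contact_force: [7.2, -9.3, -8.0]
gripper_width: 0.0299
```

```bash
python3 - <<'E'
from h import *
c=cam("wrist");save(c,"p4")
s=get_state();print(s["time_s"],s["tcp_pos"],s["eef_rot"],s["gripper_width"],s["contact_force"])
print(tool(np.array([.592,.197,.0435])-s["tcp_pos"]))
E
```

```text
76.675 [0.53260956 0.24254637 0.09588519] [179.98564651   0.19004815  60.65962747] 0.02981484081785501 [ 6.72759288 -9.04229028 -8.80888047]
[-0.20857858  1.48153058  1.04877256]
```

View pics/p4.png

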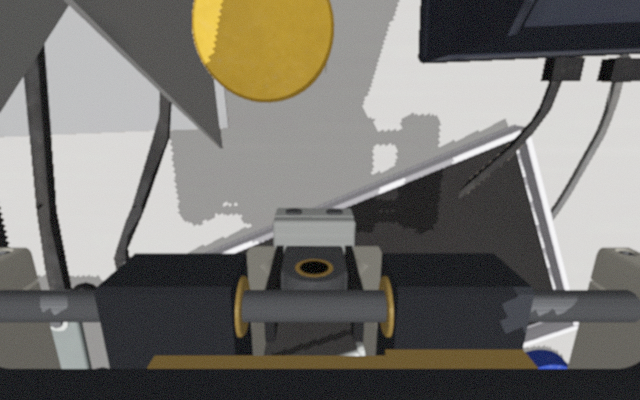

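Emit:
{"method": "apply_moves", "body": {"plan": [[255,[0.1,0.3,0],0],[255,[0.1,0.4,0],0],[255,[0,0.4,0],0],[255,[-0.2,0.38,0],0],[255,[-0.2,0,0],0],[255,[0,0,0],0],[255,[0,0,0],0]]}}

```text
time_s: 77.55
tcp_pos: [0.5923, 0.2001, 0.0973]
eef_rot: [180.0, -0.0, 60.6]
contact_force: [-0.1, 0.2, -1.7]
gripper_width: 0.0293
```

```bash
python3 - <<'E'
from h import *
c=cam("wrist");save(c,"p5")
s=get_state();print(s["time_s"],s["tcp_pos"],s["eef_rot"],s["gripper_width"],s["contact_force"])
print(tool(np.array([.592,.197,.0435])-s["tcp_pos"]))
E
```

```text
77.6 [0.59239767 0.20035974 0.09733584] [ 1.79989907e+02 -2.64029622e-02  6.06608344e+01] 0.02963134538445031 [-0.19230063  0.76500838 -1.9525176 ]
[-0.06296917  0.02580114  1.07669236]
```

View pics/p5.png

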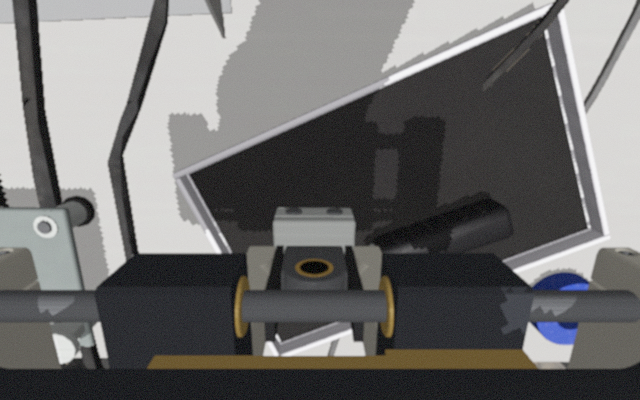

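Emit:
{"method": "apply_moves", "body": {"plan": [[255,[-0.06,0.03,0.4],0],[255,[0,0,0.5],0],[255,[0,0,0.14],0],[255,[0,0,0.03],0],[255,[0,0,0],0],[140,[0,0,0],0],[120,[0,0,0],0],[110,[0,0,0],0],[110,[0,0,-0.4],0],[110,[0,0,-0.8],0],[110,[0,0,-0.8],0],[150,[0,0,0],-1]]}}

```text
time_s: 79.1
tcp_pos: [0.5944, 0.1977, 0.1477]
eef_rot: [179.8, -0.3, 66.8]
contact_force: [0.6, 0.8, -1.1]
gripper_width: 0.0444
```

Emit:
{"method": "apply_moves", "body": {"plan": [[150,[0,0,0],-1],[150,[0,0,0],-1],[150,[0,0,0],-1],[150,[0,0,0],-1],[150,[0,0,0],-1],[150,[0,0,0],-1],[150,[0,0,0],-1],[150,[0,0,0],-1],[150,[0,0,0],-1],[150,[0,0,0],-1],[150,[0,0,0],-1],[150,[0,0,0],-1]]}}

```text
time_s: 80.6
tcp_pos: [0.5924, 0.1966, 0.1437]
eef_rot: [180.0, 0.0, 138.8]
contact_force: [0.5, 0.1, -0.1]
gripper_width: 0.0358
```

Emit:
{"method": "apply_moves", "body": {"plan": [[150,[0,0,0],-1],[150,[0,0,0],-1],[150,[0,0,0],0],[150,[0,0,0],0]]}}

```text
time_s: 81.1
tcp_pos: [0.5924, 0.1966, 0.1436]
eef_rot: [180.0, 0.0, 150.5]
contact_force: [0.8, 0.6, 0.4]
gripper_width: 0.0362
```

```bash
python3 pl.py q1
```

```text
81.15 [0.5924 0.1967 0.1436] [180.     0.   150.53] 0.03617553860081454 [ 0.4 -0.2  1. ]
```

View pics/q1.png

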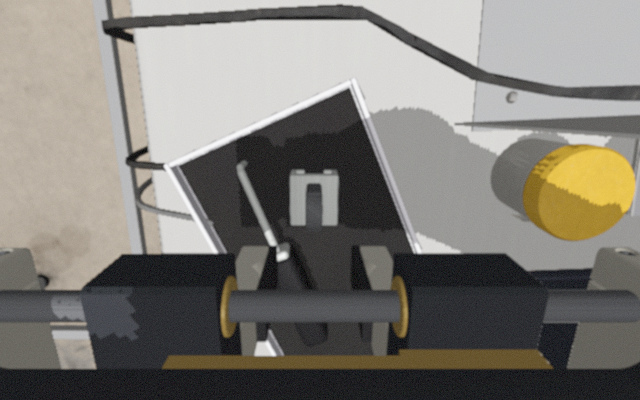

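Emit:
{"method": "apply_moves", "body": {"plan": [[150,[0.01,0,0.6],-0.05],[150,[0,0,0.6],0],[150,[0,0,0.5],0],[150,[0,0,0.27],0],[150,[0,0,0],0],[255,[0,0,0],0],[255,[0,0,0],0],[255,[0,0,0],0],[255,[0,0,0],0],[255,[0,0,0],0]], "squeeze": 40}}

```text
time_s: 82.4
tcp_pos: [0.5923, 0.1971, 0.0457]
eef_rot: [180.0, 0.0, 150.9]
contact_force: [-0.7, -0.4, 4.5]
gripper_width: 0.0116
```

Emit:
{"method": "apply_moves", "body": {"plan": [[255,[0,0,-0.4],0],[255,[0,0,-0.8],0],[255,[0,0,-0.8],0],[255,[0,0,0],0],[255,[-0.4,-0.5,0.1],0],[255,[-0.4,-0.5,0.1],0],[255,[-0.4,-0.5,0.1],0],[255,[-0.39,-0.55,0.17],0],[255,[0,0,0],0],[255,[0,0,0],0]]}}

```text
time_s: 83.65
tcp_pos: [0.6112, 0.0687, 0.1208]
eef_rot: [-180.0, -0.1, 150.9]
contact_force: [-0.8, 0.0, -0.9]
gripper_width: 0.0116
```

```bash
python3 pl.py q2; python3 - <<'E'
from h import *
s=get_state();print(tool(np.array([.6097,.0644,.0815])-s["tcp_pos"]))
E
```

```text
83.7 [0.6114 0.0691 0.1211] [-1.7998e+02 -3.0000e-02  1.5094e+02] 0.011475307748479723 [ 0.3 -0.3 -2. ]
[-0.01631935 -0.099099    0.79189713]
```

Emit:
{"method": "apply_moves", "body": {"plan": [[255,[-0.016,-0.05,0.4],0],[255,[0,0,0.38],0],[255,[0,0,0],0],[255,[0,0,0],0]]}}

```text
time_s: 84.2
tcp_pos: [0.6116, 0.0669, 0.0833]
eef_rot: [180.0, 0.0, 151.0]
contact_force: [0.6, 0.1, -1.4]
gripper_width: 0.0116
```

```bash
python3 pl.py q3
```

```text
84.25 [0.6117 0.0668 0.0835] [1.7994e+02 6.0000e-02 1.5098e+02] 0.011532643491481058 [ 0.3  0.3 -0.8]
```

View pics/q3c.png

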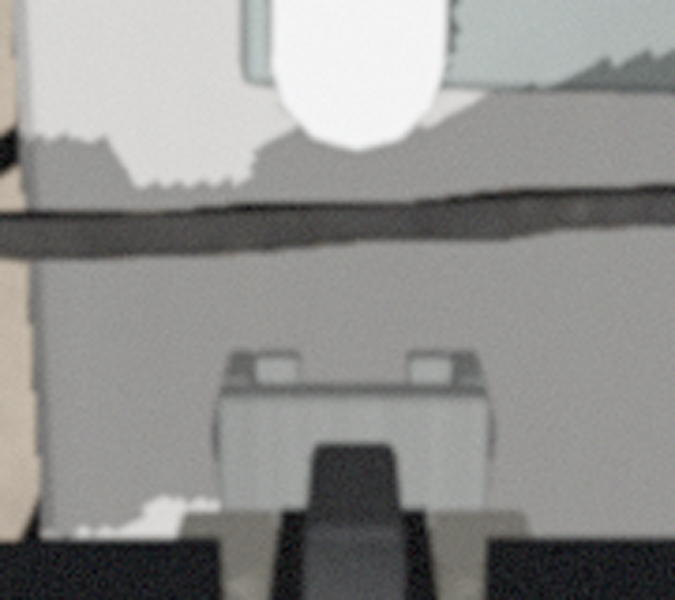

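Emit:
{"method": "apply_moves", "body": {"plan": [[255,[0.01,0,0.045],0],[255,[0,0,0],0],[255,[0,-0.2,0],0],[255,[0,-0.2,0],0],[255,[0,-0.2,0],0],[255,[0,-0.1,0],0],[255,[0,-0.1,0],0],[255,[0,0,0],0],[255,[0,0,0],0]]}}

```text
time_s: 85.38
tcp_pos: [0.5914, 0.0316, 0.0803]
eef_rot: [180.0, 0.0, 150.9]
contact_force: [0.4, -0.3, -1.5]
gripper_width: 0.0119
```

```bash
python3 pl.py q4
```

```text
85.425 [0.5914 0.0316 0.0803] [1.7999e+02 1.0000e-02 1.5095e+02] 0.011938340988672372 [ 0.2 -0.3 -1.9]
```

View pics/q4c.png

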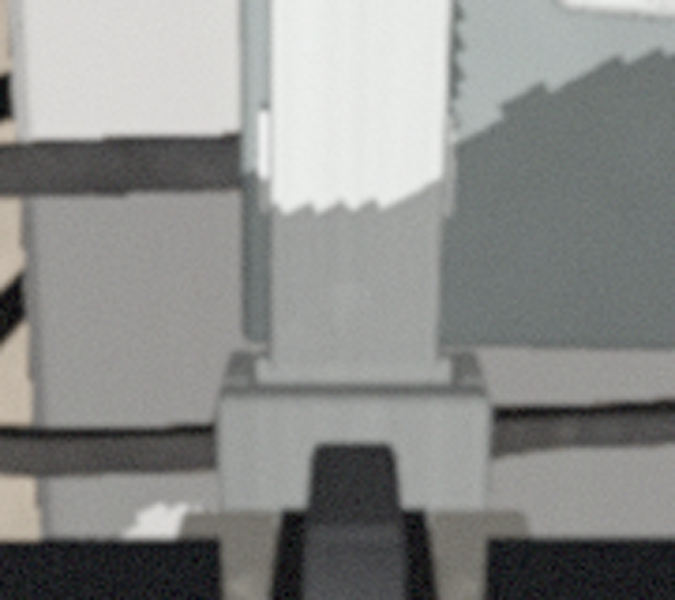

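Emit:
{"method": "apply_moves", "body": {"plan": [[255,[0.01,-0.2,0],0],[255,[0,-0.3,0],0],[255,[0,-0.3,0],0],[255,[0,-0.3,0],0],[255,[0,-0.3,0],0],[255,[0,-0.3,0],0],[255,[0,-0.2,0],0],[255,[0,0,0],0],[255,[0,0,0],0]]}}

```text
time_s: 86.55
tcp_pos: [0.545, -0.0512, 0.0804]
eef_rot: [180.0, 0.0, 150.9]
contact_force: [0.5, 0.1, -1.7]
gripper_width: 0.0119
```

```bash
python3 pl.py q5
```

```text
86.6 [ 0.545  -0.0511  0.0803] [1.7999e+02 2.0000e-02 1.5095e+02] 0.01167453059941369 [-0.7  0.2 -2.1]
```

View pics/q5c.png

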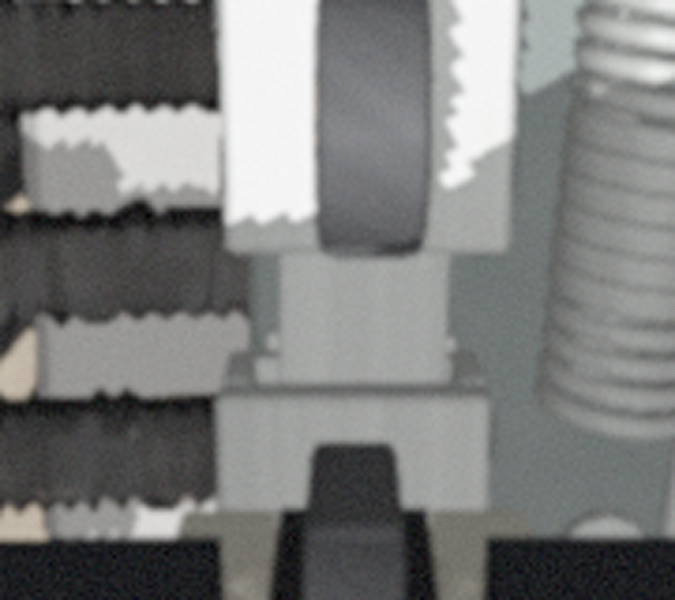

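Emit:
{"method": "apply_moves", "body": {"plan": [[255,[0.02,-0.12,0],0],[255,[0,-0.12,0],0],[255,[0,-0.12,0],0],[255,[0,0,0.02],0],[255,[0,0,0],0]]}}

```text
time_s: 87.22
tcp_pos: [0.5347, -0.0671, 0.0797]
eef_rot: [-180.0, -0.0, 150.9]
contact_force: [-3.7, -2.2, 5.6]
gripper_width: 0.0119
```

```bash
python3 pl.py q6
```

```text
87.275 [ 0.5348 -0.0671  0.0797] [-179.96   -0.    150.93] 0.011838590777540589 [-2.7 -3.5  4.7]
```

View pics/q6c.png

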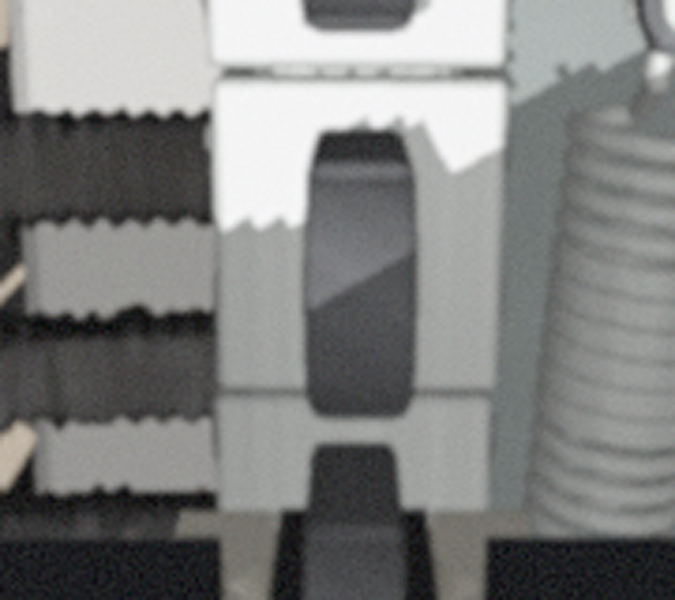

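Emit:
{"method": "apply_moves", "body": {"plan": [[255,[0,0,-0.012],0],[200,[0,0,0],0],[175,[0,0,0],0],[175,[0,0,0],0],[175,[0,0,-0.5],0],[175,[0,0,-0.9],0],[175,[0,0,-0.9],0],[150,[0,0,-0.9],0],[150,[0,0,-0.9],0],[150,[0,0,0],0],[150,[0,0,0],0]]}}

```text
time_s: 88.65
tcp_pos: [0.5347, -0.0665, 0.2844]
eef_rot: [180.0, -0.0, 150.9]
contact_force: [0.3, -0.2, 0.1]
gripper_width: 0.0362
```

```bash
python3 - <<'E'
from h import *
c=cam("wrist");save(c,"r1")
s=get_state();print(s["time_s"],s["tcp_pos"],s["eef_rot"],s["contact_force"])
cv2.imwrite("pics/r1c.png",cv2.resize(c["frame"][0:250,180:480],(720,600),interpolation=cv2.INTER_CUBIC))
E
```

```text
88.7 [ 0.53443137 -0.06654909  0.28383964] [-1.79964726e+02 -8.00107714e-02  1.50927050e+02] [-0.34744242 -0.16381649 -0.6063686 ]
```

View pics/r1c.png

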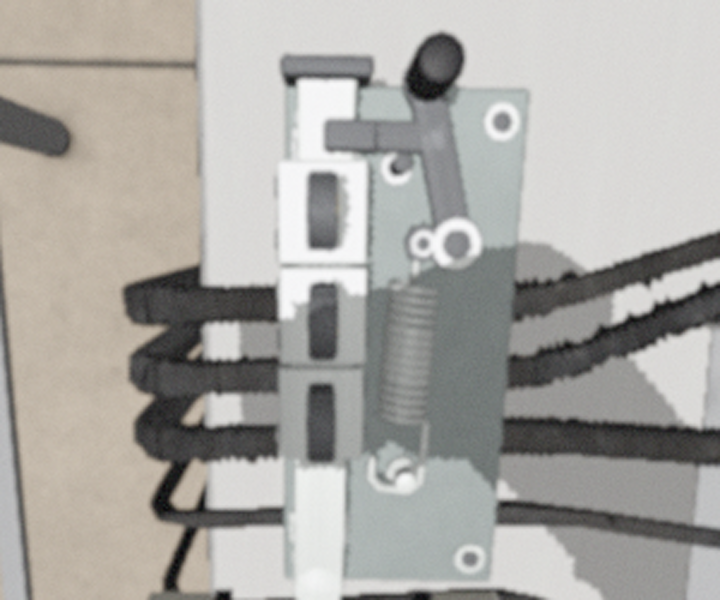

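```bash
python3 - <<'E'
from h import *
c=load("r1");P=lambda x,y:(180+x/2.4,y/2.4)
Y=np.array([.4879,.8729]);X=np.array([.8729,-.4879]);post=np.array([.516,-.016])
f=lambda x,y,z:(lambda v:(round(v@X,4),round(v@Y,4)))(onz(c,*P(x,y),z)[:2]-post)
for k,a in dict(gate=(348,151,.068),f1=(322,160,.068),r1=(322,264,.068),r2=(322,365,.068),r3=(322,460,.068),grip=(438,58,.117),piv=(456,243,.075),mouth=(318,583,.06),post=(405,481,.059),post_b=(395,470,.036),bar=(395,490,.0505)).items(): print(k,f(*a))
cv2.imwrite("pics/r1d.png",cv2.resize(cv2.imread("pics/r1.png")[150:225,310:390],(640,600),interpolation=cv2.INTER_CUBIC))
E
```

```text
gate (np.float64(0.0299), np.float64(-0.1457))
f1 (np.float64(0.0406), np.float64(-0.1422))
r1 (np.float64(0.0405), np.float64(-0.1006))
r2 (np.float64(0.0404), np.float64(-0.0574))
r3 (np.float64(0.0402), np.float64(-0.0138))
grip (np.float64(0.0004), np.float64(-0.1719))
piv (np.float64(-0.0153), np.float64(-0.1095))
mouth (np.float64(0.042), np.float64(0.0508))
post (np.float64(0.001), np.float64(-0.0012))
post_b (np.float64(0.0038), np.float64(-0.0))
bar (np.float64(0.0048), np.float64(0.0059))
```

View pics/r1d.png

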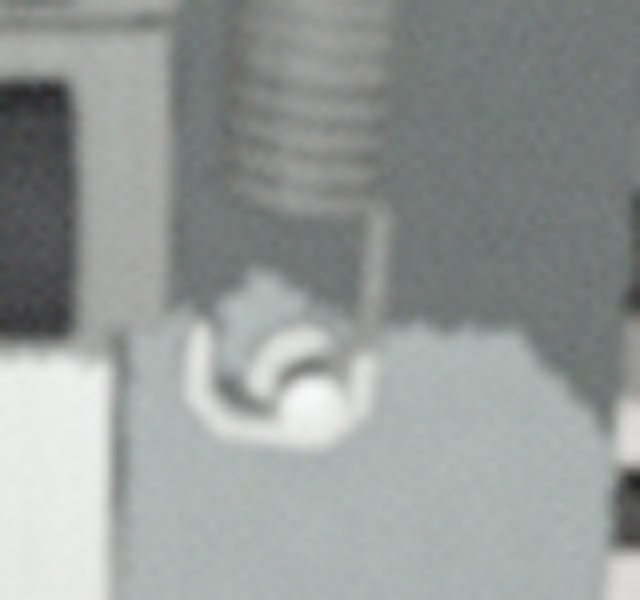

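```bash
python3 - <<'E'
from h import *
c=load("q1")
cen=np.array([.612,.2515]);Y=np.array([.0887,.996]);X=np.array([.996,-.0887])
for k,u,v,z in (("pin",242,163,.0335),("ferrule",283,252,.036)):
    d=onz(c,u,v,z)[:2]-cen;print(k,(d@X).round(3),(d@Y).round(3))
from plant import close_job
print(get_state()["contact_force"]);print(close_job())
E
```

```text
pin 0.023 -0.107
ferrule 0.026 -0.028
[-0.34744242 -0.16381649 -0.6063686 ]
the job is handed in; nothing more can be done
None
```

I hooked the spring onto the anchor post with the puller and put the puller back in the tray. I then proved the gate and loaded all three hangers up to it. The job is handed in at about 89 s; no verdict was reported.

- **Spring:** I drew it out with the puller's pin and never put the fingers near it. The last picture shows the post standing in the hook, in the corner by the shank, about 5 mm from the cross bar by the image (allowed: up to 8 mm).
- **Gate:** I pulled the lever to roughly 0.73–0.75 rad, estimated from the gripper's position, and eased it back until the force fell to about zero. The last picture shows it shut.
- **Hangers:** One hanger had been knocked against another in the tray during the run; I found it again and picked it up. Measured from the gate's slot, the hangers stand at about 3, 46 and 89 mm, upright on the rail. That leaves a gap of about 3 mm to the gate, within the 12 mm allowed.
- **Puller:** It lies inside the tray, with the tip about 107 mm from the tray's middle (limit 128 mm).

**Disagreements and contacts:**
- Views from different poses disagreed by about 2 mm on the rail's line, so I lined each hanger up from a close picture at the rail's mouth.
- While I was fetching the last hanger, the gripper's body touched the printer (about 10 N) and, most likely, the instrument's corner (about 15 N). I backed off both times.
- The jar did not move in the pictures. I did not check the two test weights again at the end, but nothing came near them.

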